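Unstack the flange delivery into the tacking nests

ROBOT

A 7-joint arm with a two-finger parallel gripper is mounted at the origin on the work surface; the furniture and walls round the work are solid. World frame = base frame: x ahead of the robot, y to its left, z up, the work surface at z = 0. Lengths are in m, angles in rad, forces in N, time in s.
With the tool pointing down it reaches from about 0.425 to 0.925 m from the base axis. Payload 6.8 kg.
Tool frame: the origin (TCP) lies at the centre of the arm's flange, where the gripper is bolted on; the fingertips stand 173 mm ahead of it and the grasp point (between the pads) lies 155 mm ahead of it (r.hold_point_z is the distance from the TCP to the grasp point, in m); z points along the fingers, x is the direction in which the jaws open and shut, and the axes are right-handed (so a half turn about z gives the same grasp; the last joint's range is limited). The gripper opens to 85 mm and grips with 20 to 120 N. Pads are 22 mm wide; open, the fingers measure 114 mm over their backs; the gripper's body (76 mm by 85 mm) begins 54 mm behind the grasp point. The pads swing forward as they close: fully open they stand 13 mm farther back than shut.
Start: joints at [-1.312, 0.477, 0.022, 1.555, -0.011, 1.109, -0.083], TCP at [0.242, 0.63, 0.405] pointing down, gripper open.
Joint ranges: [-2.96, 2.96], [-0.34, 2.1], [-1.41, 1.46], [0.24, 2.44], [-1.37, 4.51], [0.17, 1.92], [-2.96, 2.96]. Speed limits (rad/s): [2.39, 2.39, 3.14, 3.14, 3.14, 3.14, 3.14].

INTERFACE

Orientations are given as a rotation vector (axis times angle).
In Python, from bench import r gives the robot as it stands.
- The arm moves only by the tool apply_moves, never from a script. Its arguments are lists of equal length, an entry for each row: "dp": the shift along the tool's x, y, z scaled (see below), a list of three; "twist": the turn, a rotation vector about the tool's x, y, z scaled (see below), a list of three; "jaw": the closure in counts, from 0 (fully open) to 255 (shut). In form: {"dp": [[x, y, z], ...], "twist": [[rx, ry, rz], ...], "jaw": [jaw, ...]}. A call has 1 to 20 rows; each row shifts and turns the pose as measured when the row begins, along the tool's axes as they then stand; what a row does not reach is not made up. The controller multiplies each number of a shift by 12 cm and each number of a turn by 120 degrees. A row lasts 1/10 s, in which the tool goes at most 50 mm and 8.59 degrees, less where a joint would pass 70% of its speed; a pose out of reach is approached as far as the arm can. A call with a number of a shift or a turn outside -1 to 1 is refused whole. A call with a gripper value outside its range is refused whole. The fingers move at their own pace and stop on an object; "grip_force" is the grip in N (left out, the last holds). Time passes only in rows, so rows that do not move let the fingers close. It gives the time, the measured TCP pose, the force and the opening at its end, in the units of the state.
- r.get_obs(): the state, without advancing time (a new reading comes with each control period).
- r.grab_frame(name): name is "scene" or "top"; returns a dict with "color" (480x640x3 uint8, red, green, blue), "z_map" (480x640 float32, m along the optical axis (not along the pixel's ray), 0 where there is no reading), "intrinsics" (3x3 intrinsics, pixels), "dist_coeffs" ([k1, k2, p1, p2, k3] as OpenCV has them; the pictures are not rectified), "R" (3x3) and "t" (3): a world point X has camera coordinates R X + t. Camera axes: x right, y down, z forward; pixel columns grow to the right and rows downward; lengths in m; the calibration is good to about 2 mm. A picture is of the moment at which its call begins.
- r.hand_in(): hands the job in, once; it reports no verdict.
The state is a dict: "clock": time; "joints": joint angles; "qvel": joint speeds; "tau": joint torques, N m; "tcp_pos": TCP position; "orientation": TCP orientation; "contact_force": force on the tool from outside, world axes, zero at the start; "moment": the same for the moment, N m; "grip_width": finger opening in m.
Only numpy, scipy, OpenCV 4.12 (cv2) and the standard library are available. Lean on these libraries where they do the work, as an engineer would, in place of code of your own. Each camera call takes 0.05 s, during which the arm holds its last target.

TASK

Unload the flanges that came in two stacks on the plywood skid, with steel spacer blanks between them. Lay every flange flat in the tacking nest of its own outline, fully down between the locating pins, and put every spacer from the skid on the one already set aside by itself on the table, making one squared-up pile of spacers. Leave the hammer, magnet and marker where they lie; where a flange is missing from the delivery its nest stays empty.

Things in the scene. Friction and masses are not known exactly. Their poses are not given: they have to be found in the camera images.
- skid: Fixed plywood skid, 120 x 310 x 22 mm (x, y, z), origin under its centre. Bears two stacks, centred near y = +-76 mm. Each, from below: spacer (14 mm), flange (10), spacer, flange, spacer, all flat, long sides along the skid's y within 5 deg. One flange and one top spacer may be missing. Lower flanges: oval, square; upper: rectangular, round; which stack has which varies.
- flange_oval_centre (a point): Centre (half-way up) of the loose steel flange that is obround (straight sides, half-round ends), 52 mm wide (x) x 96 mm long (y) x 10 mm thick, one 30 mm bore and two bolt holes on its long axis; z is the plate's normal; about 0.26 kg. Missing in some runs.
- flange_square_centre (a point): Centre (half-way up) of the loose steel flange that is square, 62 x 62 x 10 mm, one 34 mm bore and four bolt holes; z is the plate's normal; about 0.21 kg. Missing in some runs.
- flange_rect_centre (a point): Centre (half-way up) of the loose steel flange that is rectangular, 44 mm wide (x) x 92 mm long (y) x 10 mm thick, two 24 mm bores and four bolt holes; z is the plate's normal; about 0.22 kg. Missing in some runs.
- flange_round_centre (a point): Centre (half-way up) of the loose steel flange that is round, 64 mm diameter x 10 mm thick, one 32 mm bore and four bolt holes; z is the plate's normal; about 0.17 kg. Missing in some runs.
- nest_oval: Loose tacking nest for the oval flange: dark steel plate, 8 mm thick, 0.9 kg, obround, 84 x 128 mm; six pins: two by each long side at y = +-21 mm, one at each end. The 6 mm round-topped pins stand 12.5 mm above the plate, 2 mm clear of the seated flange. Origin under its centre, x, y as the flange's; a seated flange's centre is 13 mm above it. Fingers that hold the flange across x at its middle fit between the pins.
- nest_square: Loose tacking nest for the square flange: dark steel plate, 8 mm thick, 0.9 kg, square, 94 x 94 mm; eight pins, two by each side, 24 mm either side of the side's middle. The 6 mm round-topped pins stand 12.5 mm above the plate, 2 mm clear of the seated flange. Origin under its centre, x, y as the flange's; a seated flange's centre is 13 mm above it. Fingers that hold the flange across x at its middle fit between the pins.
- nest_rect: Loose tacking nest for the rectangular flange: dark steel plate, 8 mm thick, 0.9 kg, rectangular, 76 x 124 mm; six pins: two by each long side at y = +-32 mm, one at each end. The 6 mm round-topped pins stand 12.5 mm above the plate, 2 mm clear of the seated flange. Origin under its centre, x, y as the flange's; a seated flange's centre is 13 mm above it. Fingers that hold the flange across x at its middle fit between the pins.
- nest_round: Loose tacking nest for the round flange: dark steel plate, 8 mm thick, 0.9 kg, round, 96 mm diameter; four pins on the 45 degree diagonals between its x and y axes. The 6 mm round-topped pins stand 12.5 mm above the plate, 2 mm clear of the seated flange. Origin under its centre, x, y as the flange's; a seated flange's centre is 13 mm above it. Fingers that hold the flange across x at its middle fit between the pins.
- spacer_1_centre (a point): Centre (half-way up) of a loose spacer: plain sawn steel blank, 60 mm (x) x 88 mm (y) x 14 mm, 0.42 kg, bottom layer of a stack on the skid at the start.
- spacer_2_centre (a point): Centre (half-way up) of a loose spacer: plain sawn steel blank, 60 mm (x) x 88 mm (y) x 14 mm, 0.42 kg, bottom layer of a stack on the skid at the start.
- spacer_3_centre (a point): Centre (half-way up) of a loose spacer: plain sawn steel blank, 60 mm (x) x 88 mm (y) x 14 mm, 0.42 kg, third layer of a stack on the skid at the start.
- spacer_4_centre (a point): Centre (half-way up) of a loose spacer: plain sawn steel blank, 60 mm (x) x 88 mm (y) x 14 mm, 0.42 kg, third layer of a stack on the skid at the start.
- spacer_5_centre (a point): Centre (half-way up) of a loose spacer: plain sawn steel blank, 60 mm (x) x 88 mm (y) x 14 mm, 0.42 kg, top layer of a stack on the skid at the start. Missing in some runs.
- spacer_6_centre (a point): Centre (half-way up) of a loose spacer: plain sawn steel blank, 60 mm (x) x 88 mm (y) x 14 mm, 0.42 kg, top layer of a stack on the skid at the start. Missing in some runs.
- spacer_base_centre (a point): Centre (half-way up) of the spacer that was already set aside: an identical blank, 60 (x) x 88 (y) x 14 mm, lying by itself flat on the table; the spacer pile is built on it.
- soft_hammer: Bystander: soft-face hammer, 287 mm long, 45 mm high, lying flat on the table; origin under its middle, long side along its y.
- welding_magnet: Bystander: red arrow-shaped welding magnet, 77 x 110 x 24 mm, lying flat on the table; origin under its middle, long side along its y.
- marker: Bystander: paint marker, 126 mm long, 18 mm thick, lying flat on the table; origin under its middle, long side along its y.

How it is judged:
By the outcome, as a careful person would: the job done as asked, in the order asked, and still so for the second after the job is handed in, with the robot touching nothing.
Of flange_oval, flange_square, flange_rect, flange_round only 3 to 4 are there at a start; the rules pass over those that are not, and their reading is None.
Of spacer_5, spacer_6 only 1 to 2 are there at a start; the rules pass over those that are not, and their reading is None.
At some moment in a run one of nest_oval, nest_square, nest_rect, nest_round may be knocked a few centimetres aside while the robot is not near it.
Once in a run the grip may slacken for a moment while it holds something.
It also fails if it takes over 210 s, if anything falls off the work surface, if the arm or the gripper's body presses on something with over 40 N, if the wrist force passes 120 N, or if a joint passes its speed limit or range.

## Working session

There is one attempt and no reset: what is moved stays moved. The work goes in short steps, Python scripts to look and compute and a tool call to move; the robot and the scene stay as the last step left them, time stands still between calls to the robot, and variables do not carry over. Pictures are saved under pics/ and viewed, and the job is handed in when it is done.

Besides the shell and the picture viewer there is one more tool, called after "Request:" by a JSON object that holds its "op" and its "data". apply_moves: Moves the arm, as the interface text tells. Shifts and turns lie within -1 to 1; 1 stands for 12 cm of shift or 120 degrees of turn. Its arguments: {"type":"object","properties":{"dp":{"type":"array"},"twist":{"type":"array"},"jaw":{"type":"array"},"grip_force":{"type":"number"}},"required":["dp","twist","jaw"]}

```bash
mkdir -p pics; ls; python3 - <<'E'
from bench import r
import cv2
print(r.get_obs(), r.hold_point_z)
for n in("scene","top"):
    f=r.grab_frame(n)
    cv2.imwrite(f"pics/{n}0.png",f["color"][:,:,::-1])
    print(n,f["intrinsics"],f["dist_coeffs"],f["R"],f["t"], -f["R"].T@f["t"])
E
```

```text
pics
{'clock': 0.0, 'joints': array([-1.31212309,  0.47780563,  0.02233294,  1.55645184, -0.01153469,
        1.10928131, -0.08311274]), 'qvel': array([-0.00093153, -0.00063579, -0.00106369,  0.00026791, -0.00097328,
       -0.00018758, -0.00069546]), 'tau': array([-1.76553658e-04, -5.96442676e+01,  1.60809137e+00, -2.81197232e+01,
        1.24973714e-02,  9.14697011e-03,  5.17239968e-06]), 'tcp_pos': array([0.24194419, 0.62985616, 0.40372141]), 'orientation': array([ 2.58837834e+00,  1.77845791e+00, -2.25992957e-03]), 'contact_force': array([-0.2950454 , -0.30867072, -0.17340815]), 'moment': array([ 0.02017304,  0.01201486, -0.02649178]), 'grip_width': 0.08558782164367822} 0.1547
scene [[452.42903227   0.         313.32245155]
 [  0.         452.42903227 236.91971732]
 [  0.           0.           1.        ]] [0.00722654 0.         0.         0.         0.        ] [[-0.47858273 -0.87788581 -0.01658504]
 [-0.53679802  0.30748066 -0.78568666]
 [ 0.69484275 -0.36711326 -0.6184023 ]] [0.28735018 0.33435149 0.78834603] [-0.23077647  0.43886631  0.75497621]
top [[590.1372669    0.         326.9135102 ]
 [  0.         590.1372669  243.61648143]
 [  0.           0.           1.        ]] [-0.00170997  0.          0.          0.          0.        ] [[-3.30659981e-02 -9.99452955e-01  6.56711090e-04]
 [-9.76822409e-01  3.21782384e-02 -2.11618863e-01]
 [ 2.11481966e-01 -7.63887903e-03 -9.77352048e-01]] [0.05456439 0.51938162 1.74707418] [0.13967315 0.05116744 1.81738164]
```

View pics/scene0.png

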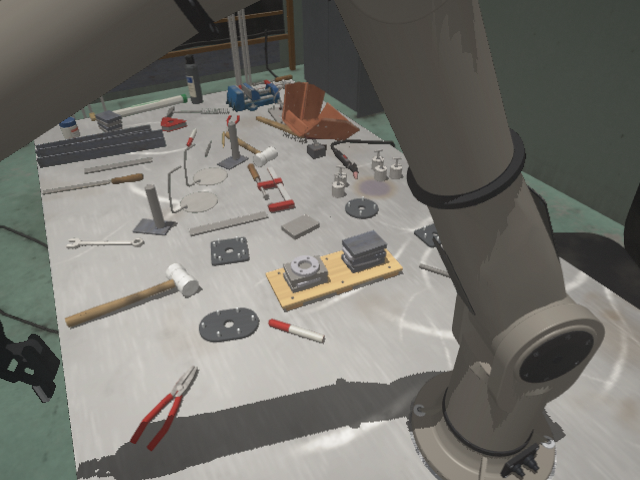

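View pics/top0.png

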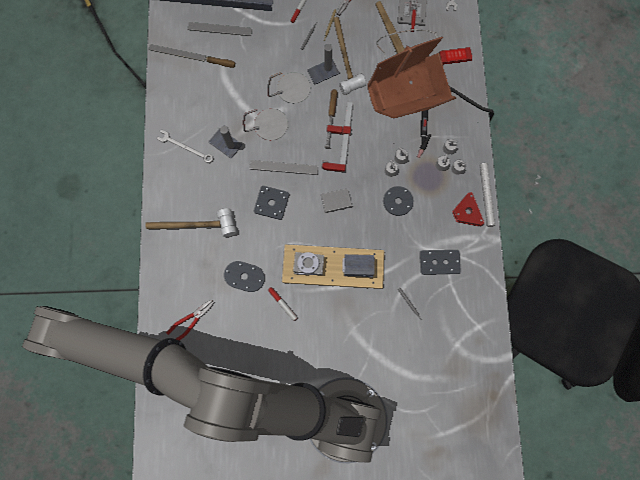

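```bash
cat > h.py <<'E'
from bench import r
import cv2, numpy as np
from scipy.spatial.transform import Rotation as Rn
def grab(n): return r.grab_frame(n)
def px2w(f,uv,z):
    uv=np.asarray(uv,float).reshape(-1,1,2)
    n=cv2.undistortPoints(uv,f["intrinsics"],f["dist_coeffs"]).reshape(-1,2)
    d=np.c_[n,np.ones(len(n))]@f["R"]
    c=-f["R"].T@f["t"]
    s=(z-c[2])/d[:,2]
    return c+d*s[:,None]
def w2px(f,X):
    p,_=cv2.projectPoints(np.asarray(X,float).reshape(-1,3),cv2.Rodrigues(f["R"])[0],f["t"],f["intrinsics"],f["dist_coeffs"])
    return p.reshape(-1,2)
def rect(f,c,half=0.1,z=0.008,mm=0.5):
    """metric ortho crop on plane z: right=+x? rows=-x ; cols=-y (as top view)"""
    n=int(2*half*1000/mm)
    a=(np.arange(n)+.5)*mm/1000-half
    X=np.zeros((n,n,3)); X[:,:,0]=c[0]-a[:,None]; X[:,:,1]=c[1]-a[None,:]; X[:,:,2]=z
    p=w2px(f,X).astype(np.float32).reshape(n,n,2)
    return cv2.remap(f["color"],p[:,:,0],p[:,:,1],cv2.INTER_CUBIC), cv2.remap(f["z_map"],p[:,:,0],p[:,:,1],cv2.INTER_NEAREST)
def save(n,im,rgb=True): cv2.imwrite(f"pics/{n}.png",im[:,:,::-1] if rgb else im)
E
python3 - <<'E'
from h import *
t=grab("top");s=grab("scene")
for n,p in dict(oval=(244,277),sq=(271,202),round=(398,201),rect=(440,262),base=(336,201),skid=(333,266)).items():
    w=px2w(t,p,.008)[0];print(n,w,np.hypot(*w[:2]), w2px(s,w))
c=t["color"]
save("topz",cv2.resize(c[170:310,215:475],(780,420),interpolation=cv2.INTER_CUBIC))
c=s["color"]
save("scz",cv2.resize(c[190:350,190:450],(780,480),interpolation=cv2.INTER_CUBIC))
E
```

```text
oval [0.43385803 0.2973316  0.008     ] 0.5259647072201095 [[229.14544928 323.48732286]]
sq [0.67262745 0.21056172 0.008     ] 0.7048148196576198 [[228.65750095 249.16193977]]
round [ 0.66263463 -0.19402014  0.008     ] 0.6904552564947639 [[361.63771382 206.88432914]]
rect [ 0.46099684 -0.31329768  0.008     ] 0.5573809515855798 [[440.21811793 231.07727708]]
base [0.66912746 0.00348774 0.008     ] 0.6691365503645075 [[300.23360758 226.01830668]]
skid [0.4593457  0.02045363 0.008     ] 0.45980085593526465 [[333.74448009 273.18822086]]
```

View pics/topz.png

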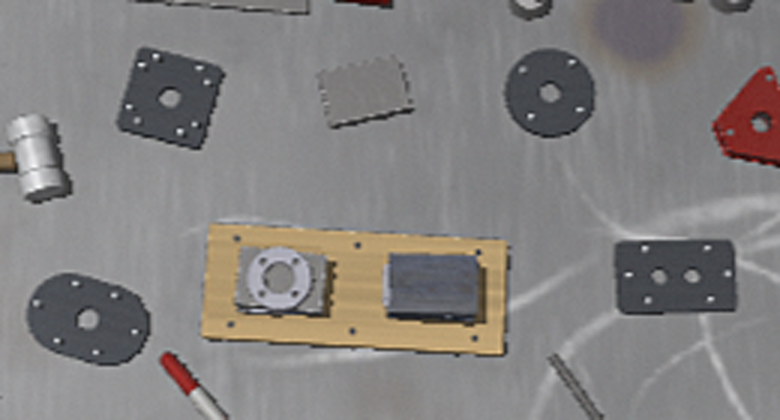

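View pics/scz.png

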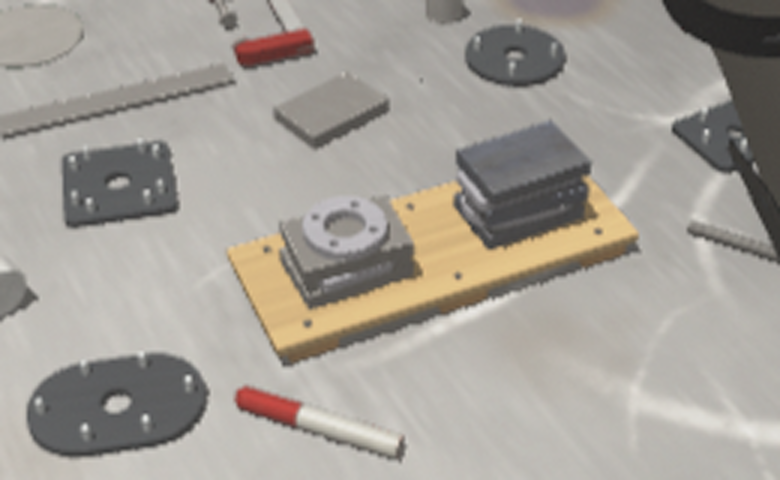

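```bash
cat >> h.py <<'E'
NEST=dict(oval=(.4339,.2973),square=(.6726,.2106),round=(.6626,-.194),rect=(.461,-.3133))
def find(f,c,half=.09,z=.004,lo=None,mm=.5,show=None,lum=(0,88)):
    im,_=rect(f,c,half,z,mm); g=im.max(2)
    m=((g>=lum[0])&(g<lum[1])).astype(np.uint8)
    m=cv2.morphologyEx(m,cv2.MORPH_OPEN,np.ones((5,5)))
    cs,_=cv2.findContours(m,cv2.RETR_EXTERNAL,cv2.CHAIN_APPROX_NONE)
    if not cs: return None
    k=max(cs,key=cv2.contourArea)
    M=cv2.moments(k); u,v=M['m10']/M['m00'],M['m01']/M['m00']
    x=c[0]+half-(v+.5)*mm/1000; y=c[1]+half-(u+.5)*mm/1000
    (_,(w,h),_)=R=cv2.minAreaRect(k)
    b=cv2.boxPoints(R); 
    e=[b[1]-b[0],b[2]-b[1]]; e=max(e,key=np.linalg.norm)
    # world dir: dx=-v, dy=-u ; yaw = angle of local +y from world +y => local x angle
    d=np.array([-e[1],-e[0]]); yaw=np.degrees(np.arctan2(-d[0],d[1])); yaw=(yaw+90)%180-90
    mu=.5*np.degrees(np.arctan2(2*M['mu11'],M['mu20']-M['mu02'])) # angle of major axis from image u, toward v
    du=np.array([-np.sin(np.radians(mu)),-np.cos(np.radians(mu))]); ym=np.degrees(np.arctan2(-du[0],du[1])); ym=(ym+90)%180-90
    if show:
        im2=im.copy(); cv2.drawContours(im2,[k],-1,(255,0,0),1); save(show,im2)
    return dict(x=round(x,4),y=round(y,4),size=np.round(np.array([w,h])*mm,1),area=round(M['m00']*mm*mm),yaw=round(yaw,1),yawm=round(ym,1))
E
python3 - <<'E'
from h import *
t=grab("top");s=grab("scene")
ims=[]
for n,c in NEST.items():
    for cam,f in(("top",t),("sc",s)):
        print(n,cam,find(f,c,show=f"n_{n}_{cam}"))
    a=cv2.imread(f"pics/n_{n}_top.png");b=cv2.imread(f"pics/n_{n}_sc.png");ims.append(np.vstack([a,b])[::2,::2])
cv2.imwrite("pics/nests.png",np.hstack(ims))
E
```

```text
oval top {'x': 0.4371, 'y': 0.2937, 'size': array([128.3,  85. ]), 'area': 8397, 'yaw': np.float32(-17.0), 'yawm': np.float64(-23.4)}
oval sc {'x': 0.3978, 'y': 0.2972, 'size': array([109.5,  24.1]), 'area': 535, 'yaw': np.float32(-7.0), 'yawm': np.float64(-10.2)}
square top {'x': 0.672, 'y': 0.2094, 'size': array([97.6, 96.5]), 'area': 8702, 'yaw': np.float32(-16.5), 'yawm': np.float64(19.4)}
square sc {'x': 0.628, 'y': 0.2215, 'size': array([92.2, 12. ]), 'area': 658, 'yaw': np.float32(-15.3), 'yawm': np.float64(-16.5)}
round top {'x': 0.6643, 'y': -0.1942, 'size': array([94.7, 97.8]), 'area': 7162, 'yaw': np.float32(87.5), 'yawm': np.float64(-84.0)}
round sc {'x': 0.631, 'y': -0.1757, 'size': array([89.7, 38.6]), 'area': 868, 'yaw': np.float32(-32.0), 'yawm': np.float64(-31.0)}
rect top {'x': 0.4623, 'y': -0.3132, 'size': array([125.5,  78. ]), 'area': 9242, 'yaw': np.float32(0.0), 'yawm': np.float64(0.0)}
rect sc {'x': 0.4442, 'y': -0.3413, 'size': array([160.5, 179.5]), 'area': 19676, 'yaw': np.float32(-90.0), 'yawm': np.float64(56.0)}
```

View pics/nests.png

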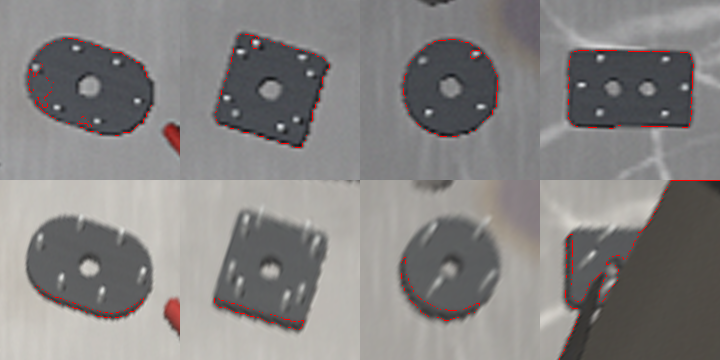

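```bash
sed -i 's/k=max(cs,key=cv2.contourArea)/k=cv2.convexHull(max(cs,key=cv2.contourArea))/' h.py
python3 - <<'E'
from h import *
t=grab("top");s=grab("scene")
ims=[]
im,_=rect(t,NEST["square"],.09,.004);print(np.percentile(im.max(2),[5,20,40,60,90]))
im,_=rect(s,NEST["square"],.09,.004);print(np.percentile(im.max(2),[5,20,40,60,90]))
for n,c in NEST.items():
    for cam,f,l in(("top",t,95),("sc",s,140)):
        if n=="rect" and cam=="sc":continue
        for ll in (l-10,l,l+8): print(n,cam,find(f,c,show=f"n_{n}_{cam}",lum=(0,ll)))
E
```

```text
[ 74.  82. 137. 142. 147.]
[ 93.  97. 177. 183. 190.]
oval top {'x': 0.4401, 'y': 0.2883, 'size': array([123.7,  78.3]), 'area': 7461, 'yaw': np.float32(-46.9), 'yawm': np.float64(-33.6)}
oval top {'x': 0.437, 'y': 0.2968, 'size': array([130.3,  85.7]), 'area': 9343, 'yaw': np.float32(-17.0), 'yawm': np.float64(-18.6)}
oval top {'x': 0.4371, 'y': 0.297, 'size': array([131. ,  86.3]), 'area': 9476, 'yaw': np.float32(-17.3), 'yawm': np.float64(-18.3)}
oval sc {'x': 0.4359, 'y': 0.298, 'size': array([129.8,  89.5]), 'area': 9885, 'yaw': np.float32(-18.4), 'yawm': np.float64(-19.9)}
oval sc {'x': 0.436, 'y': 0.298, 'size': array([130.4,  90.4]), 'area': 10015, 'yaw': np.float32(-18.1), 'yawm': np.float64(-19.9)}
oval sc {'x': 0.4361, 'y': 0.298, 'size': array([130.7,  91.2]), 'area': 10136, 'yaw': np.float32(-18.1), 'yawm': np.float64(-19.8)}
square top {'x': 0.6721, 'y': 0.2092, 'size': array([97.2, 95.9]), 'area': 9094, 'yaw': np.float32(-17.1), 'yawm': np.float64(-27.3)}
square top {'x': 0.6723, 'y': 0.2093, 'size': array([98. , 97.2]), 'area': 9279, 'yaw': np.float32(-17.3), 'yawm': 
[... 1043 characters left out ...]
at32(60.3), 'yawm': np.float64(61.2)}
round sc {'x': 0.6634, 'y': -0.1936, 'size': array([ 99.5, 109.3]), 'area': 8668, 'yaw': np.float32(62.6), 'yawm': np.float64(60.8)}
round sc {'x': 0.6637, 'y': -0.1938, 'size': array([100.5, 111.2]), 'area': 8904, 'yaw': np.float32(65.1), 'yawm': np.float64(60.0)}
rect top {'x': 0.462, 'y': -0.3134, 'size': array([ 77.5, 125.5]), 'area': 9416, 'yaw': np.float32(0.0), 'yawm': np.float64(-0.3)}
rect top {'x': 0.4621, 'y': -0.3132, 'size': array([125.9,  78.5]), 'area': 9589, 'yaw': np.float32(-0.9), 'yawm': np.float64(-0.4)}
rect top {'x': 0.4621, 'y': -0.3133, 'size': array([127. ,  78.8]), 'area': 9750, 'yaw': np.float32(-0.7), 'yawm': np.float64(-0.5)}
```

```bash
python3 - <<'E'
from h import *
t=grab("top");s=grab("scene")
rows=[]
for f in(t,s):
    a=[rect(f,(.668,.003),.06,.014,.3)[0],rect(f,(.464,.089),.06,.070,.3)[0],rect(f,(.464,-.063),.06,.084,.3)[0]]
    rows.append(np.hstack(a))
im=np.vstack(rows);print(im.shape)
save("st",cv2.resize(im,(795,530)))
im=np.hstack([rect(f,(.4635,.0),.19,.022,1)[0] for f in(t,s)])
save("sk",im)
z,_=None,None
# depth heights in top
K=t["intrinsics"]
u,v=np.meshgrid(np.arange(640),np.arange(480))
P=np.stack([(u-K[0,2])/K[0,0],(v-K[1,2])/K[1,1],np.ones_like(u)],-1)*t["z_map"][...,None]
W=(P-t["t"])@t["R"]
for y in (262,268): print(y,np.round(W[y,286:392:3,2]*1000).astype(int))
print(np.round(W[201,320:356:3,2]*1000).astype(int))
E
```

```text
(800, 1200, 3)
262 [20 25 25 61 73 70 64 59 67 71 74 66 61 24 27 30 15 18 26 70 85 89 87 90
 76 91 83 88 82 89 25 25 29  1 -3 -3]
268 [1817   27   22   68   61   64   64   73   68   58   77   59   20   29
   23   40   20   23   25   77   84   95   89   86   83   81   87   81
   81   90   19   23   22    7    4    3]
[-2 15  8 11 18 17 14 18 18  7 27  1]
```

View pics/st.png

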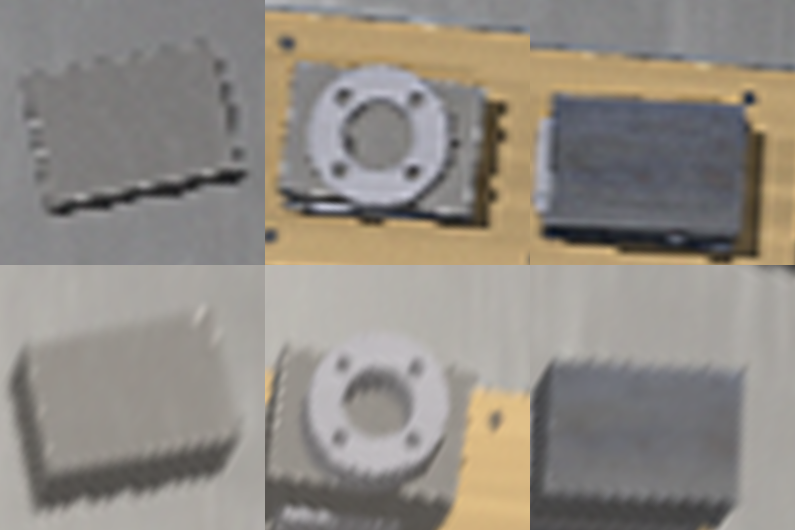

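View pics/sk.png

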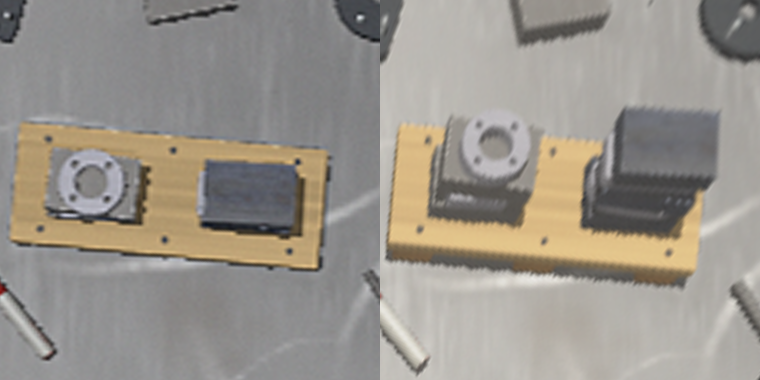

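```bash
cat >> h.py <<'E'
def big(name,frames,c,half,z,grid=.01,px=390):
    out=[]
    for f in frames:
        im,_=rect(f,c,half,z,2000*half/px)
        lo,hi=np.percentile(im,[1,99]); im=np.clip((im.astype(float)-lo)/(hi-lo)*255,0,255).astype(np.uint8)
        for k in np.arange(-10,11):
            v=int(px/2-k*grid/(2*half)*px)
            if 0<v<px:
                col=(255,255,0) if k==0 else (0,160,255)
                im[v,::4]=col; im[::4,v]=col
        out.append(im)
    save(name,np.hstack(out))
E
python3 - <<'E'
from h import *
t=grab("top");s=grab("scene")
big("b1",[t,s],(.672,.004),.06,.014)
big("b2",[t,s],(.462,.0975),.06,.070)
big("b3",[t,s],(.462,-.065),.06,.084)
E
```

```text
(no output)
```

View pics/b1.png

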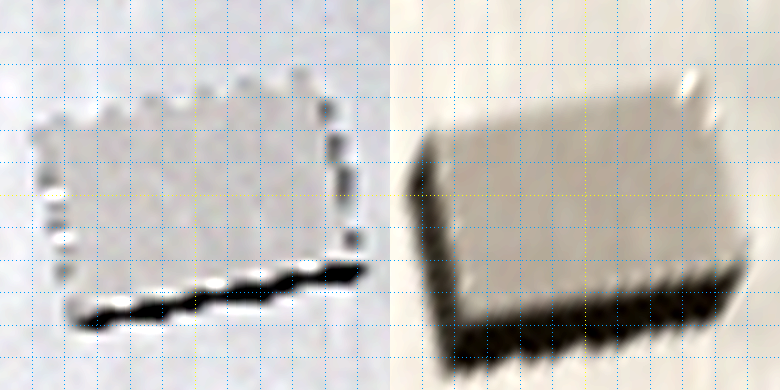

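View pics/b2.png

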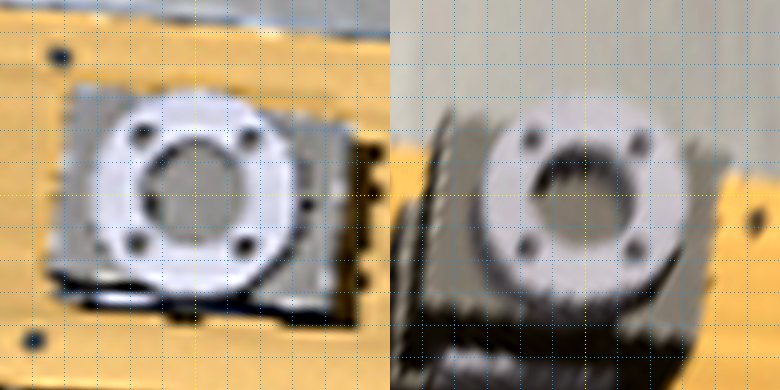

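View pics/b3.png

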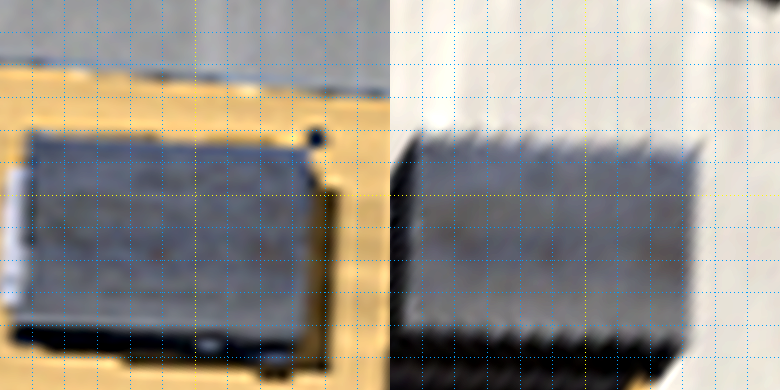

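```bash
cat > go.py <<'E'
import sys; from h import *
def go(x,y,z,az):
    o=r.get_obs(); R=Rn.from_rotvec(o["orientation"]).as_matrix()
    d=R.T@(np.array([x,y,z])-o["tcp_pos"])
    a=np.degrees(np.arctan2(R[1,0],R[0,0])); da=(az-a+90)%180-90
    zt=R[:,2]; 
    # desired R: tool x at az', z down
    azr=np.radians(a+da); Rd=np.c_[[np.cos(azr),np.sin(azr),0],[np.sin(azr),-np.cos(azr),0],[0,0,-1]]
    tw=Rn.from_matrix(R.T@Rd).as_rotvec(degrees=True)
    print("t",round(o["clock"],2),"pos",np.round(o["tcp_pos"],4),"az",round(a,2),"grip",round(o["grip_width"],4),"F",np.round(o["contact_force"],1),"j1,7",np.round(o["joints"][[0,6]],2))
    print("dp",np.round(d/.12,3),"rows>=",round(np.linalg.norm(d)/.05,1),"twist",np.round(tw/120,3),"rows>=",round(np.linalg.norm(tw)/8.59,1))
if __name__=="__main__": go(*map(float,sys.argv[1:5]))
E
python3 go.py .4624 .0975 .30 -3
```

```text
t 0.6 pos [0.2421 0.6301 0.4047] az 68.98 grip 0.0853 F [ 0.3  0.4 -0.5] j1,7 [-1.31 -0.08]
dp [-3.484  3.306  0.873] rows>= 11.7 twist [-0.  -0.   0.6] rows>= 8.4
```

Request:
{"op": "apply_moves", "data": {"dp": [[-0.249,0.236,0],[-0.249,0.236,0],[-0.249,0.236,0],[-0.249,0.236,0],[-0.249,0.236,0],[-0.249,0.236,0],[-0.249,0.236,0],[-0.249,0.236,0],[-0.249,0.236,0],[-0.249,0.236,0],[-0.249,0.236,0],[-0.249,0.236,0],[-0.249,0.236,0],[-0.249,0.236,0],[0,0,0.1],[0,0,0.1],[0,0,0.1],[0,0,0.1],[0,0,0.1],[0,0,0.1]], "twist": [[0,0,0],[0,0,0],[0,0,0],[0,0,0],[0,0,0],[0,0,0],[0,0,0],[0,0,0],[0,0,0],[0,0,0],[0,0,0],[0,0,0],[0,0,0],[0,0,0],[0,0,0.07],[0,0,0.07],[0,0,0.07],[0,0,0.07],[0,0,0.07],[0,0,0.07]], "jaw": [20,20,20,20,20,20,20,20,20,20,20,20,20,20,20,20,20,20,20,20], "grip_force": 60}}

```text
clock: 2.6
tcp_pos: [0.472, 0.0755, 0.3338]
orientation: [-3.094, -0.488, -0.024]
contact_force: [-0.4, 0.2, 0.2]
grip_width: 0.0787
```

```bash
python3 go.py .4624 .0975 .25 -5
```

```text
t 2.6 pos [0.472  0.0755 0.3338] az 17.94 grip 0.0787 F [-0.4  0.2  0.2] j1,7 [-0.67  0.19]
dp [-0.031 -0.194  0.699] rows>= 1.7 twist [-0.005 -0.007  0.191] rows>= 2.7
```

Request:
{"op": "apply_moves", "data": {"dp": [[-0.01,-0.06,0.17],[-0.01,-0.06,0.17],[-0.01,-0.06,0.17],[0,0,0],[0,0,0]], "twist": [[-0.001,-0.002,0.063],[-0.001,-0.002,0.063],[-0.001,-0.002,0.063],[0,0,0],[0,0,0]], "jaw": [20,20,20,20,20]}}

```text
clock: 3.1
tcp_pos: [0.4657, 0.0971, 0.2712]
orientation: [-3.134, 0.154, -0.005]
contact_force: [0.5, 0.4, 0.6]
grip_width: 0.0786
```

```bash
python3 go.py .4624 .0975 .228 -5;python3 - <<'E'
from h import *
t=grab("top");s=grab("scene")
big("c1",[t,s],(.462,.0975),.1,.09)
E
```

```text
t 3.1 pos [0.4657 0.0971 0.2712] az -5.63 grip 0.0786 F [0.5 0.4 0.6] j1,7 [-0.73 -0.16]
dp [-0.029  0.001  0.36 ] rows>= 0.9 twist [-0.002 -0.001 -0.005] rows>= 0.1
```

View pics/c1.png

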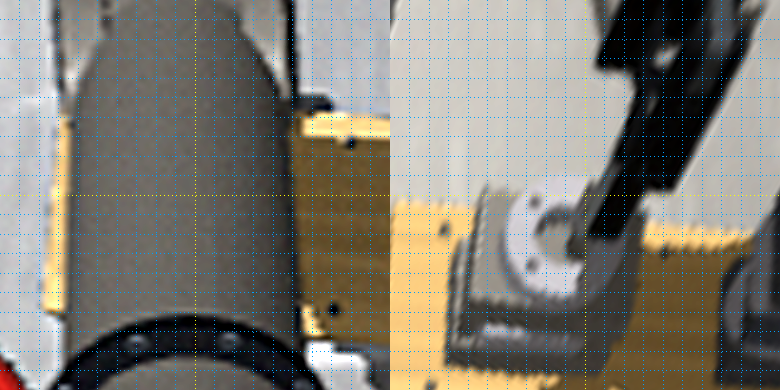

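Request:
{"op": "apply_moves", "data": {"dp": [[-0.015,0,0.18],[-0.014,0,0.14],[0,0,0.03],[0,0,0],[0,0,0]], "twist": [[-0.002,-0.001,-0.005],[0,0,0],[0,0,0],[0,0,0],[0,0,0]], "jaw": [20,20,20,20,20]}}

```text
clock: 3.7
tcp_pos: [0.4656, 0.0964, 0.234]
orientation: [-3.133, 0.131, -0.018]
contact_force: [-0.1, 0.4, 0.3]
grip_width: 0.0787
```

```bash
python3 go.py .4624 .0975 .228 -5
```

```text
t 3.7 pos [0.4656 0.0964 0.234 ] az -4.78 grip 0.0787 F [-0.1  0.4  0.3] j1,7 [-0.68 -0.09]
dp [-0.028 -0.006  0.05 ] rows>= 0.1 twist [-0.003 -0.005  0.002] rows>= 0.1
```

Request:
{"op": "apply_moves", "data": {"dp": [[-0.03,-0.006,0.05],[0,0,0],[0,0,0]], "twist": [[-0.003,-0.005,0.002],[0,0,0],[0,0,0]], "jaw": [20,20,20]}}

```text
clock: 4.0
tcp_pos: [0.4627, 0.0976, 0.2293]
orientation: [-3.137, 0.138, -0.004]
contact_force: [0.6, -0.4, -0.9]
grip_width: 0.0789
```

```bash
python3 go.py .4624 .0975 .228 -5
```

```text
t 4.0 pos [0.4627 0.0976 0.2293] az -5.02 grip 0.0789 F [ 0.6 -0.4 -0.9] j1,7 [-0.69 -0.1 ]
dp [-0.003  0.001  0.011] rows>= 0.0 twist [-0.001 -0.001 -0.   ] rows>= 0.0
```

Request:
{"op": "apply_moves", "data": {"dp": [[0,0,0.01],[0,0,0],[0,0,0],[0,0,0],[0,0,0]], "twist": [[0,0,0],[0,0,0],[0,0,0],[0,0,0],[0,0,0]], "jaw": [255,255,255,255,255], "grip_force": 60}}

```text
clock: 4.5
tcp_pos: [0.4627, 0.0976, 0.2288]
orientation: [-3.136, 0.137, -0.004]
contact_force: [0.3, -1.0, 2.0]
grip_width: 0.0613
```

```bash
python3 go.py .664 -.194 .30 6;python3 - <<'E'
from h import *
t=grab("top");s=grab("scene")
big("c2",[s,s],(.462,.0975),.07,.07)
E
```

```text
t 4.5 pos [0.4627 0.0976 0.2288] az -5.0 grip 0.0613 F [ 0.3 -1.   2. ] j1,7 [-0.69 -0.09]
dp [ 1.884  2.273 -0.594] rows>= 7.2 twist [-0.001 -0.001 -0.092] rows>= 1.3
```

View pics/c2.png

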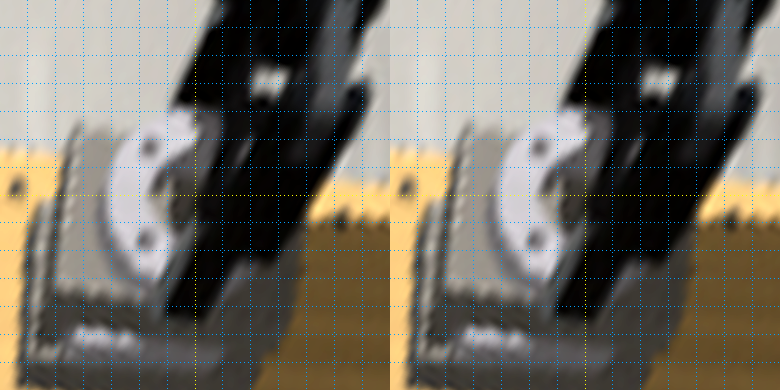

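Request:
{"op": "apply_moves", "data": {"dp": [[0,0,-0.1],[0,0,-0.2],[0,0,-0.2],[0,0,0]], "twist": [[0,0,0],[0,0,0],[0,0,0],[0,0,0]], "jaw": [255,255,255,255]}}

```text
clock: 5.0
tcp_pos: [0.4621, 0.097, 0.2915]
orientation: [-3.138, 0.138, 0.0]
contact_force: [1.1, 0.1, -2.0]
grip_width: 0.0609
```

```bash
python3 go.py .664 -.194 .30 6;python3 - <<'E'
from h import *
s=grab("scene")
save("c3",cv2.resize(s["color"][170:330,230:430],(800,640),interpolation=cv2.INTER_CUBIC)[:600])
E
```

```text
t 5.0 pos [0.4621 0.097  0.2915] az -5.04 grip 0.0609 F [ 1.1  0.1 -2. ] j1,7 [-0.76 -0.18]
dp [ 1.889  2.268 -0.072] rows>= 7.1 twist [-0.     0.    -0.092] rows>= 1.3
```

View pics/c3.png

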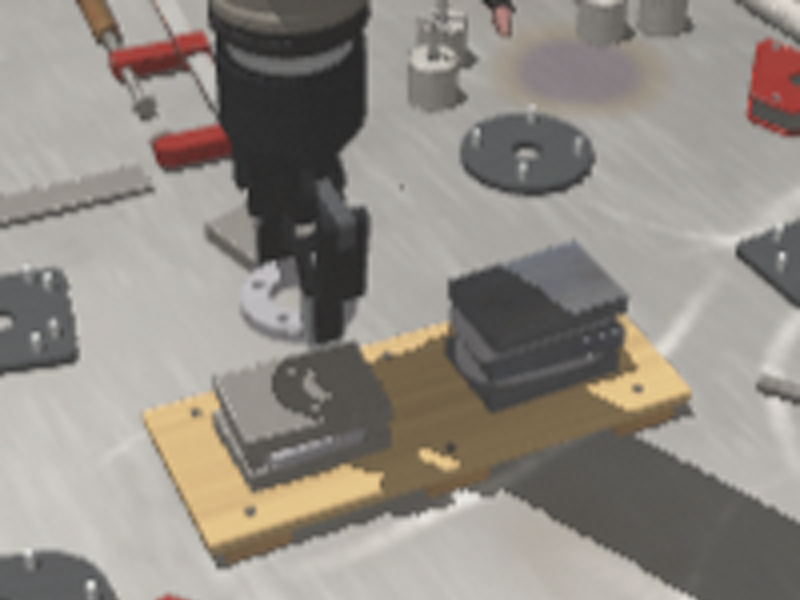

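```bash
python3 - <<'E'
from h import *
s=grab("scene")
o=r.get_obs();p=o["tcp_pos"];print(p)
for dx in(-.032,-.040):
  for dz in(-.160,-.167,-.173): print(dx,dz,(w2px(s,p+[dx,0.003,dz])[0]-[230,170])*4)
for dz in (-.152,-.157,-.162,-.167,-.172): # flange y+ edge
  print(dz,(w2px(s,[p[0],.0975+.032,p[2]+dz])[0]-[230,170])*4)
E
```

```text
[0.46106543 0.09713898 0.28927515]
-0.032 -0.16 [318.27158356 329.73002189]
-0.032 -0.167 [318.5539674  339.67228733]
-0.032 -0.173 [318.79401703 348.12423799]
-0.04 -0.16 [325.37099899 338.14802482]
-0.04 -0.167 [325.62329171 348.10980433]
-0.04 -0.173 [325.83775325 356.57795159]
-0.152 [241.95565199 302.55844038]
-0.157 [242.39714672 309.70759555]
-0.162 [242.83584312 316.81177682]
-0.167 [243.27176802 323.87141197]
-0.172 [243.70494787 330.88692331]
```

```bash
python3 - <<'E'
from h import *
s=grab("scene")
p=np.array([.4621,.097,.2915])
for dz in (-.152,-.157,-.162,-.167,-.172): # flange extremum
  print(dz,(w2px(s,[p[0]+.0153,.0975+.028,p[2]+dz])[0]-[230,170])*4)
print(r.get_obs()["tcp_pos"])
E
```

```text
-0.152 [235.05659749 280.63220795]
-0.157 [235.51458488 287.76719235]
-0.162 [235.96970125 294.85779403]
-0.167 [236.42197381 301.90443052]
-0.172 [236.87142942 308.90751407]
[0.46081527 0.097091   0.28860096]
```

```bash
python3 go.py .664 -.194 .26 6
```

```text
t 5.15 pos [0.4608 0.0971 0.2886] az -5.01 grip 0.0615 F [-0.2  0.1 -3. ] j1,7 [-0.76 -0.18]
dp [1.9   2.268 0.234] rows>= 7.1 twist [ 0.001  0.002 -0.092] rows>= 1.3
```

Request:
{"op": "apply_moves", "data": {"dp": [[0.1,0.12,0],[0.2,0.24,0],[0.23,0.27,0],[0.23,0.27,0],[0.23,0.27,0],[0.23,0.27,0],[0.23,0.27,0],[0.23,0.27,0],[0.2,0.22,0],[0.1,0.1,0],[0,0,0.1],[0,0,0.1],[0,0,0]], "twist": [[0,0,0],[0,0,0],[0,0,0],[0,0,0],[0,0,0],[0,0,0],[0,0,0],[0,0,0],[0,0,0],[0,0,0],[0,0,-0.046],[0,0,-0.046],[0,0,0]], "jaw": [255,255,255,255,255,255,255,255,255,255,255,255,255], "grip_force": 80}}

```text
clock: 6.45
tcp_pos: [0.6755, -0.2083, 0.2384]
orientation: [-3.134, -0.184, 0.059]
contact_force: [-0.3, -0.1, -1.9]
grip_width: 0.0605
```

```bash
python3 go.py .664 -.194 .21 6; python3 - <<'E'
from h import *
t=grab("top");s=grab("scene")
print(find(s,(.664,-.194),lum=(0,140)))
big("d1",[t,s],(.664,-.194),.1,.008)
E
```

```text
t 6.45 pos [ 0.6755 -0.2083  0.2384] az 6.74 grip 0.0605 F [-0.3 -0.1 -1.9] j1,7 [-0.06  0.59]
dp [-0.072 -0.128  0.24 ] rows>= 0.7 twist [-0.002  0.018  0.006] rows>= 0.3
{'x': 0.6618, 'y': -0.2247, 'size': array([179.5, 142. ]), 'area': 19677, 'yaw': np.float32(-90.0), 'yawm': np.float64(87.3)}
```

View pics/d1.png

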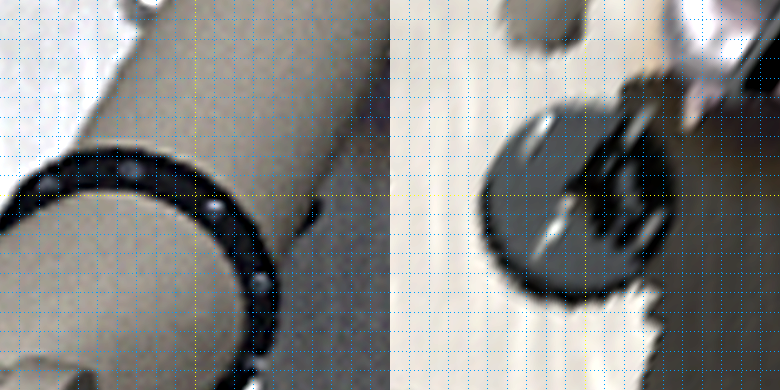

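Request:
{"op": "apply_moves", "data": {"dp": [[-0.072,-0.128,0.08],[0,0,0.08],[0,0,0]], "twist": [[-0.002,0.018,0.006],[0,0,0],[0,0,0]], "jaw": [255,255,255]}}

```text
clock: 6.85
tcp_pos: [0.6659, -0.1932, 0.2218]
orientation: [3.136, 0.152, 0.008]
contact_force: [0.1, 0.3, -1.6]
grip_width: 0.0606
```

```bash
python3 go.py .664 -.194 .21 6
```

```text
t 6.85 pos [ 0.6659 -0.1932  0.2218] az 5.56 grip 0.0606 F [ 0.1  0.3 -1.6] j1,7 [-0.07  0.58]
dp [-0.017  0.005  0.098] rows>= 0.2 twist [ 0.001 -0.002 -0.004] rows>= 0.1
```

Request:
{"op": "apply_moves", "data": {"dp": [[-0.017,0.005,0.1],[0,0,0.1],[0,0,0],[0,0,0]], "twist": [[0,0,0],[0,0,0],[0,0,0],[0,0,0]], "jaw": [255,255,255,255]}}

```text
clock: 7.25
tcp_pos: [0.6651, -0.195, 0.1966]
orientation: [3.135, 0.15, 0.008]
contact_force: [0.3, 0.0, -1.0]
grip_width: 0.0606
```

```bash
python3 go.py .664 -.194 .1773 6; python3 - <<'E'
from h import *
s=grab("scene")
big("d2",[s,s],(.664,-.194),.08,.02)
E
```

```text
t 7.25 pos [ 0.6651 -0.195   0.1966] az 5.49 grip 0.0606 F [ 0.3  0.  -1. ] j1,7 [-0.06  0.59]
dp [-0.009 -0.009  0.161] rows>= 0.4 twist [ 0.001 -0.003 -0.004] rows>= 0.1
```

View pics/d2.png

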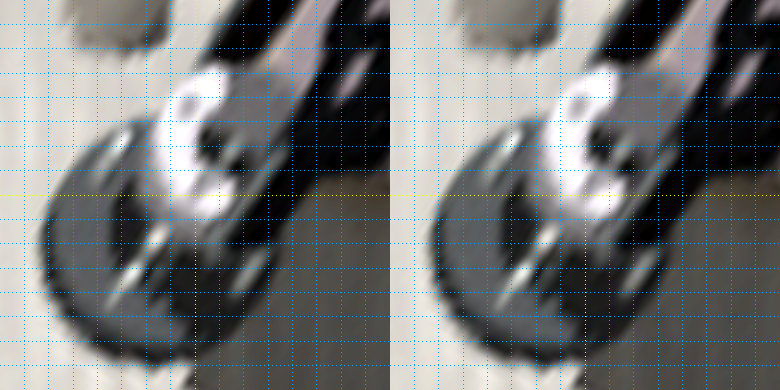

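Request:
{"op": "apply_moves", "data": {"dp": [[-0.009,-0.009,0.06],[0,0,0.06],[0,0,0.03],[0,0,0],[0,0,0]], "twist": [[0.001,-0.003,-0.004],[0,0,0],[0,0,0],[0,0,0],[0,0,0]], "jaw": [255,255,255,255,255]}}

```text
clock: 7.8
tcp_pos: [0.6641, -0.1942, 0.1774]
orientation: [3.136, 0.165, -0.002]
contact_force: [0.4, -0.2, -1.6]
grip_width: 0.0605
```

```bash
python3 go.py .664 -.194 .1773 6
```

```text
t 7.8 pos [ 0.6641 -0.1942  0.1774] az 6.01 grip 0.0605 F [ 0.4 -0.2 -1.6] j1,7 [-0.05  0.6 ]
dp [-0.001 -0.001  0.001] rows>= 0.0 twist [0. 0. 0.] rows>= 0.0
```

Request:
{"op": "apply_moves", "data": {"dp": [[0,0,0],[0,0,0],[0,0,0],[0,0,0],[0,0,-0.1],[0,0,-0.3],[0,0,-0.4],[0,0,-0.3],[0,0,0]], "twist": [[0,0,0],[0,0,0],[0,0,0],[0,0,0],[0,0,0],[0,0,0],[0,0,0],[0,0,0],[0,0,0]], "jaw": [35,35,35,35,35,35,35,35,35]}}

```text
clock: 8.7
tcp_pos: [0.6646, -0.1947, 0.3184]
orientation: [3.135, 0.163, 0.002]
contact_force: [0.6, -0.1, 0.2]
grip_width: 0.0738
```

```bash
python3 go.py .4497 -.0555 .30 -4; python3 - <<'E'
from h import *
s=grab("scene")
big("d3",[s,s],(.664,-.194),.06,.018)
E
```

```text
t 8.7 pos [ 0.6646 -0.1947  0.3184] az 5.96 grip 0.0738 F [ 0.6 -0.1  0.2] j1,7 [-0.11  0.55]
dp [-1.661 -1.34   0.149] rows>= 5.1 twist [ 0.001 -0.001  0.083] rows>= 1.2
```

View pics/d3.png

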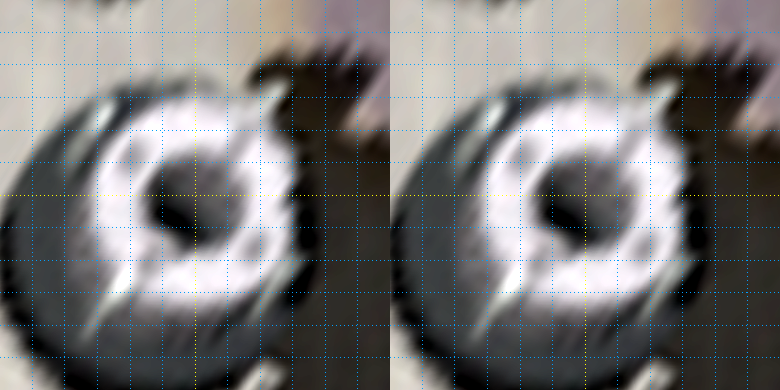

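Request:
{"op": "apply_moves", "data": {"dp": [[-0.137,-0.11,0],[-0.27,-0.218,0],[-0.27,-0.218,0],[-0.27,-0.218,0],[-0.27,-0.218,0],[-0.27,-0.218,0],[-0.13,-0.1,0],[0,0,0.15],[0,0,0.1],[0,0,0]], "twist": [[0,0,0],[0,0,0],[0,0,0],[0,0,0],[0,0,0],[0,0,0],[0,0,0],[0,0,0.042],[0,0,0.041],[0,0,0]], "jaw": [15,15,15,15,15,15,15,15,15,15]}}

```text
clock: 9.75
tcp_pos: [0.4402, -0.0534, 0.2796]
orientation: [3.139, -0.114, -0.019]
contact_force: [-0.5, -0.4, -0.0]
grip_width: 0.0808
```

```bash
python3 go.py .4497 -.0555 .26 -3.7
```

```text
t 9.75 pos [ 0.4402 -0.0534  0.2796] az -4.15 grip 0.0808 F [-0.5 -0.4 -0. ] j1,7 [-0.45  0.15]
dp [0.082 0.011 0.162] rows>= 0.4 twist [ 0.     0.006 -0.004] rows>= 0.1
```

Request:
{"op": "apply_moves", "data": {"dp": [[0.082,0.011,0.08],[0,0,0],[0,0,0.06],[0,0,0]], "twist": [[0,0.006,-0.004],[0,0,0],[0,0,0],[0,0,0]], "jaw": [15,15,15,15]}}

```text
clock: 10.15
tcp_pos: [0.4492, -0.0557, 0.2623]
orientation: [3.139, -0.091, -0.004]
contact_force: [0.7, 0.9, -0.1]
grip_width: 0.0807
```

```bash
python3 go.py .4497 -.0555 .240 -3.7; python3 - <<'E'
from h import *
s=grab("scene")
save("e1",cv2.resize(s["color"][170:320,260:460],(800,600),interpolation=cv2.INTER_CUBIC))
E
```

```text
t 10.15 pos [ 0.4492 -0.0557  0.2623] az -3.33 grip 0.0807 F [ 0.7  0.9 -0.1] j1,7 [-0.41  0.2 ]
dp [ 0.004 -0.002  0.186] rows>= 0.4 twist [0.001 0.001 0.003] rows>= 0.0
```

View pics/e1.png

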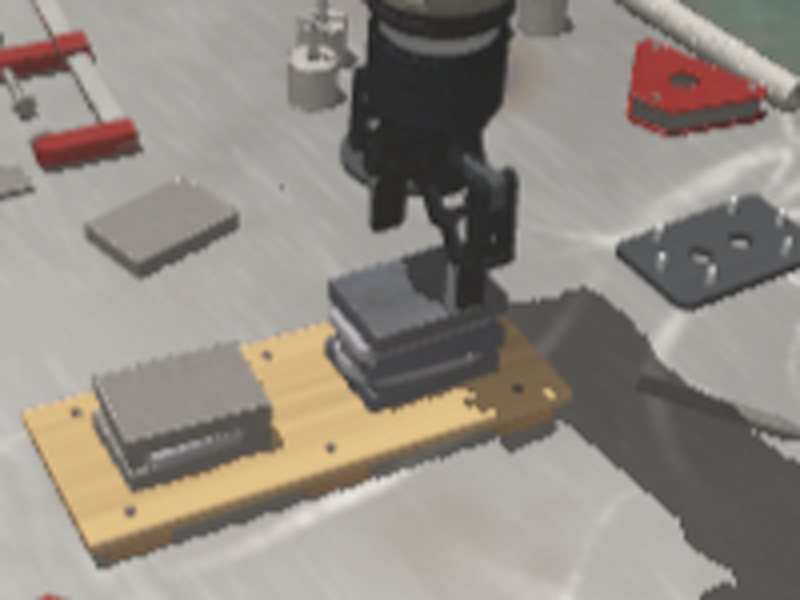

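Request:
{"op": "apply_moves", "data": {"dp": [[0.004,-0.002,0.09],[0,0,0.09],[0,0,0],[0,0,0]], "twist": [[0,0,0.003],[0,0,0],[0,0,0],[0,0,0]], "jaw": [15,15,15,15]}}

```text
clock: 10.6
tcp_pos: [0.4497, -0.0557, 0.2395]
orientation: [3.139, -0.102, -0.002]
contact_force: [0.3, -1.1, -0.1]
grip_width: 0.0803
```

```bash
python3 go.py .4497 -.0555 .240 -3.7; python3 - <<'E'
from h import *
s=grab("scene")
for c in (NEST["rect"],): print(find(s,c,lum=(0,140)),find(s,c,lum=(0,130),half=.08))
E
```

```text
t 10.6 pos [ 0.4497 -0.0557  0.2395] az -3.72 grip 0.0803 F [ 0.3 -1.1 -0.1] j1,7 [-0.38  0.23]
dp [ 0.    -0.001 -0.004] rows>= 0.0 twist [ 0.001  0.001 -0.   ] rows>= 0.0
{'x': 0.4413, 'y': -0.3297, 'size': array([157.5, 132.5]), 'area': 18321, 'yaw': np.float32(0.0), 'yawm': np.float64(-25.2)} {'x': 0.4459, 'y': -0.3242, 'size': array([121.5, 146.5]), 'area': 15598, 'yaw': np.float32(0.0), 'yawm': np.float64(-23.2)}
```

Request:
{"op": "apply_moves", "data": {"dp": [[0,0,0],[0,0,0],[0,0,0],[0,0,0],[0,0,-0.1],[0,0,-0.2],[0,0,-0.2],[0,0,0]], "twist": [[0,0,0],[0,0,0],[0,0,0],[0,0,0],[0,0,0],[0,0,0],[0,0,0],[0,0,0]], "jaw": [255,255,255,255,255,255,255,255], "grip_force": 100}}

```text
clock: 11.45
tcp_pos: [0.4486, -0.0559, 0.303]
orientation: [3.139, -0.103, -0.009]
contact_force: [-0.8, 0.2, -5.1]
grip_width: 0.0575
```

```bash
python3 go.py .672 .0043 .25 11; python3 - <<'E'
from h import *
s=grab("scene")
save("e2",cv2.resize(s["color"][170:320,260:460],(800,600),interpolation=cv2.INTER_CUBIC))
E
```

```text
t 11.45 pos [ 0.4486 -0.0559  0.303 ] az -3.76 grip 0.0575 F [-0.8  0.2 -5.1] j1,7 [-0.46  0.14]
dp [ 1.828 -0.624  0.43 ] rows>= 4.7 twist [ 0.     0.003 -0.123] rows>= 1.7
```

View pics/e2.png

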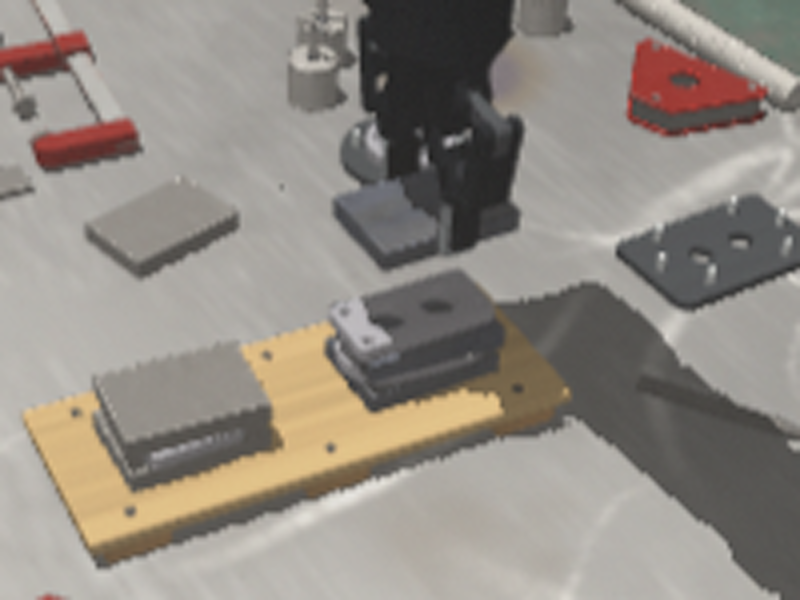

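Held; the rectangular flange is exposed on the right stack. Now to the base.

Request:
{"op": "apply_moves", "data": {"dp": [[0.15,-0.052,0],[0.3,-0.102,0],[0.3,-0.102,0],[0.3,-0.102,0],[0.3,-0.102,0],[0.3,-0.102,0],[0.13,-0.04,0],[0,0,0.15],[0,0,0.15],[0,0,0]], "twist": [[0,0,0],[0,0,0],[0,0,0],[0,0,0],[0,0,0],[0,0,0],[0,0,0],[0,0,-0.061],[0,0,-0.061],[0,0,0]], "jaw": [255,255,255,255,255,255,255,255,255,255]}}

```text
clock: 12.5
tcp_pos: [0.6669, 0.0073, 0.2446]
orientation: [-3.121, -0.315, 0.046]
contact_force: [-0.9, 0.5, -4.6]
grip_width: 0.0577
```

```bash
python3 go.py .672 .0043 .21 11
```

```text
t 12.5 pos [0.6669 0.0073 0.2446] az 11.53 grip 0.0577 F [-0.9  0.5 -4.6] j1,7 [-0.36  0.35]
dp [0.045 0.035 0.287] rows>= 0.7 twist [-0.004  0.014  0.004] rows>= 0.2
```

Request:
{"op": "apply_moves", "data": {"dp": [[0.045,0.035,0.1],[0,0,0],[0,0,0.14],[0,0,0],[0,0,0]], "twist": [[-0.004,0.014,0.004],[0,0,0],[0,0,0],[0,0,0],[0,0,0]], "jaw": [255,255,255,255,255]}}

```text
clock: 13.0
tcp_pos: [0.6712, 0.0043, 0.2125]
orientation: [-3.128, -0.286, 0.008]
contact_force: [0.1, -0.0, -4.4]
grip_width: 0.0581
```

```bash
python3 go.py .672 .0043 .184 11; python3 - <<'E'
from h import *
s=grab("scene");t=grab("top")
save("e3",cv2.resize(s["color"][150:270,220:380],(800,600),interpolation=cv2.INTER_CUBIC))
big("e4",[t,t],(.672,.0043),.1,.04)
E
```

```text
t 13.0 pos [0.6712 0.0043 0.2125] az 10.44 grip 0.0581 F [ 0.1 -0.  -4.4] j1,7 [-0.34  0.35]
dp [0.008 0.002 0.238] rows>= 0.6 twist [-0.     0.002 -0.005] rows>= 0.1
```

View pics/e3.png

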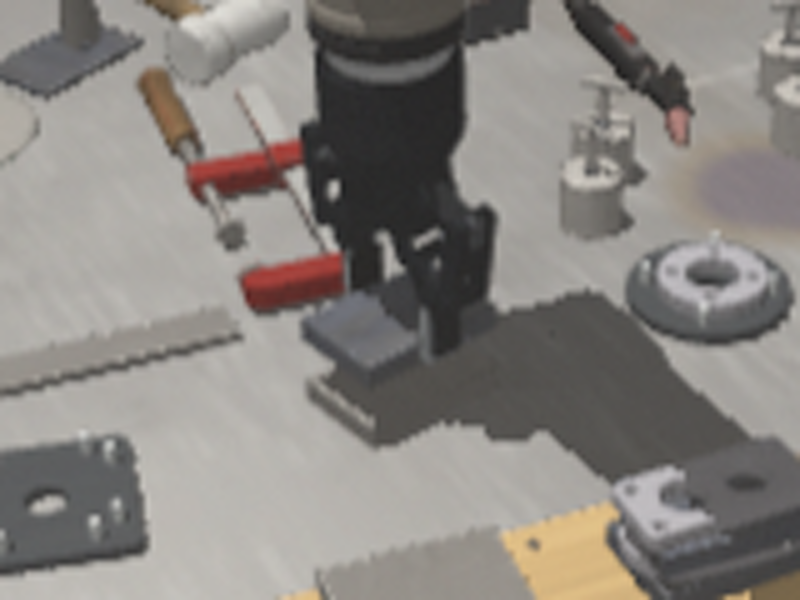

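View pics/e4.png

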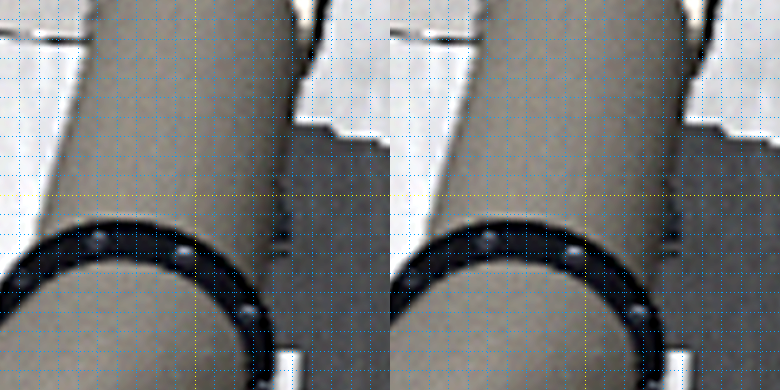

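Request:
{"op": "apply_moves", "data": {"dp": [[0.008,0.002,0.1],[0,0,0.08],[0,0,0.03],[0,0,0],[0,0,0]], "twist": [[0,0.002,-0.005],[0,0,0],[0,0,0],[0,0,0],[0,0,0]], "jaw": [255,255,255,255,255]}}

```text
clock: 13.6
tcp_pos: [0.6722, 0.0046, 0.1858]
orientation: [-3.126, -0.304, 0.0]
contact_force: [-0.1, 0.3, -4.0]
grip_width: 0.0574
```

```bash
python3 go.py .672 .0043 .184 11; python3 - <<'E'
from h import *
s=grab("scene")
save("e5",cv2.resize(s["color"][150:270,220:380],(800,600),interpolation=cv2.INTER_CUBIC))
E
```

```text
t 13.6 pos [0.6722 0.0046 0.1858] az 11.12 grip 0.0574 F [-0.1  0.3 -4. ] j1,7 [-0.33  0.37]
dp [-0.002  0.002  0.015] rows>= 0.0 twist [-0.001  0.     0.001] rows>= 0.0
```

View pics/e5.png

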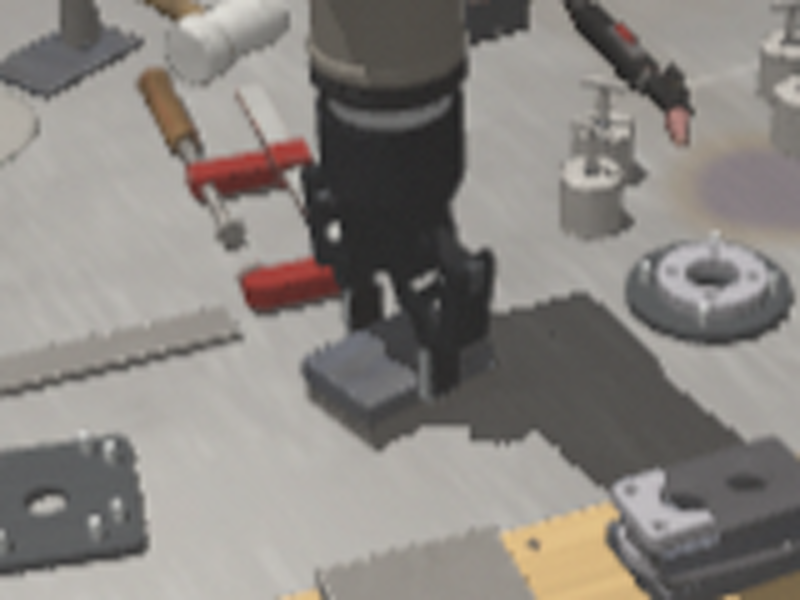

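Request:
{"op": "apply_moves", "data": {"dp": [[-0.002,0.002,0.014],[0,0,0],[0,0,0],[0,0,0],[0,0,0],[0,0,-0.1],[0,0,-0.3],[0,0,-0.4],[0,0,-0.2],[0,0,0]], "twist": [[0,0,0],[0,0,0],[0,0,0],[0,0,0],[0,0,0],[0,0,0],[0,0,0],[0,0,0],[0,0,0],[0,0,0]], "jaw": [255,40,40,40,40,40,40,40,40,40]}}

```text
clock: 14.65
tcp_pos: [0.6733, 0.0034, 0.3146]
orientation: [-3.126, -0.303, -0.01]
contact_force: [0.3, -0.4, -0.4]
grip_width: 0.0724
```

```bash
python3 go.py .45 -.06 .30 -4; python3 - <<'E'
from h import *
s=grab("scene");t=grab("top")
big("f1",[s,s],(.672,.0043),.06,.028)
big("f2",[t,s],(.455,-.0555),.06,.070)
big("f3",[t,s],(.462,.088),.06,.060)
print(find(s,NEST["rect"],lum=(0,140)))
E
```

```text
t 14.65 pos [0.6733 0.0034 0.3146] az 11.05 grip 0.0724 F [ 0.3 -0.4 -0.4] j1,7 [-0.38  0.32]
dp [-1.929  0.162  0.109] rows>= 4.7 twist [-0.    -0.003  0.125] rows>= 1.8
{'x': 0.4534, 'y': -0.3328, 'size': array([157.5, 179.5]), 'area': 23638, 'yaw': np.float32(-90.0), 'yawm': np.float64(61.8)}
```

View pics/f1.png

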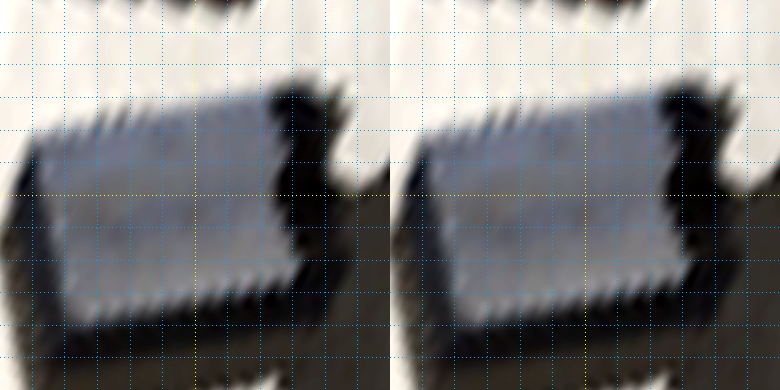

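View pics/f2.png

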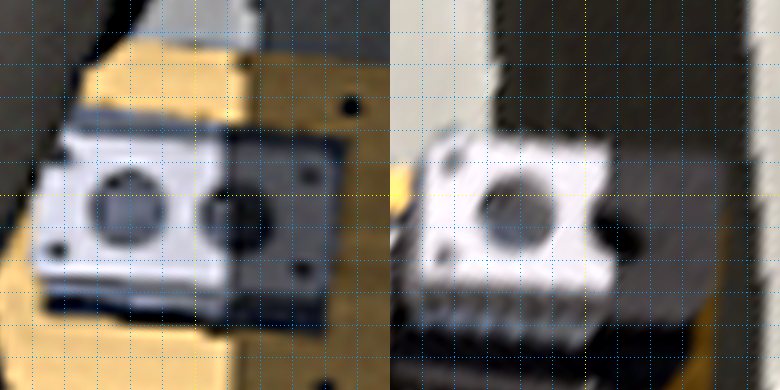

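View pics/f3.png

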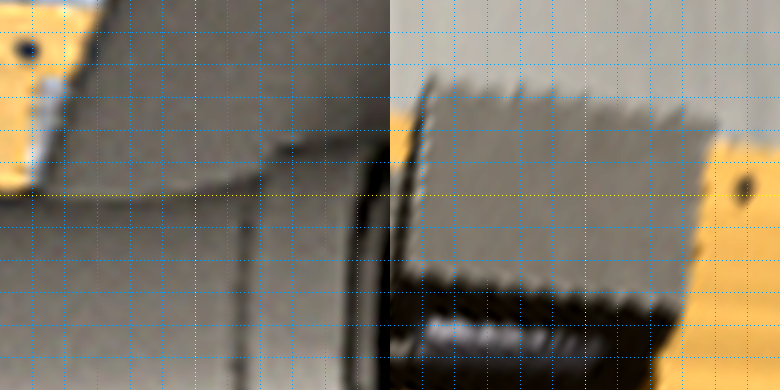

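```bash
python3 go.py .4493 -.0515 .27 -4
```

```text
t 14.75 pos [0.6724 0.0036 0.3112] az 11.06 grip 0.072 F [-0.6  0.1  0. ] j1,7 [-0.38  0.32]
dp [-1.913  0.094  0.339] rows>= 4.7 twist [-0.    -0.001  0.126] rows>= 1.8
```

Request:
{"op": "apply_moves", "data": {"dp": [[-0.16,0.008,0],[-0.31,0.016,0],[-0.31,0.016,0],[-0.31,0.016,0],[-0.31,0.016,0],[-0.31,0.016,0],[-0.16,0.008,0],[0,0,0.14],[0,0,0.14],[0,0,0]], "twist": [[0,0,0],[0,0,0],[0,0,0],[0,0,0],[0,0,0],[0,0,0],[0,0,0],[0,0,0.061],[0,0,0.061],[0,0,0]], "jaw": [65,65,65,65,65,65,65,65,65,65]}}

```text
clock: 15.75
tcp_pos: [0.4373, -0.0515, 0.265]
orientation: [3.139, -0.107, -0.034]
contact_force: [-0.2, 0.3, -0.2]
grip_width: 0.0638
```

```bash
python3 go.py .4493 -.0515 .25 -4
```

```text
t 15.75 pos [ 0.4373 -0.0515  0.265 ] az -3.92 grip 0.0638 F [-0.2  0.3 -0.2] j1,7 [-0.43  0.17]
dp [ 0.102 -0.007  0.123] rows>= 0.4 twist [0.001 0.01  0.001] rows>= 0.1
```

Request:
{"op": "apply_moves", "data": {"dp": [[0.102,-0.007,0.06],[0,0,0],[0,0,0.05],[0,0,0]], "twist": [[0.001,0.01,0.001],[0,0,0],[0,0,0],[0,0,0]], "jaw": [65,65,65,65]}}

```text
clock: 16.15
tcp_pos: [0.4484, -0.0512, 0.2503]
orientation: [3.139, -0.095, -0.009]
contact_force: [0.0, -0.5, -0.5]
grip_width: 0.0635
```

```bash
python3 go.py .4493 -.0515 .2325 -4; python3 - <<'E'
from h import *
s=grab("scene")
save("g1",cv2.resize(s["color"][190:310,300:460],(800,600),interpolation=cv2.INTER_CUBIC))
E
```

```text
t 16.15 pos [ 0.4484 -0.0512  0.2503] az -3.46 grip 0.0635 F [ 0.  -0.5 -0.5] j1,7 [-0.4   0.21]
dp [0.009 0.002 0.148] rows>= 0.4 twist [0.    0.003 0.004] rows>= 0.1
```

View pics/g1.png

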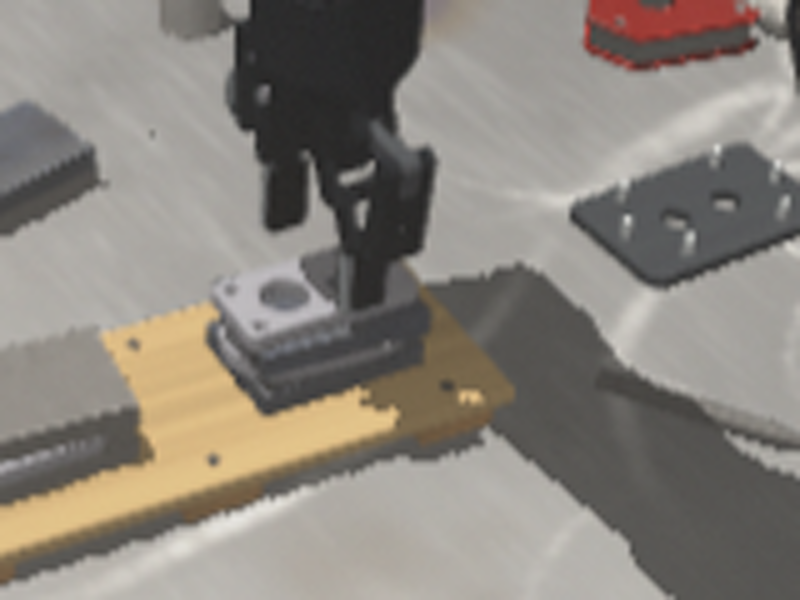

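Request:
{"op": "apply_moves", "data": {"dp": [[0.009,0.002,0.08],[0,0,0.06],[0,0,0],[0,0,0]], "twist": [[0,0.003,0.004],[0,0,0],[0,0,0],[0,0,0]], "jaw": [65,65,65,65]}}

```text
clock: 16.6
tcp_pos: [0.4493, -0.0517, 0.2328]
orientation: [3.139, -0.108, 0.002]
contact_force: [-0.2, -0.5, 0.1]
grip_width: 0.0636
```

```bash
python3 go.py .4493 -.0515 .2325 -4; python3 - <<'E'
from h import *
s=grab("scene")
for h in (.066,.07,.075):print(find(s,NEST["rect"],half=h,lum=(0,140),show="g2"))
im=rect(s,NEST["rect"],.075,.004)[0];save("g3",im)
E
```

```text
t 16.6 pos [ 0.4493 -0.0517  0.2328] az -3.95 grip 0.0636 F [-0.2 -0.5  0.1] j1,7 [-0.38  0.23]
dp [ 0.    -0.002  0.002] rows>= 0.0 twist [ 0.    -0.001  0.   ] rows>= 0.0
{'x': 0.4532, 'y': -0.3169, 'size': array([108.5, 131.5]), 'area': 12936, 'yaw': np.float32(0.0), 'yawm': np.float64(-14.4)}
{'x': 0.4512, 'y': -0.3185, 'size': array([112.5, 137. ]), 'area': 13748, 'yaw': np.float32(0.0), 'yawm': np.float64(-17.3)}
{'x': 0.4488, 'y': -0.3212, 'size': array([117.5, 142. ]), 'area': 14739, 'yaw': np.float32(0.0), 'yawm': np.float64(-20.5)}
```

View pics/g3.png

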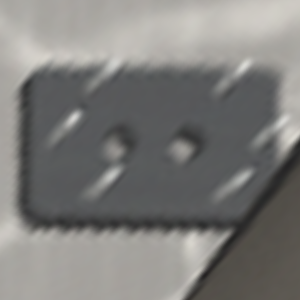

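Request:
{"op": "apply_moves", "data": {"dp": [[0,0,0],[0,0,0],[0,0,0],[0,0,0],[0,0,0],[0,0,-0.1],[0,0,-0.2],[0,0,-0.2],[0,0,0]], "twist": [[0,0,0],[0,0,0],[0,0,0],[0,0,0],[0,0,0],[0,0,0],[0,0,0],[0,0,0],[0,0,0]], "jaw": [255,255,255,255,255,255,255,255,255], "grip_force": 80}}

```text
clock: 17.55
tcp_pos: [0.4484, -0.0521, 0.2964]
orientation: [3.139, -0.109, -0.003]
contact_force: [0.1, 0.3, -1.8]
grip_width: 0.0416
```

```bash
python3 go.py .4619 -.313 .25 -.5; python3 - <<'E'
from h import *
s=grab("scene")
save("g4",cv2.resize(s["color"][190:310,300:460],(800,600),interpolation=cv2.INTER_CUBIC))
E
```

```text
t 17.55 pos [ 0.4484 -0.0521  0.2964] az -3.99 grip 0.0416 F [ 0.1  0.3 -1.8] j1,7 [-0.46  0.13]
dp [0.265 2.161 0.388] rows>= 5.3 twist [ 0.     0.001 -0.029] rows>= 0.4
```

View pics/g4.png

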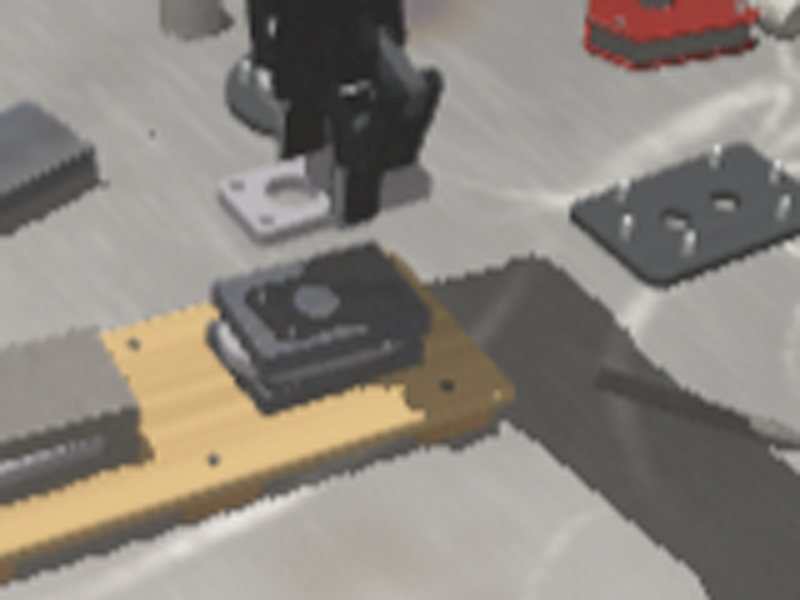

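Request:
{"op": "apply_moves", "data": {"dp": [[0.02,0.16,0],[0.04,0.33,0],[0.045,0.35,0],[0.045,0.35,0],[0.045,0.35,0],[0.04,0.33,0],[0.02,0.2,0],[0,0,0.15],[0,0,0.15],[0,0,0]], "twist": [[0,0,0],[0,0,0],[0,0,0],[0,0,0],[0,0,0],[0,0,0],[0,0,0],[0,0,-0.014],[0,0,-0.014],[0,0,0]], "jaw": [255,255,255,255,255,255,255,255,255,255]}}

```text
clock: 18.6
tcp_pos: [0.4593, -0.3091, 0.2492]
orientation: [-3.139, 0.004, 0.023]
contact_force: [-1.8, 0.0, -2.5]
grip_width: 0.0419
```

```bash
python3 go.py .4619 -.313 .21 -.5
```

```text
t 18.6 pos [ 0.4593 -0.3091  0.2492] az -0.14 grip 0.0419 F [-1.8  0.  -2.5] j1,7 [0.11 0.8 ]
dp [0.027 0.033 0.326] rows>= 0.8 twist [-0.001  0.007  0.003] rows>= 0.1
```

Request:
{"op": "apply_moves", "data": {"dp": [[0.027,0.033,0.1],[0,0,0.1],[0,0,0.12],[0,0,0],[0,0,0]], "twist": [[-0.001,0.007,0.003],[0,0,0],[0,0,0],[0,0,0],[0,0,0]], "jaw": [255,255,255,255,255]}}

```text
clock: 19.1
tcp_pos: [0.4621, -0.3116, 0.2077]
orientation: [-3.139, 0.015, 0.005]
contact_force: [0.2, -0.5, -2.7]
grip_width: 0.0413
```

```bash
python3 go.py .4619 -.313 .195 -.5;  python3 - <<'E'
from h import *
s=grab("scene");t=grab("top")
save("g5",cv2.resize(s["color"][180:270,380:500],(800,600),interpolation=cv2.INTER_CUBIC))
big("g6",[t,s],(.4619,-.313),.1,.03)
E
```

```text
t 19.1 pos [ 0.4621 -0.3116  0.2077] az -0.55 grip 0.0413 F [ 0.2 -0.5 -2.7] j1,7 [0.15 0.84]
dp [-0.001  0.012  0.106] rows>= 0.3 twist [-0.001  0.002 -0.   ] rows>= 0.0
```

View pics/g5.png

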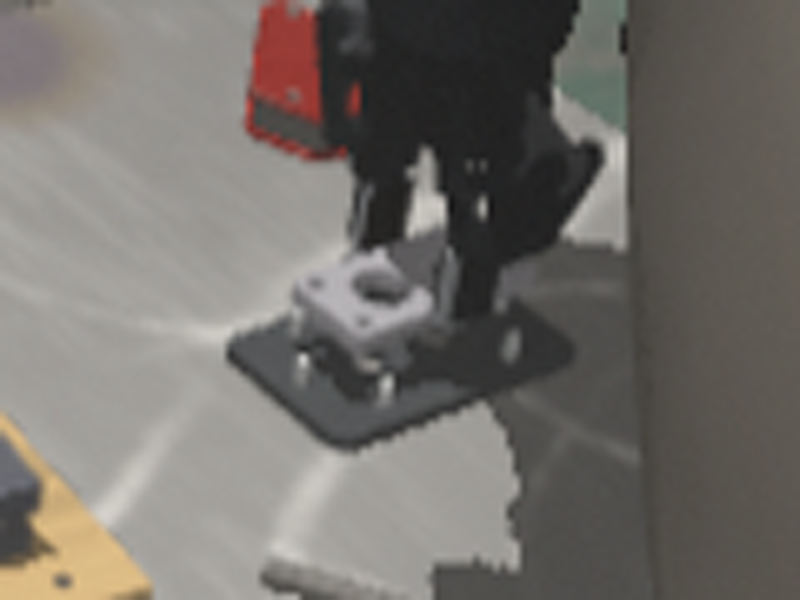

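View pics/g6.png

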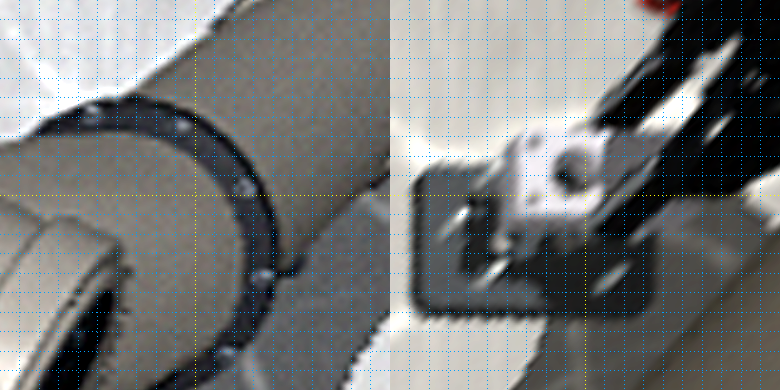

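```bash
python3 - <<'E'
from h import *
s=grab("scene");p=r.get_obs()["tcp_pos"];print(p)
z=p[2]-.2328+.070
big("g7",[s,s],(p[0],p[1]),.06,z)
big("g8",[s,s],(p[0],p[1]),.07,.008)
print(z)
E
```

```text
[ 0.46216045 -0.31168807  0.20826778]
0.045467781333556695
```

View pics/g7.png

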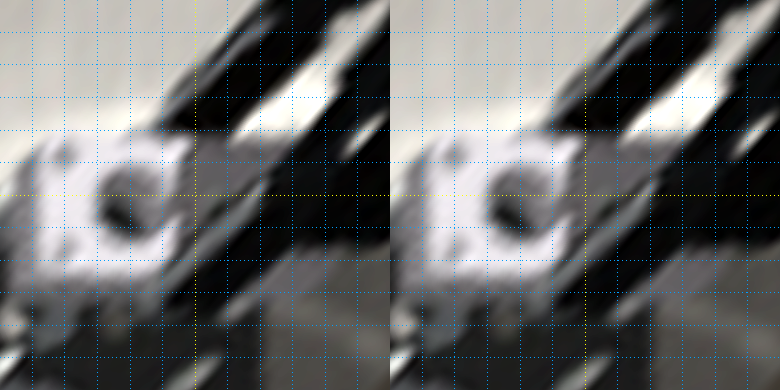

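View pics/g8.png

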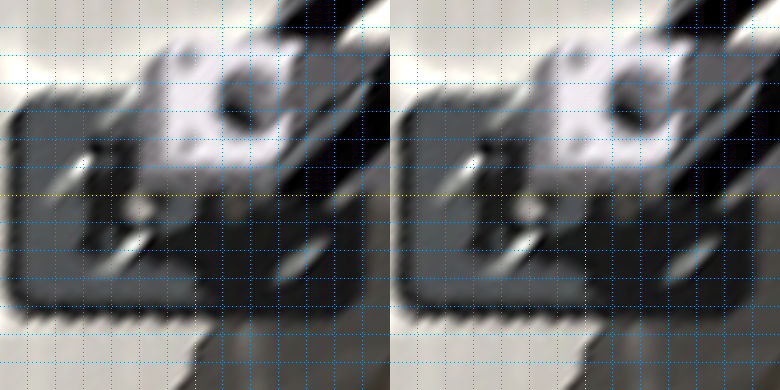

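Request:
{"op": "apply_moves", "data": {"dp": [[-0.001,0.011,0.07],[0,0,0.07],[0,0,0],[0,0,0]], "twist": [[-0.001,0.002,0],[0,0,0],[0,0,0],[0,0,0]], "jaw": [255,255,255,255]}}

```text
clock: 19.65
tcp_pos: [0.4625, -0.3133, 0.191]
orientation: [3.14, -0.015, 0.007]
contact_force: [0.3, -0.2, -2.7]
grip_width: 0.0414
```

```bash
python3 go.py .4619 -.313 .1813 -.5;  python3 - <<'E'
from h import *
s=grab("scene")
save("g9",cv2.resize(s["color"][180:270,380:500],(800,600),interpolation=cv2.INTER_CUBIC))
E
```

```text
t 19.65 pos [ 0.4625 -0.3133  0.191 ] az -0.54 grip 0.0414 F [ 0.3 -0.2 -2.7] j1,7 [0.17 0.86]
dp [-0.005 -0.002  0.081] rows>= 0.2 twist [ 0.001 -0.002 -0.   ] rows>= 0.0
```

View pics/g9.png

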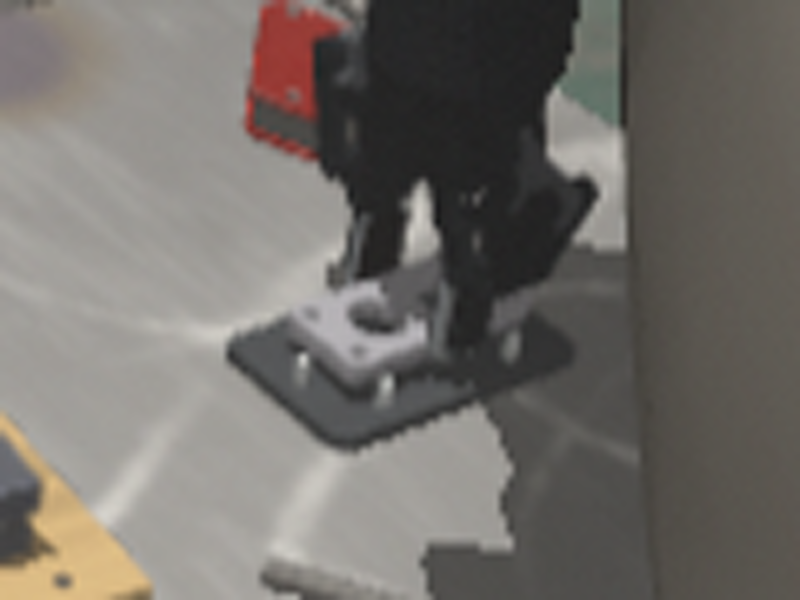

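Request:
{"op": "apply_moves", "data": {"dp": [[-0.004,-0.002,0.05],[0,0,0.03],[0,0,0],[0,0,0]], "twist": [[0.001,-0.002,0],[0,0,0],[0,0,0],[0,0,0]], "jaw": [255,255,255,255]}}

```text
clock: 20.1
tcp_pos: [0.4623, -0.3131, 0.1811]
orientation: [-3.141, 0.015, -0.001]
contact_force: [0.2, 1.9, 0.6]
grip_width: 0.0416
```

```bash
python3 go.py .4619 -.313 .1813 -.5
```

```text
t 20.1 pos [ 0.4623 -0.3131  0.1811] az -0.54 grip 0.0416 F [0.2 1.9 0.6] j1,7 [0.18 0.86]
dp [-0.003 -0.001 -0.001] rows>= 0.0 twist [-0. -0. -0.] rows>= 0.0
```

Request:
{"op": "apply_moves", "data": {"dp": [[0,0,0],[0,0,0],[0,0,0],[0,0,0],[0,0,-0.1],[0,0,-0.3],[0,0,-0.4],[0,0,-0.3],[0,0,0]], "twist": [[0,0,0],[0,0,0],[0,0,0],[0,0,0],[0,0,0],[0,0,0],[0,0,0],[0,0,0],[0,0,0]], "jaw": [90,90,90,90,80,70,60,50,40]}}

```text
clock: 21.0
tcp_pos: [0.462, -0.3142, 0.3209]
orientation: [-3.141, 0.017, -0.001]
contact_force: [-0.2, -0.2, 0.1]
grip_width: 0.0723
```

```bash
python3 go.py .4493 -.0555 .30 -4;  python3 - <<'E'
from h import *
s=grab("scene");t=grab("top")
save("h1",cv2.resize(s["color"][180:270,380:500],(800,600),interpolation=cv2.INTER_CUBIC))
big("h2",[t,s],(.455,-.0555),.06,.060)
big("h3",[t,s],(.462,.088),.06,.060)
big("h4",[t,s],(.672,.0043),.06,.028)
save("h5",t["color"])
E
```

```text
t 21.0 pos [ 0.462  -0.3142  0.3209] az -0.64 grip 0.0723 F [-0.2 -0.2  0.1] j1,7 [0.06 0.75]
dp [-0.13  -2.154  0.174] rows>= 5.2 twist [-0.    -0.     0.028] rows>= 0.4
```

View pics/h1.png

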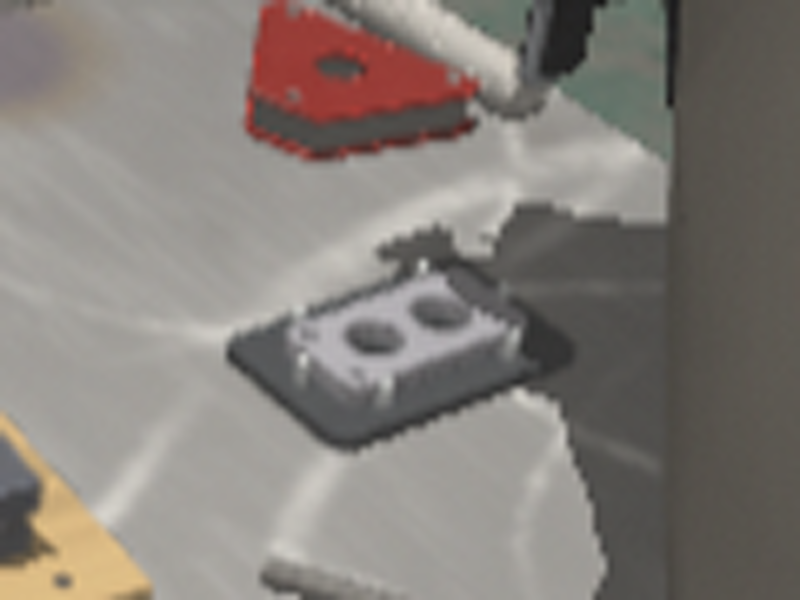

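View pics/h2.png

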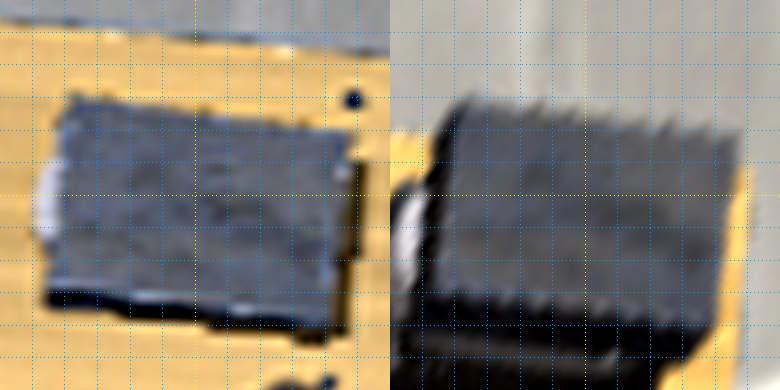

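View pics/h3.png

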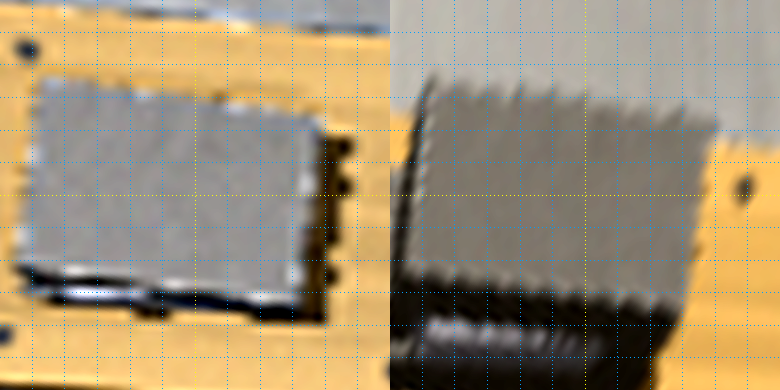

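View pics/h4.png

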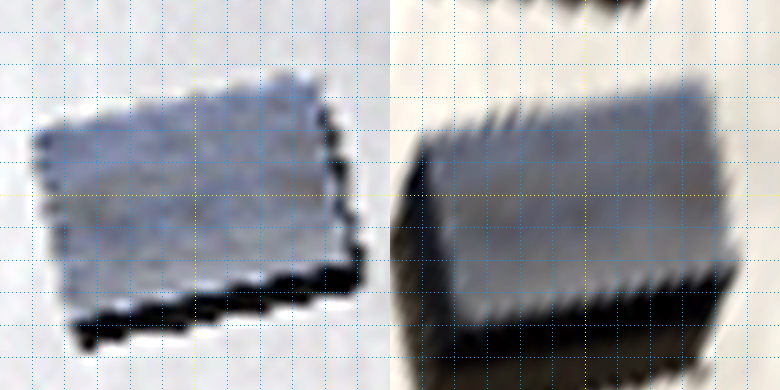

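```bash
python3 go.py .4501 -.0572 .26 -7.2
```

```text
t 21.1 pos [ 0.4612 -0.313   0.3171] az -0.6 grip 0.0718 F [-1.1 -0.4  0.1] j1,7 [0.07 0.75]
dp [-0.112 -2.129  0.483] rows>= 5.2 twist [-0.001  0.002  0.055] rows>= 0.8
```

Request:
{"op": "apply_moves", "data": {"dp": [[-0.01,-0.18,0],[-0.018,-0.35,0],[-0.018,-0.35,0],[-0.018,-0.35,0],[-0.018,-0.35,0],[-0.018,-0.33,0],[-0.01,-0.17,0.06],[0,0,0.18],[0,0,0.15],[0,0,0]], "twist": [[0,0,0],[0,0,0],[0,0,0],[0,0,0],[0,0,0],[0,0,0],[0,0,0],[0,0,0.028],[0,0,0.027],[0,0,0]], "jaw": [15,15,15,15,15,15,15,15,15,15]}}

```text
clock: 22.1
tcp_pos: [0.4436, -0.0516, 0.2603]
orientation: [-3.134, 0.201, 0.037]
contact_force: [1.1, 0.4, -0.0]
grip_width: 0.0804
```

```bash
python3 go.py .4501 -.0572 .24 -7.2
```

```text
t 22.1 pos [ 0.4436 -0.0516  0.2603] az -7.33 grip 0.0804 F [ 1.1  0.4 -0. ] j1,7 [-0.43  0.13]
dp [0.064 0.04  0.168] rows>= 0.4 twist [ 0.     0.011 -0.001] rows>= 0.2
```

Request:
{"op": "apply_moves", "data": {"dp": [[0.064,0.04,0.08],[0,0,0],[0,0,0.06],[0,0,0]], "twist": [[0,0.011,-0.001],[0,0,0],[0,0,0],[0,0,0]], "jaw": [15,15,15,15]}}

```text
clock: 22.5
tcp_pos: [0.4491, -0.0578, 0.2424]
orientation: [3.134, -0.193, -0.009]
contact_force: [0.4, 0.1, 0.7]
grip_width: 0.08
```

```bash
python3 go.py .4501 -.0572 .2155 -7.2
```

```text
t 22.5 pos [ 0.4491 -0.0578  0.2424] az -7.05 grip 0.08 F [0.4 0.1 0.7] j1,7 [-0.39  0.18]
dp [ 0.009 -0.007  0.224] rows>= 0.5 twist [0.001 0.003 0.001] rows>= 0.0
```

Request:
{"op": "apply_moves", "data": {"dp": [[0.009,-0.007,0.12],[0,0,0.1],[0,0,0],[0,0,0]], "twist": [[0.001,0.003,0.001],[0,0,0],[0,0,0],[0,0,0]], "jaw": [15,15,15,15]}}

```text
clock: 22.9
tcp_pos: [0.4504, -0.0572, 0.2162]
orientation: [-3.135, 0.196, -0.002]
contact_force: [0.1, 0.1, 0.9]
grip_width: 0.0801
```

```bash
python3 go.py .4501 -.0572 .2155 -7.2
```

```text
t 22.9 pos [ 0.4504 -0.0572  0.2162] az -7.16 grip 0.0801 F [0.1 0.1 0.9] j1,7 [-0.35  0.22]
dp [-0.002  0.     0.006] rows>= 0.0 twist [-0.    -0.001  0.   ] rows>= 0.0
```

Request:
{"op": "apply_moves", "data": {"dp": [[0,0,0.005],[0,0,0],[0,0,0],[0,0,0],[0,0,-0.1],[0,0,-0.25],[0,0,-0.3],[0,0,-0.15],[0,0,0]], "twist": [[0,0,0],[0,0,0],[0,0,0],[0,0,0],[0,0,0],[0,0,0],[0,0,0],[0,0,0],[0,0,0]], "jaw": [255,255,255,255,255,255,255,255,255], "grip_force": 100}}

```text
clock: 23.8
tcp_pos: [0.4488, -0.058, 0.3175]
orientation: [-3.134, 0.198, 0.006]
contact_force: [0.4, 0.1, -4.5]
grip_width: 0.0576
```

```bash
python3 go.py .672 .0043 .25 11; python3 - <<'E'
from h import *
s=grab("scene")
save("i1",cv2.resize(s["color"][170:320,260:460],(800,600),interpolation=cv2.INTER_CUBIC))
E
```

```text
t 23.8 pos [ 0.4488 -0.058   0.3175] az -7.24 grip 0.0576 F [ 0.4  0.1 -4.5] j1,7 [-0.49  0.07]
dp [ 1.782 -0.749  0.556] rows>= 4.8 twist [-0.001  0.002 -0.152] rows>= 2.1
```

View pics/i1.png

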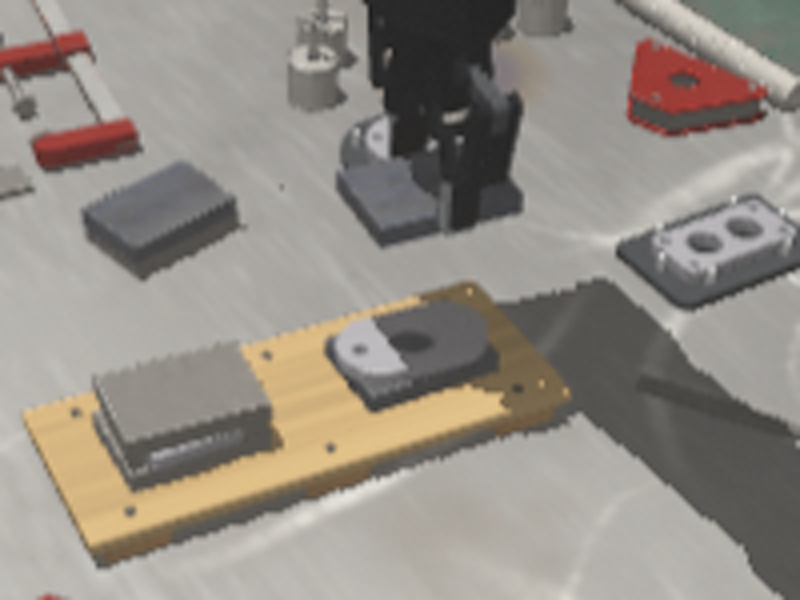

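Oval flange is exposed. Move this spacer to the pile.

Request:
{"op": "apply_moves", "data": {"dp": [[0.15,-0.063,0],[0.29,-0.123,0],[0.29,-0.123,0],[0.29,-0.123,0],[0.29,-0.123,0],[0.29,-0.12,0],[0.15,-0.06,0],[0,0,0.15],[0,0,0.15],[0,0,0.12],[0,0,0]], "twist": [[0,0,0],[0,0,0],[0,0,0],[0,0,0],[0,0,0],[0,0,0],[0,0,0],[0,0,-0.051],[0,0,-0.051],[0,0,-0.05],[0,0,0]], "jaw": [255,255,255,255,255,255,255,255,255,255,255]}}

```text
clock: 24.95
tcp_pos: [0.6672, 0.0075, 0.2394]
orientation: [-3.119, -0.321, 0.055]
contact_force: [-0.6, -0.4, -4.0]
grip_width: 0.0574
```

```bash
python3 go.py .672 .0043 .215 11
```

```text
t 24.95 pos [0.6672 0.0075 0.2394] az 11.75 grip 0.0574 F [-0.6 -0.4 -4. ] j1,7 [-0.35  0.35]
dp [0.04  0.036 0.202] rows>= 0.5 twist [-0.005  0.016  0.006] rows>= 0.3
```

Request:
{"op": "apply_moves", "data": {"dp": [[0.04,0.036,0.09],[0,0,0],[0,0,0.08],[0,0,0]], "twist": [[-0.005,0.016,0.006],[0,0,0],[0,0,0],[0,0,0]], "jaw": [255,255,255,255]}}

```text
clock: 25.35
tcp_pos: [0.6709, 0.0041, 0.2153]
orientation: [3.128, 0.288, -0.012]
contact_force: [0.5, -0.9, -4.4]
grip_width: 0.0574
```

```bash
python3 go.py .672 .0043 .1983 11
```

```text
t 25.35 pos [0.6709 0.0041 0.2153] az 10.53 grip 0.0574 F [ 0.5 -0.9 -4.4] j1,7 [-0.34  0.35]
dp [ 0.01  -0.     0.142] rows>= 0.3 twist [-0.     0.004 -0.004] rows>= 0.1
```

Request:
{"op": "apply_moves", "data": {"dp": [[0.01,0,0.08],[0,0,0.055],[0,0,0],[0,0,0]], "twist": [[0,0.004,-0.004],[0,0,0],[0,0,0],[0,0,0]], "jaw": [255,255,255,255]}}

```text
clock: 25.75
tcp_pos: [0.6727, 0.0047, 0.1992]
orientation: [-3.126, -0.302, -0.005]
contact_force: [-1.0, -0.3, -2.4]
grip_width: 0.0575
```

```bash
python3 go.py .672 .0043 .1978 11; python3 - <<'E'
from h import *
s=grab("scene")
save("i2",cv2.resize(s["color"][150:270,220:380],(800,600),interpolation=cv2.INTER_CUBIC))
E
```

```text
t 25.75 pos [0.6727 0.0047 0.1992] az 11.02 grip 0.0575 F [-1.  -0.3 -2.4] j1,7 [-0.33  0.36]
dp [-0.007  0.002  0.012] rows>= 0.0 twist [-0.    -0.002  0.   ] rows>= 0.0
```

View pics/i2.png

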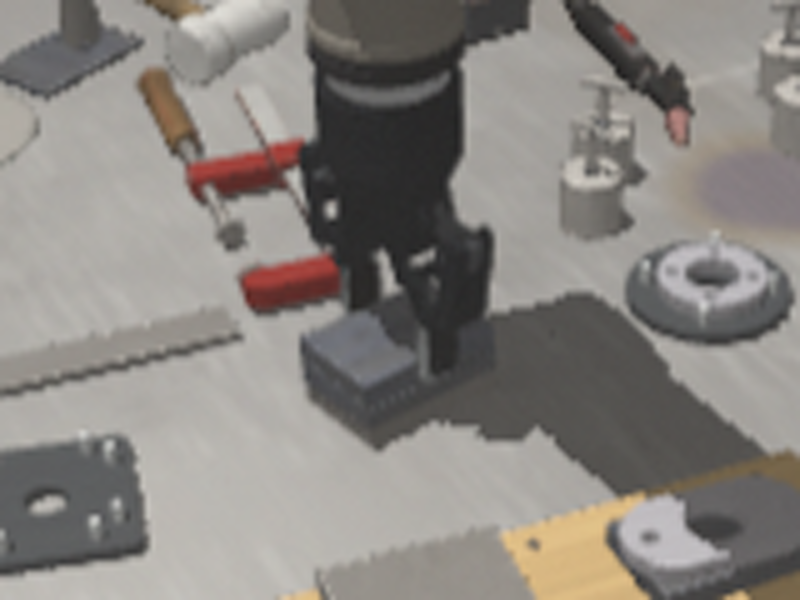

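Request:
{"op": "apply_moves", "data": {"dp": [[-0.006,0.002,0.012],[0,0,0],[0,0,0],[0,0,0],[0,0,0],[0,0,-0.1],[0,0,-0.3],[0,0,-0.35],[0,0,-0.2],[0,0,0]], "twist": [[0,-0.002,0],[0,0,0],[0,0,0],[0,0,0],[0,0,0],[0,0,0],[0,0,0],[0,0,0],[0,0,0],[0,0,0]], "jaw": [255,40,40,40,40,40,40,40,40,40]}}

```text
clock: 26.8
tcp_pos: [0.6732, 0.0035, 0.3213]
orientation: [-3.127, -0.3, -0.006]
contact_force: [0.4, -0.0, -0.2]
grip_width: 0.0719
```

```bash
python3 go.py .4625 .0957 .26 -7.5; python3 - <<'E'
from h import *
s=grab("scene")
big("i3",[s,s],(.672,.0043),.06,.042)
E
```

```text
t 26.8 pos [0.6732 0.0035 0.3213] az 10.95 grip 0.0719 F [ 0.4 -0.  -0.2] j1,7 [-0.38  0.32]
dp [-1.58  -1.088  0.504] rows>= 4.8 twist [-0.    -0.002  0.154] rows>= 2.1
```

View pics/i3.png

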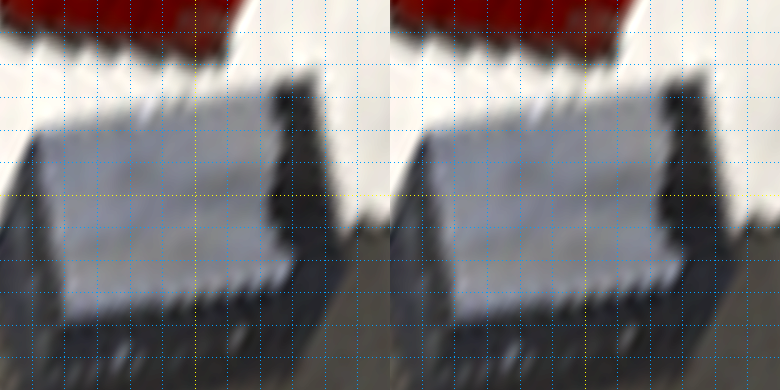

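Request:
{"op": "apply_moves", "data": {"dp": [[-0.13,-0.09,0],[-0.255,-0.176,0],[-0.255,-0.176,0],[-0.255,-0.176,0],[-0.255,-0.176,0],[-0.255,-0.176,0],[-0.13,-0.09,0],[0,0,0.13],[0,0,0.15],[0,0,0.15],[0,0,0]], "twist": [[0,0,0],[0,0,0],[0,0,0],[0,0,0],[0,0,0],[0,0,0],[0,0,0],[0,0,0.051],[0,0,0.051],[0,0,0.05],[0,0,0]], "jaw": [15,15,15,15,15,15,15,15,15,15,15]}}

```text
clock: 27.95
tcp_pos: [0.4527, 0.0956, 0.2581]
orientation: [3.129, -0.213, -0.019]
contact_force: [0.7, -0.6, -0.3]
grip_width: 0.0803
```

```bash
python3 go.py .4625 .0957 .24 -7.5
```

```text
t 27.95 pos [0.4527 0.0956 0.2581] az -7.8 grip 0.0803 F [ 0.7 -0.6 -0.3] j1,7 [-0.72 -0.21]
dp [ 0.083 -0.013  0.15 ] rows>= 0.4 twist [ 0.003  0.006 -0.002] rows>= 0.1
```

Request:
{"op": "apply_moves", "data": {"dp": [[0.083,-0.013,0.08],[0,0,0],[0,0,0.06],[0,0,0]], "twist": [[0.003,0.006,-0.002],[0,0,0],[0,0,0],[0,0,0]], "jaw": [15,15,15,15]}}

```text
clock: 28.35
tcp_pos: [0.4619, 0.0953, 0.241]
orientation: [3.134, -0.195, -0.003]
contact_force: [-0.3, 0.4, 0.9]
grip_width: 0.0806
```

```bash
python3 go.py .4625 .0957 .2155 -7.5
```

```text
t 28.35 pos [0.4619 0.0953 0.241 ] az -7.11 grip 0.0806 F [-0.3  0.4  0.9] j1,7 [-0.68 -0.16]
dp [ 0.005 -0.004  0.212] rows>= 0.5 twist [0.001 0.001 0.003] rows>= 0.0
```

Request:
{"op": "apply_moves", "data": {"dp": [[0.005,-0.004,0.11],[0,0,0.09],[0,0,0],[0,0,0]], "twist": [[0.001,0.001,0.003],[0,0,0],[0,0,0],[0,0,0]], "jaw": [15,15,15,15]}}

```text
clock: 28.75
tcp_pos: [0.4625, 0.0956, 0.2174]
orientation: [-3.134, 0.202, -0.001]
contact_force: [0.1, 0.1, 0.3]
grip_width: 0.0804
```

```bash
python3 go.py .4625 .0957 .2155 -7.5; python3 - <<'E'
from h import *
s=grab("scene")
save("j1",cv2.resize(s["color"][170:320,230:430],(800,600),interpolation=cv2.INTER_CUBIC))
E
```

```text
t 28.75 pos [0.4625 0.0956 0.2174] az -7.38 grip 0.0804 F [0.1 0.1 0.3] j1,7 [-0.65 -0.13]
dp [ 0.    -0.001  0.016] rows>= 0.0 twist [-0.001 -0.     0.001] rows>= 0.0
```

View pics/j1.png

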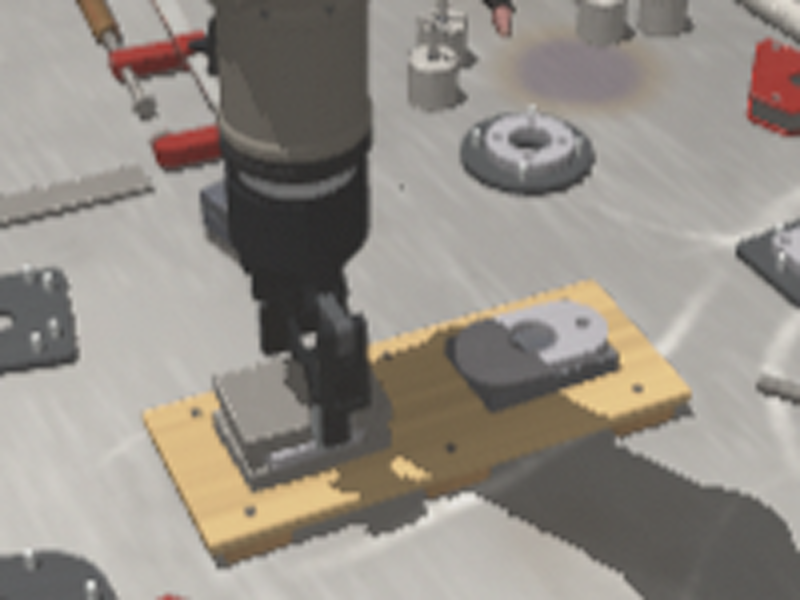

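Request:
{"op": "apply_moves", "data": {"dp": [[0,0,0.006],[0,0,0],[0,0,0],[0,0,0],[0,0,-0.1],[0,0,-0.25],[0,0,-0.3],[0,0,-0.15],[0,0,0]], "twist": [[0,0,0],[0,0,0],[0,0,0],[0,0,0],[0,0,0],[0,0,0],[0,0,0],[0,0,0],[0,0,0]], "jaw": [255,255,255,255,255,255,255,255,255], "grip_force": 100}}

```text
clock: 29.7
tcp_pos: [0.4611, 0.0945, 0.3182]
orientation: [3.135, -0.204, -0.006]
contact_force: [0.3, 0.5, -4.7]
grip_width: 0.0573
```

```bash
python3 go.py .672 .0043 .26 11; python3 - <<'E'
from h import *
s=grab("scene")
save("j2",cv2.resize(s["color"][170:320,230:430],(800,600),interpolation=cv2.INTER_CUBIC))
E
```

```text
t 29.7 pos [0.4611 0.0945 0.3182] az -7.44 grip 0.0573 F [ 0.3  0.5 -4.7] j1,7 [-0.77 -0.26]
dp [1.842 0.518 0.479] rows>= 4.7 twist [-0.     0.002 -0.154] rows>= 2.1
```

View pics/j2.png

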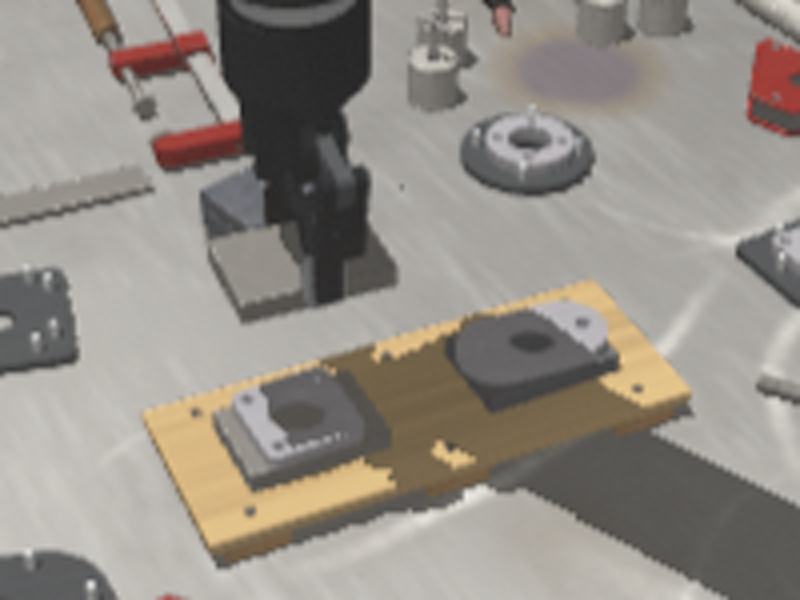

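Request:
{"op": "apply_moves", "data": {"dp": [[0.15,0.043,0],[0.3,0.085,0],[0.3,0.085,0],[0.3,0.085,0],[0.3,0.085,0],[0.3,0.085,0],[0.15,0.04,0],[0,0,0.13],[0,0,0.13],[0,0,0.1],[0,0,0]], "twist": [[0,0,0],[0,0,0],[0,0,0],[0,0,0],[0,0,0],[0,0,0],[0,0,0],[0,0,-0.051],[0,0,-0.051],[0,0,-0.05],[0,0,0]], "jaw": [255,255,255,255,255,255,255,255,255,255,255]}}

```text
clock: 30.85
tcp_pos: [0.6665, 0.0035, 0.2478]
orientation: [3.125, 0.321, -0.056]
contact_force: [-1.5, 0.6, -4.5]
grip_width: 0.0575
```

```bash
python3 go.py .672 .0043 .23 11
```

```text
t 30.85 pos [0.6665 0.0035 0.2478] az 11.72 grip 0.0575 F [-1.5  0.6 -4.5] j1,7 [-0.35  0.35]
dp [0.052 0.003 0.147] rows>= 0.4 twist [-0.002  0.017  0.006] rows>= 0.3
```

Request:
{"op": "apply_moves", "data": {"dp": [[0.052,0.003,0.08],[0,0,0],[0,0,0.05],[0,0,0]], "twist": [[-0.002,0.017,0.006],[0,0,0],[0,0,0],[0,0,0]], "jaw": [255,255,255,255]}}

```text
clock: 31.25
tcp_pos: [0.6708, 0.0043, 0.2285]
orientation: [3.128, 0.288, -0.011]
contact_force: [0.4, -0.4, -3.0]
grip_width: 0.0571
```

```bash
python3 go.py .672 .0043 .2135 11
```

```text
t 31.25 pos [0.6708 0.0043 0.2285] az 10.53 grip 0.0571 F [ 0.4 -0.4 -3. ] j1,7 [-0.35  0.34]
dp [0.011 0.002 0.125] rows>= 0.3 twist [-0.     0.003 -0.004] rows>= 0.1
```

Request:
{"op": "apply_moves", "data": {"dp": [[0.009,0.002,0.07],[0,0,0.045],[0,0,0],[0,0,0]], "twist": [[0,0.003,-0.004],[0,0,0],[0,0,0],[0,0,0]], "jaw": [255,255,255,255]}}

```text
clock: 31.65
tcp_pos: [0.6722, 0.0044, 0.2147]
orientation: [-3.127, -0.301, -0.001]
contact_force: [-0.7, 0.2, -4.1]
grip_width: 0.0571
```

```bash
python3 go.py .672 .0043 .2125 11; python3 - <<'E'
from h import *
s=grab("scene")
save("j3",cv2.resize(s["color"][150:270,220:380],(800,600),interpolation=cv2.INTER_CUBIC))
E
```

```text
t 31.65 pos [0.6722 0.0044 0.2147] az 11.01 grip 0.0571 F [-0.7  0.2 -4.1] j1,7 [-0.34  0.36]
dp [-0.002  0.     0.018] rows>= 0.0 twist [-0. -0.  0.] rows>= 0.0
```

View pics/j3.png

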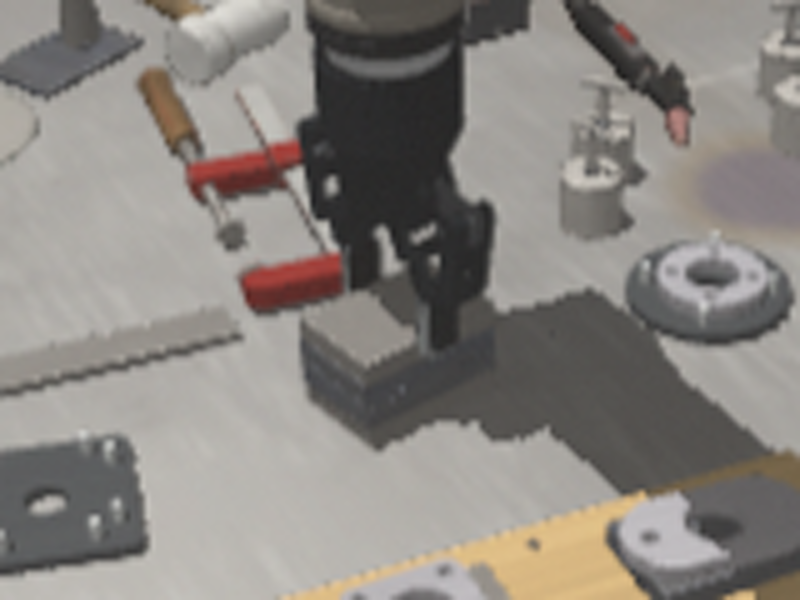

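Aligned. Lower a touch, release, rise.

Request:
{"op": "apply_moves", "data": {"dp": [[-0.002,0,0.016],[0,0,0],[0,0,0],[0,0,0],[0,0,0],[0,0,-0.1],[0,0,-0.3],[0,0,-0.3],[0,0,-0.15],[0,0,0]], "twist": [[0,0,0],[0,0,0],[0,0,0],[0,0,0],[0,0,0],[0,0,0],[0,0,0],[0,0,0],[0,0,0],[0,0,0]], "jaw": [255,40,40,40,40,40,40,40,40,40]}}

```text
clock: 32.7
tcp_pos: [0.6732, 0.0035, 0.3252]
orientation: [-3.127, -0.3, -0.011]
contact_force: [0.3, -0.2, -0.4]
grip_width: 0.0721
```

```bash
python3 go.py .4501 -.0572 .30 -7.2; python3 - <<'E'
from h import *
s=grab("scene");t=grab("top")
big("k1",[t,s],(.455,-.0555),.06,.046)
big("k2",[t,s],(.462,.095),.06,.046)
big("k3",[t,s],(.672,.0043),.06,.056)
for n in("oval","square"):
    print(n,find(t,NEST[n],lum=(0,100)),find(s,NEST[n],lum=(0,140)))
E
```

```text
t 32.7 pos [0.6732 0.0035 0.3252] az 10.95 grip 0.0721 F [ 0.3 -0.2 -0.4] j1,7 [-0.38  0.31]
dp [-1.923  0.143  0.197] rows>= 4.7 twist [-0.    -0.003  0.151] rows>= 2.1
oval {'x': 0.437, 'y': 0.2969, 'size': array([130.3,  85.8]), 'area': 9385, 'yaw': np.float32(-17.6), 'yawm': np.float64(-18.4)} {'x': 0.436, 'y': 0.298, 'size': array([130.4,  90.4]), 'area': 10030, 'yaw': np.float32(-18.2), 'yawm': np.float64(-20.0)}
square {'x': 0.6724, 'y': 0.2094, 'size': array([98.7, 97.2]), 'area': 9338, 'yaw': np.float32(-16.5), 'yawm': np.float64(-21.2)} {'x': 0.6713, 'y': 0.2101, 'size': array([ 97.5, 104.7]), 'area': 9984, 'yaw': np.float32(73.2), 'yawm': np.float64(76.4)}
```

View pics/k1.png

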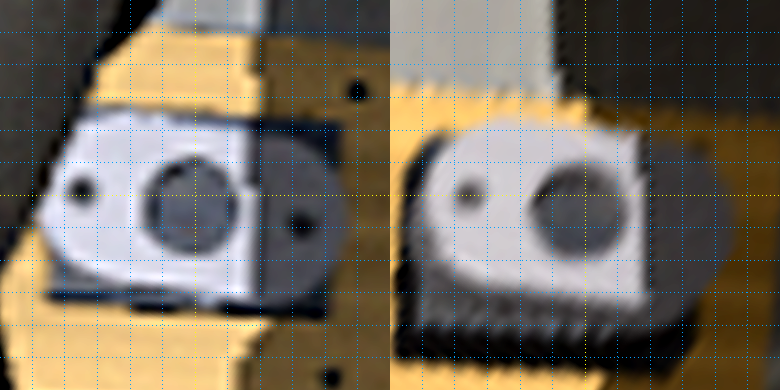

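View pics/k2.png

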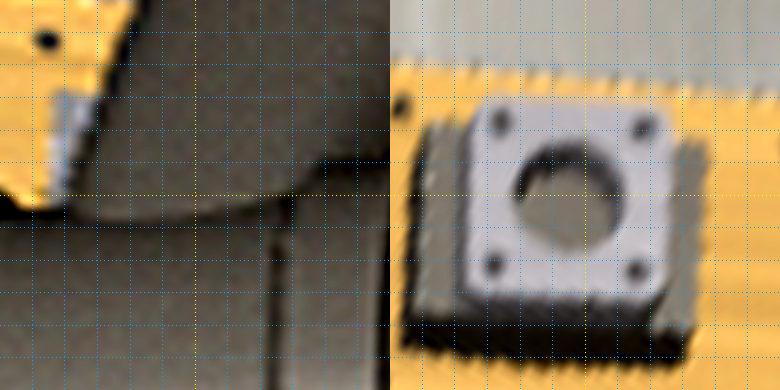

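View pics/k3.png

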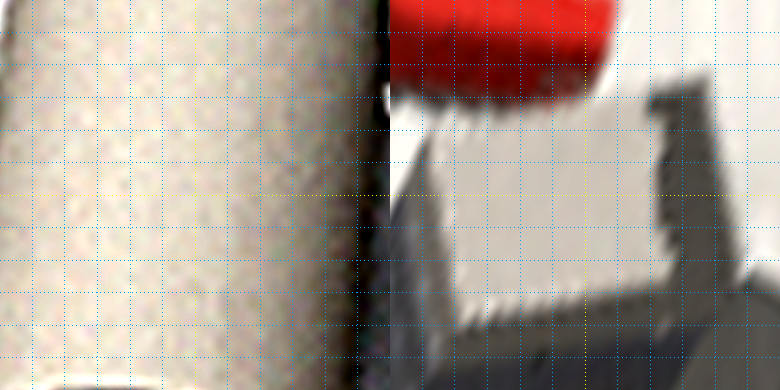

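```bash
python3 go.py .4513 -.054 .26 -8.5
```

```text
t 32.8 pos [0.6724 0.0038 0.3223] az 10.96 grip 0.0721 F [ 0.4  1.3 -0. ] j1,7 [-0.38  0.31]
dp [-1.902  0.122  0.514] rows>= 4.7 twist [-0.    -0.001  0.162] rows>= 2.3
```

Request:
{"op": "apply_moves", "data": {"dp": [[-0.15,0.01,0],[-0.3,0.02,0],[-0.3,0.02,0],[-0.31,0.02,0],[-0.31,0.02,0],[-0.31,0.02,0],[-0.15,0.01,0],[0,0,0.13],[0,0,0.15],[0,0,0.15],[0,0,0]], "twist": [[0,0,0],[0,0,0],[0,0,0],[0,0,0],[0,0,0],[0,0,0],[0,0,0],[0,0,0.054],[0,0,0.054],[0,0,0.054],[0,0,0]], "jaw": [52,52,52,52,52,52,52,52,52,52,52]}}

```text
clock: 33.9
tcp_pos: [0.4423, -0.0529, 0.2561]
orientation: [3.129, -0.248, -0.034]
contact_force: [0.3, -0.2, -0.7]
grip_width: 0.0685
```

```bash
python3 go.py .4513 -.054 .23 -8.5
```

```text
t 33.9 pos [ 0.4423 -0.0529  0.2561] az -9.05 grip 0.0685 F [ 0.3 -0.2 -0.7] j1,7 [-0.43  0.11]
dp [ 0.08  -0.004  0.216] rows>= 0.6 twist [ 0.002  0.01  -0.005] rows>= 0.2
```

Request:
{"op": "apply_moves", "data": {"dp": [[0.08,-0.004,0.1],[0,0,0],[0,0,0.1],[0,0,0]], "twist": [[0.002,0.01,-0.005],[0,0,0],[0,0,0],[0,0,0]], "jaw": [52,52,52,52]}}

```text
clock: 34.3
tcp_pos: [0.4507, -0.0538, 0.2307]
orientation: [3.133, -0.217, -0.007]
contact_force: [-0.5, 0.1, 0.0]
grip_width: 0.068
```

```bash
python3 go.py .4513 -.054 .2072 -8.5; python3 - <<'E'
from h import *
s=grab("scene")
save("k4",cv2.resize(s["color"][190:310,300:460],(800,600),interpolation=cv2.INTER_CUBIC))
E
```

```text
t 34.3 pos [ 0.4507 -0.0538  0.2307] az -7.93 grip 0.068 F [-0.5  0.1  0. ] j1,7 [-0.38  0.17]
dp [0.006 0.    0.196] rows>= 0.5 twist [0.001 0.002 0.005] rows>= 0.1
```

View pics/k4.png

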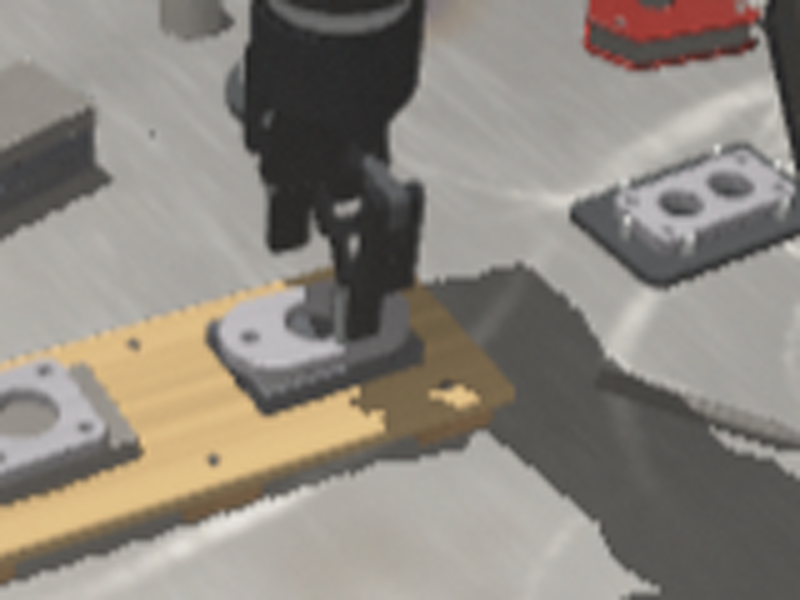

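Request:
{"op": "apply_moves", "data": {"dp": [[0.006,0,0.1],[0,0,0.085],[0,0,0],[0,0,0]], "twist": [[0.001,0.002,0.005],[0,0,0],[0,0,0],[0,0,0]], "jaw": [52,52,52,52]}}

```text
clock: 34.75
tcp_pos: [0.4519, -0.0542, 0.2096]
orientation: [-3.131, 0.233, -0.003]
contact_force: [-1.1, -0.3, 0.3]
grip_width: 0.0681
```

```bash
python3 go.py .4513 -.054 .2072 -8.5; python3 - <<'E'
from h import *
s=grab("scene");t=grab("top")
save("k5",cv2.resize(s["color"][180:270,250:370],(800,600),interpolation=cv2.INTER_CUBIC))
big("k6",[t,s],(.462,.095),.06,.046)
E
```

```text
t 34.75 pos [ 0.4519 -0.0542  0.2096] az -8.5 grip 0.0681 F [-1.1 -0.3  0.3] j1,7 [-0.35  0.2 ]
dp [-0.006 -0.001  0.02 ] rows>= 0.0 twist [-0.001 -0.001  0.   ] rows>= 0.0
```

View pics/k5.png

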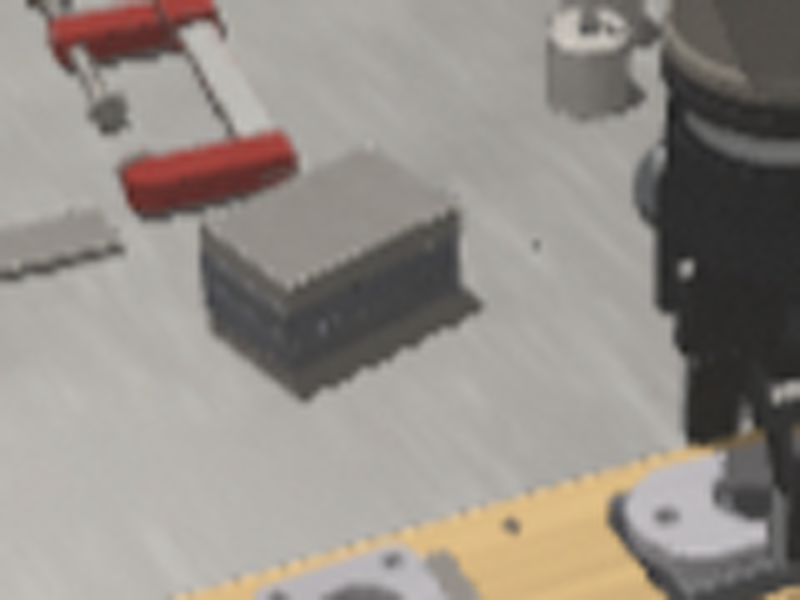

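View pics/k6.png

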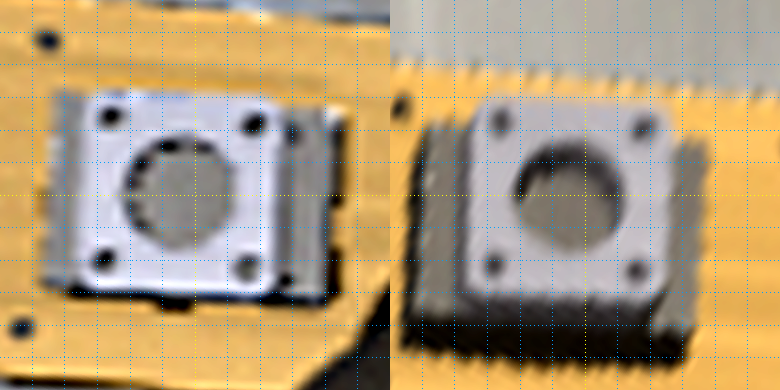

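Request:
{"op": "apply_moves", "data": {"dp": [[-0.006,-0.001,0.018],[0,0,0],[0,0,0],[0,0,0],[0,0,0],[0,0,0],[0,0,-0.1],[0,0,-0.25],[0,0,-0.25],[0,0,0]], "twist": [[0,0,0],[0,0,0],[0,0,0],[0,0,0],[0,0,0],[0,0,0],[0,0,0],[0,0,0],[0,0,0],[0,0,0]], "jaw": [52,255,255,255,255,255,255,255,255,255], "grip_force": 80}}

```text
clock: 35.85
tcp_pos: [0.4502, -0.0544, 0.2837]
orientation: [-3.132, 0.234, 0.002]
contact_force: [0.6, 0.5, -4.0]
grip_width: 0.0496
```

```bash
python3 go.py .4366 .2974 .28 -18.2; python3 - <<'E'
from h import *
s=grab("scene")
save("l1",cv2.resize(s["color"][190:310,300:460],(800,600),interpolation=cv2.INTER_CUBIC))
E
```

```text
t 35.85 pos [ 0.4502 -0.0544  0.2837] az -8.54 grip 0.0496 F [ 0.6  0.5 -4. ] j1,7 [-0.45  0.09]
dp [-0.548 -2.883  0.035] rows>= 7.0 twist [-0.001  0.001  0.081] rows>= 1.1
```

View pics/l1.png

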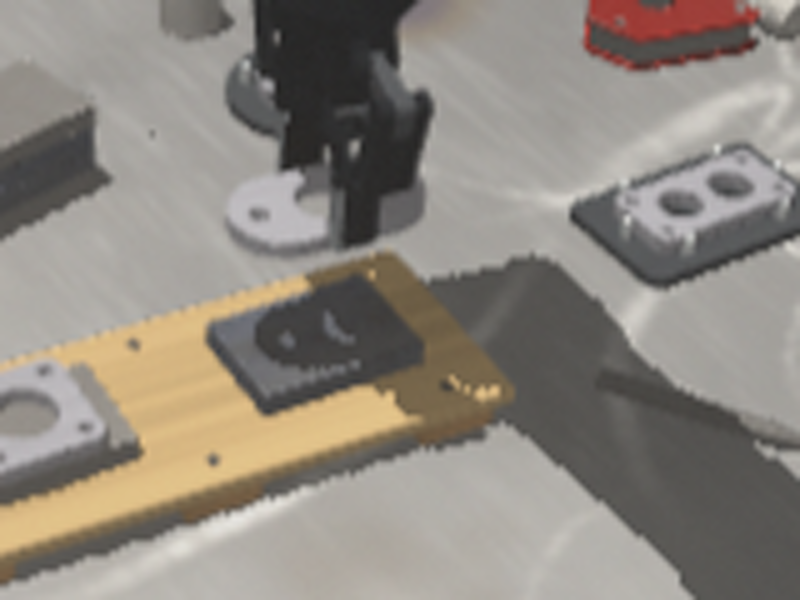

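Request:
{"op": "apply_moves", "data": {"dp": [[-0.025,-0.14,0],[-0.055,-0.28,0],[-0.065,-0.34,0],[-0.065,-0.34,0],[-0.065,-0.34,0],[-0.065,-0.34,0],[-0.065,-0.34,0],[-0.065,-0.34,0],[-0.05,-0.25,0],[-0.025,-0.13,0],[0,0,0.1],[0,0,0.1],[0,0,0]], "twist": [[0,0,0],[0,0,0],[0,0,0],[0,0,0],[0,0,0],[0,0,0],[0,0,0],[0,0,0],[0,0,0],[0,0,0],[0,0,0.04],[0,0,0.04],[0,0,0]], "jaw": [255,255,255,255,255,255,255,255,255,255,255,255,255]}}

```text
clock: 37.2
tcp_pos: [0.4294, 0.3037, 0.246]
orientation: [3.089, -0.505, -0.023]
contact_force: [-0.6, -1.1, -2.2]
grip_width: 0.0494
```

```bash
python3 go.py .4366 .2974 .22 -18.2
```

```text
t 37.2 pos [0.4294 0.3037 0.246 ] az -18.58 grip 0.0494 F [-0.6 -1.1 -2.2] j1,7 [-1.08 -0.75]
dp [0.077 0.028 0.216] rows>= 0.6 twist [ 0.006  0.006 -0.003] rows>= 0.1
```

Request:
{"op": "apply_moves", "data": {"dp": [[0.077,0.028,0.1],[0,0,0],[0,0,0.13],[0,0,0],[0,0,0]], "twist": [[0.006,0.006,-0.003],[0,0,0],[0,0,0],[0,0,0],[0,0,0]], "jaw": [255,255,255,255,255]}}

```text
clock: 37.7
tcp_pos: [0.4374, 0.2941, 0.2187]
orientation: [3.099, -0.492, -0.004]
contact_force: [0.1, 0.4, -3.2]
grip_width: 0.0492
```

```bash
python3 go.py .4366 .2974 .20 -18.2; python3 - <<'E'
from h import *
s=grab("scene");t=grab("top")
save("l2",cv2.resize(s["color"][260:365,170:310],(800,600),interpolation=cv2.INTER_CUBIC))
p=r.get_obs()["tcp_pos"]; z=p[2]-.2075+.046;print(z)
big("l3",[s,s],p[:2],.06,z)
E
```

```text
t 37.7 pos [0.4374 0.2941 0.2187] az -18.06 grip 0.0492 F [ 0.1  0.4 -3.2] j1,7 [-1.03 -0.69]
dp [-0.015 -0.025  0.155] rows>= 0.4 twist [0.002 0.001 0.001] rows>= 0.0
0.05717936860229082
```

View pics/l2.png

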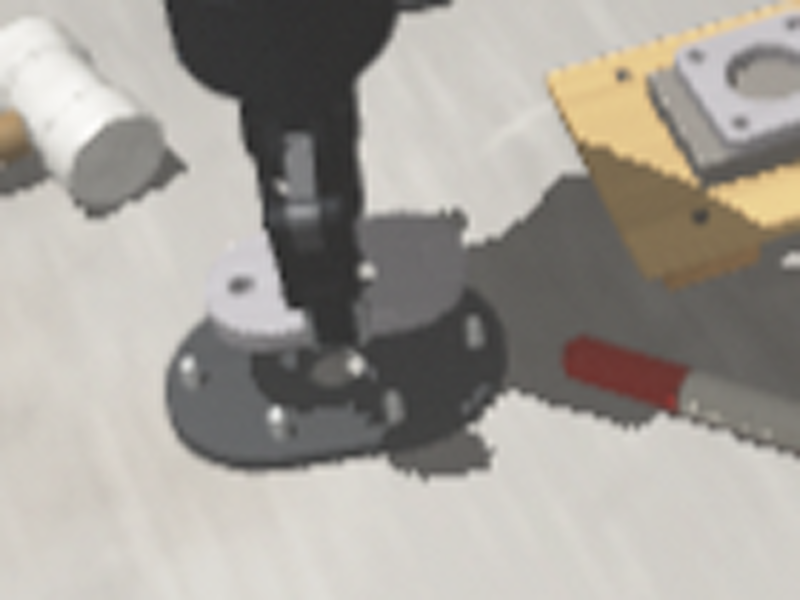

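View pics/l3.png

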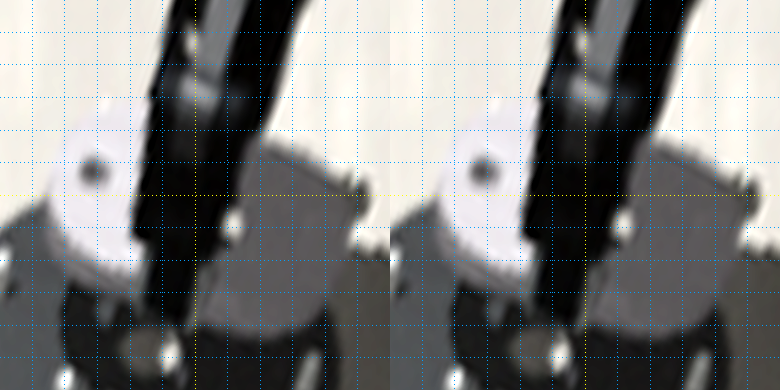

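Request:
{"op": "apply_moves", "data": {"dp": [[-0.015,-0.028,0.08],[0,0,0.05],[0,0,0],[0,0,0]], "twist": [[0.002,0.001,0.001],[0,0,0],[0,0,0],[0,0,0]], "jaw": [255,255,255,255]}}

```text
clock: 38.2
tcp_pos: [0.4366, 0.299, 0.203]
orientation: [-3.1, 0.494, -0.002]
contact_force: [0.1, -0.5, -3.0]
grip_width: 0.0497
```

```bash
python3 go.py .4366 .2974 .18 -18.2; python3 - <<'E'
from h import *
s=grab("scene");t=grab("top")
save("l4",cv2.resize(s["color"][260:365,170:310],(800,600),interpolation=cv2.INTER_CUBIC))
save("l5",cv2.resize(t["color"][230:320,185:305],(800,600),interpolation=cv2.INTER_CUBIC))
E
```

```text
t 38.2 pos [0.4366 0.299  0.203 ] az -18.11 grip 0.0497 F [ 0.1 -0.5 -3. ] j1,7 [-1.02 -0.68]
dp [0.004 0.014 0.192] rows>= 0.5 twist [-0.001 -0.     0.001] rows>= 0.0
```

View pics/l4.png

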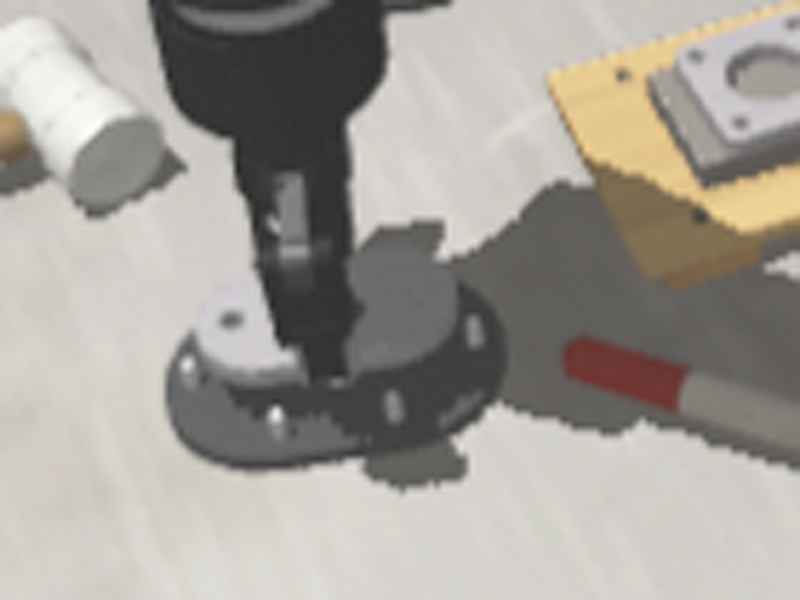

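View pics/l5.png

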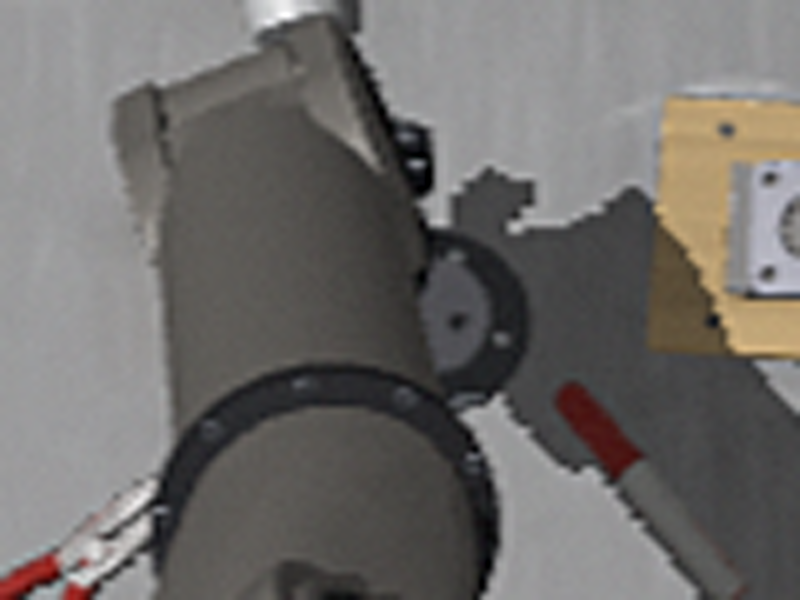

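```bash
python3 - <<'E'
from h import *
s=grab("scene");t=grab("top");p=r.get_obs()["tcp_pos"]
z=p[2]-.2075+.046
a=px2w(t,(253.55,278.15),z)[0]; b=px2w(s,(210.6,316.0),z)[0]
print(p,a-p,b-p, "mid",((a+b)/2-p), np.linalg.norm(a-b))
y=np.radians(-18.1);u=np.array([-np.sin(y),np.cos(y)]);print(u*.034, (a-p)[:2]@u,(b-p)[:2]@u,(a-p)[:2]@[u[1],-u[0]],(b-p)[:2]@[u[1],-u[0]])
E
```

```text
[0.43674979 0.29893055 0.20331137] [-0.01288027 -0.03520038 -0.1615    ] [ 0.0055922   0.03161959 -0.1615    ] mid [-0.00364403 -0.00179039 -0.1615    ] 0.06932633811568002
[0.010563   0.03231753] -0.03746011147012897 0.031792286807574795 -0.0013069710491018427 -0.004507984844117498
```

```bash
python3 go.py .4376 .2998 .192 -18.2
```

```text
t 38.4 pos [0.4367 0.2989 0.2033] az -18.12 grip 0.0493 F [ 0.6  0.1 -3.6] j1,7 [-1.02 -0.68]
dp [ 0.004 -0.009  0.094] rows>= 0.2 twist [-0.001 -0.001  0.001] rows>= 0.0
```

Request:
{"op": "apply_moves", "data": {"dp": [[0.005,-0.012,0.03],[0,0,0.05],[0,0,0],[0,0,0]], "twist": [[0,0,0.001],[0,0,0],[0,0,0],[0,0,0]], "jaw": [255,255,255,255]}}

```text
clock: 38.8
tcp_pos: [0.4381, 0.3003, 0.193]
orientation: [-3.099, 0.498, -0.003]
contact_force: [0.9, -0.2, -2.5]
grip_width: 0.0497
```

```bash
python3 go.py .4376 .2998 .18 -18.2; python3 - <<'E'
from h import *
s=grab("scene");t=grab("top")
save("l6",cv2.resize(s["color"][260:365,170:310],(800,600),interpolation=cv2.INTER_CUBIC))
save("l7",cv2.resize(t["color"][250:310,225:305],(800,600),interpolation=cv2.INTER_CUBIC))
E
```

```text
t 38.8 pos [0.4381 0.3003 0.193 ] az -18.27 grip 0.0497 F [ 0.9 -0.2 -2.5] j1,7 [-1.01 -0.68]
dp [-0.003  0.005  0.109] rows>= 0.3 twist [-0.002 -0.001 -0.001] rows>= 0.0
```

View pics/l6.png

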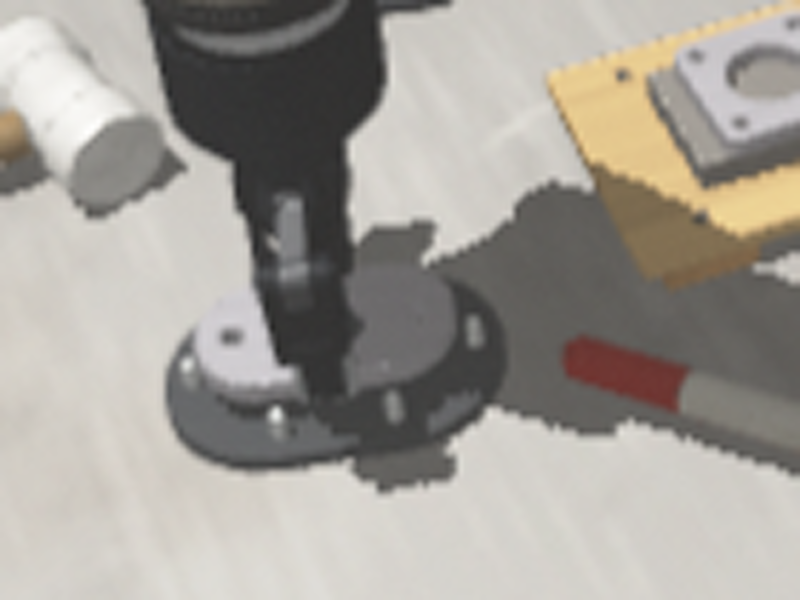

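View pics/l7.png

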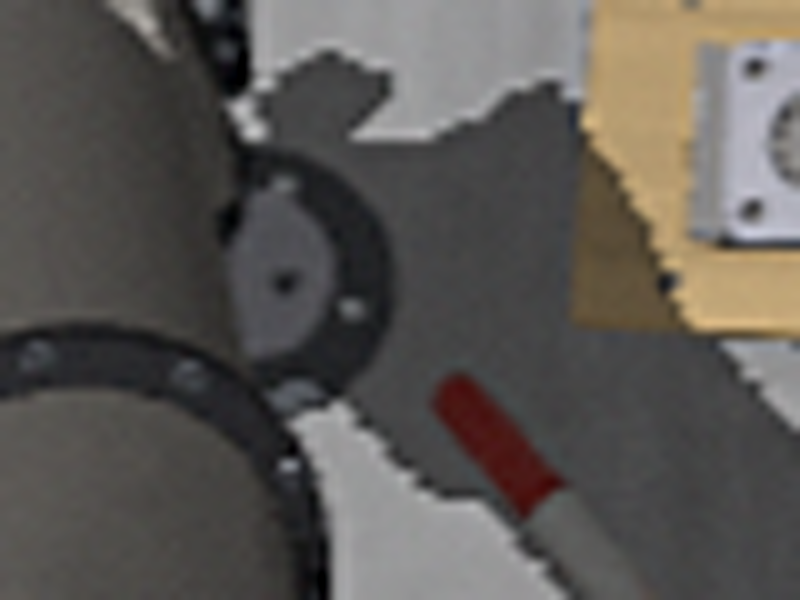

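Request:
{"op": "apply_moves", "data": {"dp": [[-0.004,0.004,0.04],[0,0,0.04],[0,0,0.02],[0,0,0],[0,0,0]], "twist": [[-0.002,-0.001,-0.001],[0,0,0],[0,0,0],[0,0,0],[0,0,0]], "jaw": [255,255,255,255,255]}}

```text
clock: 39.4
tcp_pos: [0.4376, 0.3, 0.1807]
orientation: [3.102, -0.495, -0.001]
contact_force: [-0.6, -0.4, 0.7]
grip_width: 0.0494
```

```bash
python3 go.py .4376 .2998 .18 -18.2; python3 - <<'E'
from h import *
s=grab("scene")
save("l8",cv2.resize(s["color"][260:365,170:310],(800,600),interpolation=cv2.INTER_CUBIC))
E
```

```text
t 39.4 pos [0.4376 0.3    0.1807] az -18.13 grip 0.0494 F [-0.6 -0.4  0.7] j1,7 [-1.   -0.67]
dp [0.001 0.002 0.006] rows>= 0.0 twist [0.    0.    0.001] rows>= 0.0
```

View pics/l8.png

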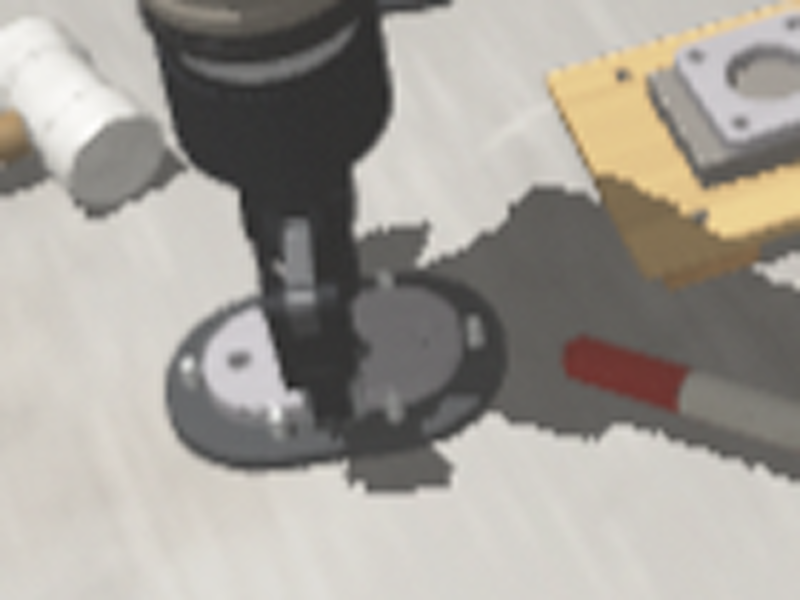

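Request:
{"op": "apply_moves", "data": {"dp": [[0,0,0],[0,0,0],[0,0,0],[0,0,0],[0,0,-0.1],[0,0,-0.3],[0,0,-0.4],[0,0,-0.3],[0,0,0]], "twist": [[0,0,0],[0,0,0],[0,0,0],[0,0,0],[0,0,0],[0,0,0],[0,0,0],[0,0,0],[0,0,0]], "jaw": [70,70,70,70,70,60,50,40,20]}}

```text
clock: 40.35
tcp_pos: [0.4384, 0.2996, 0.3197]
orientation: [3.101, -0.498, -0.001]
contact_force: [0.7, 0.9, 0.1]
grip_width: 0.0789
```

```bash
python3 go.py .4623 .1001 .25 -2.8; python3 - <<'E'
from h import *
s=grab("scene");t=grab("top")
save("m1",cv2.resize(s["color"][260:365,170:310],(800,600),interpolation=cv2.INTER_CUBIC))
save("m2",t["color"])
big("m3",[t,s],(.455,-.0555),.06,.036)
E
```

```text
t 40.35 pos [0.4384 0.2996 0.3197] az -18.23 grip 0.0789 F [0.7 0.9 0.1] j1,7 [-1.13 -0.79]
dp [0.709 1.516 0.581] rows>= 4.3 twist [ 0.     0.    -0.129] rows>= 1.8
```

View pics/m1.png

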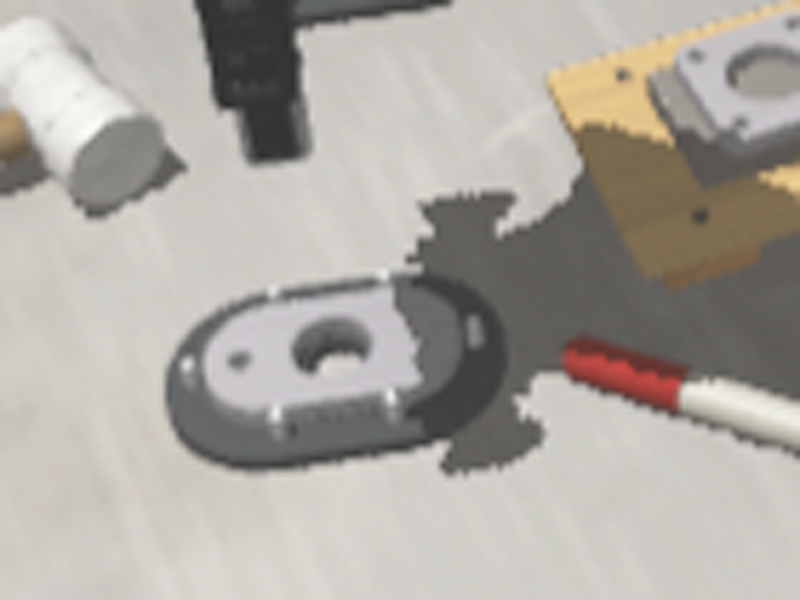

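View pics/m2.png

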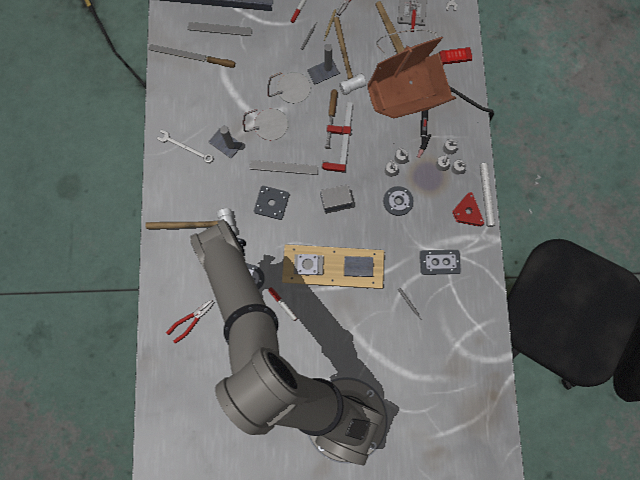

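View pics/m3.png

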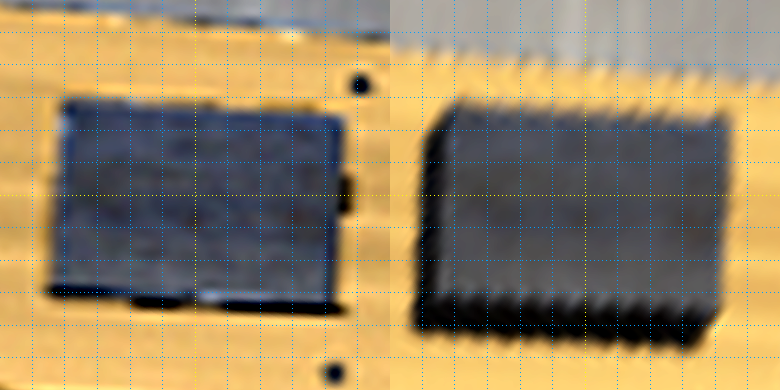

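Request:
{"op": "apply_moves", "data": {"dp": [[0.06,0.13,0],[0.12,0.25,0],[0.125,0.26,0],[0.125,0.26,0],[0.12,0.26,0],[0.1,0.22,0],[0.05,0.1,0.06],[0,0,0.16],[0,0,0.16],[0,0,0.1],[0,0,0]], "twist": [[0,0,0],[0,0,0],[0,0,0],[0,0,0],[0,0,0],[0,0,0],[0,0,0],[0,0,-0.043],[0,0,-0.043],[0,0,-0.043],[0,0,0]], "jaw": [15,15,15,15,15,15,15,15,15,15,15]}}

```text
clock: 41.55
tcp_pos: [0.4524, 0.0802, 0.2464]
orientation: [3.119, -0.074, -0.043]
contact_force: [-0.6, -1.1, 0.2]
grip_width: 0.0802
```

```bash
python3 go.py .4623 .1001 .23 -2.8
```

```text
t 41.55 pos [0.4524 0.0802 0.2464] az -2.73 grip 0.0802 F [-0.6 -1.1  0.2] j1,7 [-0.69 -0.09]
dp [ 0.078 -0.173  0.131] rows>= 0.6 twist [0.011 0.013 0.001] rows>= 0.2
```

Request:
{"op": "apply_moves", "data": {"dp": [[0.078,-0.17,0.03],[0,0,0],[0,0,0.05],[0,0,0]], "twist": [[0.011,0.013,0.001],[0,0,0],[0,0,0],[0,0,0]], "jaw": [15,15,15,15]}}

```text
clock: 41.95
tcp_pos: [0.4608, 0.0962, 0.2343]
orientation: [3.137, -0.096, -0.008]
contact_force: [0.1, 1.3, -0.1]
grip_width: 0.0807
```

```bash
python3 go.py .4623 .1001 .2048 -2.8
```

```text
t 41.95 pos [0.4608 0.0962 0.2343] az -3.52 grip 0.0807 F [ 0.1  1.3 -0.1] j1,7 [-0.69 -0.09]
dp [ 0.012 -0.034  0.246] rows>= 0.6 twist [ 0.001  0.002 -0.006] rows>= 0.1
```

Request:
{"op": "apply_moves", "data": {"dp": [[0.012,-0.034,0.12],[0,0,0.1],[0,0,0],[0,0,0]], "twist": [[0.001,0.002,-0.006],[0,0,0],[0,0,0],[0,0,0]], "jaw": [15,15,15,15]}}

```text
clock: 42.35
tcp_pos: [0.4618, 0.0982, 0.2073]
orientation: [3.138, -0.083, -0.003]
contact_force: [-0.1, -0.0, 0.0]
grip_width: 0.0801
```

```bash
python3 go.py .4623 .1001 .2048 -2.8; python3 - <<'E'
from h import *
s=grab("scene")
save("n1",cv2.resize(s["color"][170:320,230:430],(800,600),interpolation=cv2.INTER_CUBIC))
E
```

```text
t 42.35 pos [0.4618 0.0982 0.2073] az -3.04 grip 0.0801 F [-0.1 -0.   0. ] j1,7 [-0.65 -0.05]
dp [ 0.003 -0.016  0.021] rows>= 0.1 twist [ 0.001  0.001 -0.002] rows>= 0.0
```

View pics/n1.png

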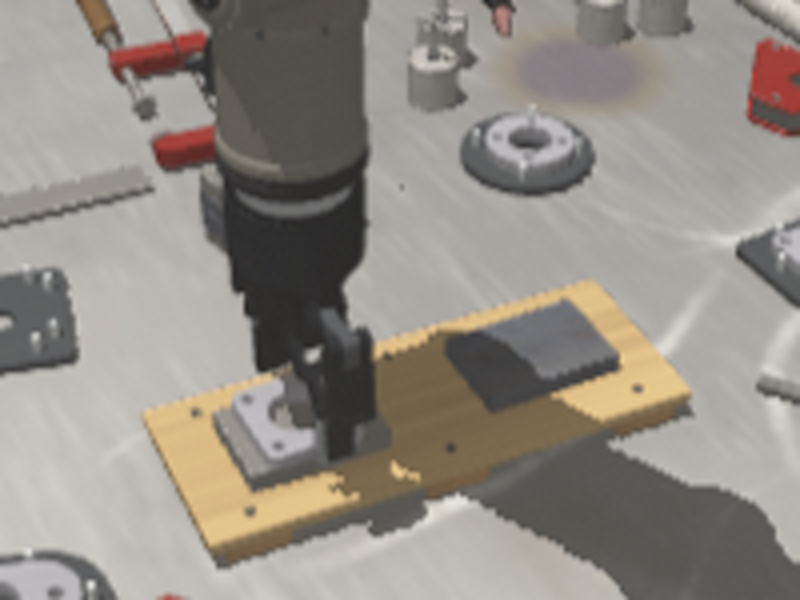

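Request:
{"op": "apply_moves", "data": {"dp": [[0.003,-0.018,0.022],[0,0,0],[0,0,0]], "twist": [[0.001,0.001,-0.002],[0,0,0],[0,0,0]], "jaw": [15,15,15]}}

```text
clock: 42.7
tcp_pos: [0.4626, 0.1003, 0.2054]
orientation: [-3.14, 0.077, -0.003]
contact_force: [0.4, 0.3, -0.8]
grip_width: 0.0805
```

Request:
{"op": "apply_moves", "data": {"dp": [[0,0,0],[0,0,0],[0,0,0],[0,0,0]], "twist": [[0,0,0],[0,0,0],[0,0,0],[0,0,0]], "jaw": [255,255,255,255], "grip_force": 80}}

```text
clock: 43.1
tcp_pos: [0.4626, 0.1002, 0.2066]
orientation: [-3.139, 0.077, -0.003]
contact_force: [0.7, -0.2, -3.2]
grip_width: 0.0596
```

```bash
python3 go.py .4623 .1001 .2048 -2.8
```

```text
t 43.1 pos [0.4626 0.1002 0.2066] az -2.83 grip 0.0596 F [ 0.7 -0.2 -3.2] j1,7 [-0.65 -0.05]
dp [-0.002  0.001  0.015] rows>= 0.0 twist [-0.001 -0.001 -0.   ] rows>= 0.0
```

Request:
{"op": "apply_moves", "data": {"dp": [[0,0,0],[0,0,-0.1],[0,0,-0.25],[0,0,-0.25],[0,0,0]], "twist": [[0,0,0],[0,0,0],[0,0,0],[0,0,0],[0,0,0]], "jaw": [255,255,255,255,255]}}

```text
clock: 43.6
tcp_pos: [0.4618, 0.0996, 0.2814]
orientation: [3.14, -0.079, -0.003]
contact_force: [0.6, 0.2, -2.8]
grip_width: 0.0591
```

```bash
python3 go.py .6718 .2097 .28 -17; python3 - <<'E'
from h import *
s=grab("scene");t=grab("top")
save("n2",cv2.resize(s["color"][170:320,190:390],(800,600),interpolation=cv2.INTER_CUBIC))
big("n3",[t,s],(.4623,.095),.06,.036)
print(find(t,NEST["square"],lum=(0,100)),find(s,NEST["square"],lum=(0,140)))
E
```

```text
t 43.6 pos [0.4618 0.0996 0.2814] az -2.88 grip 0.0591 F [ 0.6  0.2 -2.8] j1,7 [-0.75 -0.14]
dp [ 1.701 -1.004  0.008] rows>= 4.7 twist [0.    0.001 0.118] rows>= 1.6
{'x': 0.6555, 'y': 0.194, 'size': array([166. , 113.2]), 'area': 14222, 'yaw': np.float32(-32.5), 'yawm': np.float64(-45.6)} {'x': 0.6712, 'y': 0.2101, 'size': array([ 97.3, 104.6]), 'area': 9950, 'yaw': np.float32(73.1), 'yawm': np.float64(76.6)}
```

View pics/n2.png

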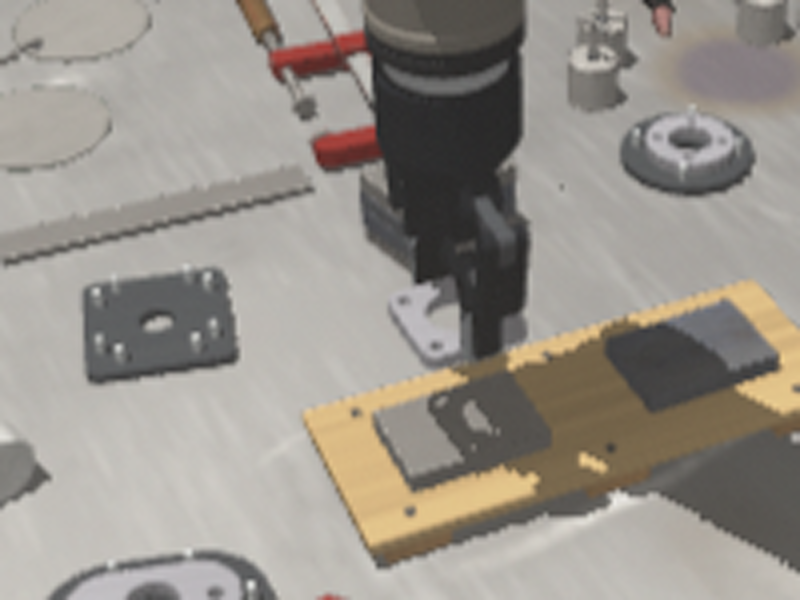

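View pics/n3.png

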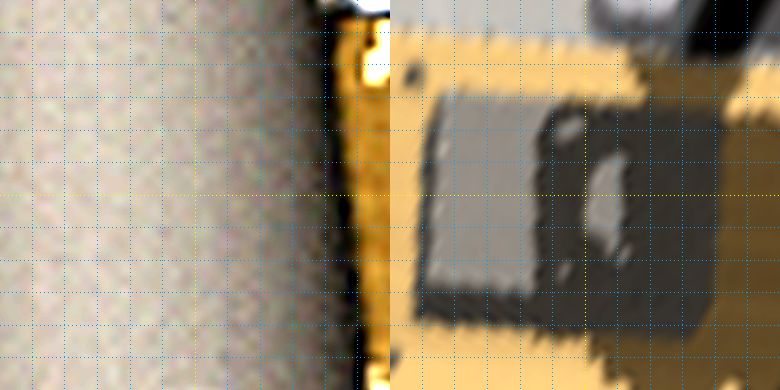

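Request:
{"op": "apply_moves", "data": {"dp": [[0.14,-0.082,0],[0.275,-0.163,0],[0.275,-0.163,0],[0.275,-0.163,0],[0.275,-0.163,0],[0.275,-0.163,0],[0.14,-0.082,0],[0,0,0.1],[0,0,0.1],[0,0,0]], "twist": [[0,0,0],[0,0,0],[0,0,0],[0,0,0],[0,0,0],[0,0,0],[0,0,0],[0,0,0.059],[0,0,0.059],[0,0,0]], "jaw": [255,255,255,255,255,255,255,255,255,255]}}

```text
clock: 44.7
tcp_pos: [0.6647, 0.2104, 0.232]
orientation: [3.092, -0.473, -0.049]
contact_force: [-1.1, 0.7, -1.4]
grip_width: 0.0591
```

```bash
python3 go.py .6718 .2097 .22 -17
```

```text
t 44.7 pos [0.6647 0.2104 0.232 ] az -17.4 grip 0.0591 F [-1.1  0.7 -1.4] j1,7 [-0.71 -0.37]
dp [ 0.061 -0.014  0.098] rows>= 0.3 twist [ 0.008  0.014 -0.003] rows>= 0.2
```

Request:
{"op": "apply_moves", "data": {"dp": [[0.061,-0.014,0.05],[0,0,0],[0,0,0.06],[0,0,0],[0,0,0]], "twist": [[0.008,0.014,-0.003],[0,0,0],[0,0,0],[0,0,0],[0,0,0]], "jaw": [255,255,255,255,255]}}

```text
clock: 45.2
tcp_pos: [0.67, 0.209, 0.2149]
orientation: [3.105, -0.45, -0.011]
contact_force: [-0.4, -0.7, -2.1]
grip_width: 0.0592
```

```bash
python3 go.py .6718 .2097 .205 -17; python3 - <<'E'
from h import *
s=grab("scene");t=grab("top")
save("n4",cv2.resize(s["color"][205:280,185:285],(800,600),interpolation=cv2.INTER_CUBIC))
save("n5",cv2.resize(t["color"][165:240,220:320],(800,600),interpolation=cv2.INTER_CUBIC))
E
```

```text
t 45.2 pos [0.67   0.209  0.2149] az -16.48 grip 0.0592 F [-0.4 -0.7 -2.1] j1,7 [-0.69 -0.35]
dp [ 0.013 -0.01   0.082] rows>= 0.2 twist [0.003 0.003 0.004] rows>= 0.1
```

View pics/n4.png

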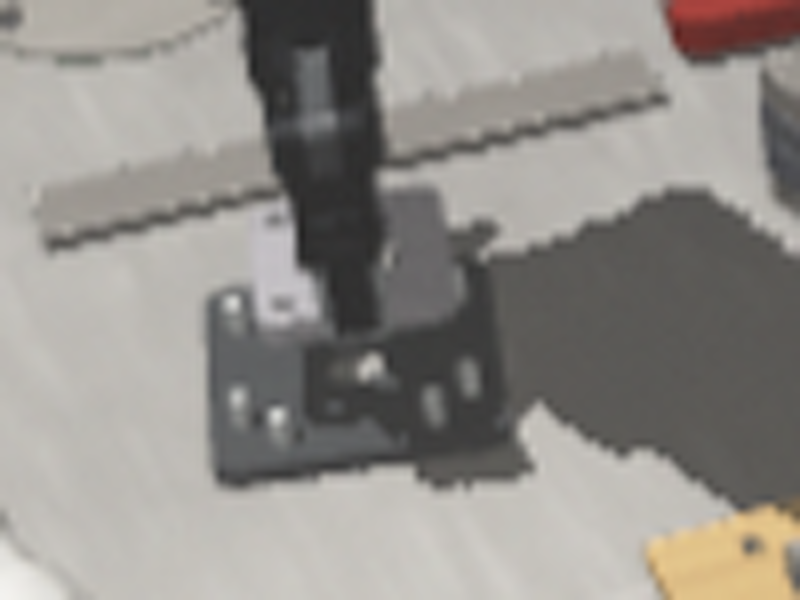

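View pics/n5.png

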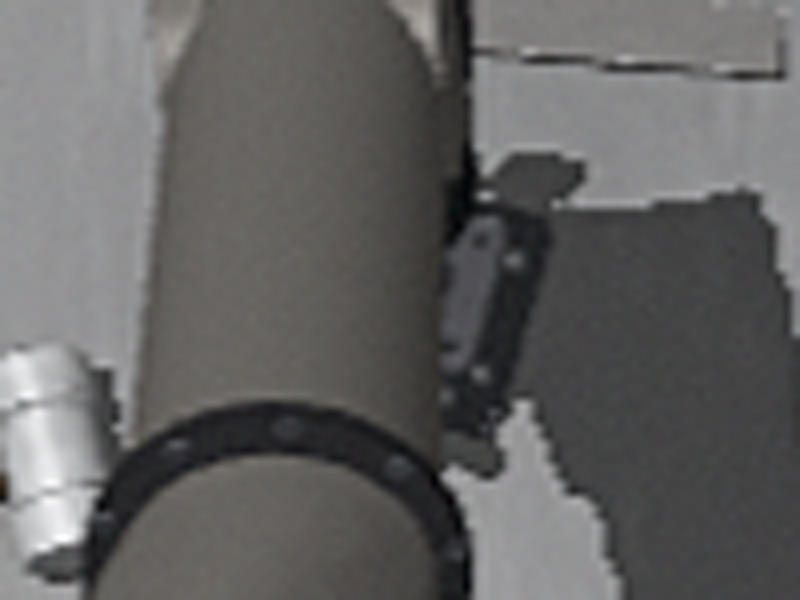

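```bash
python3 - <<'E'
from h import *
s=grab("scene");t=grab("top");o=r.get_obs();p=o["tcp_pos"]
print(p)
R=Rn.from_rotvec(o["orientation"]).as_matrix();a=np.arctan2(R[1,0],R[0,0]);print(np.degrees(a))
ex=np.array([np.cos(a),np.sin(a)]);ey=np.array([-ex[1],ex[0]])
for z in(.0554,.0534):
  for n,f,uv in(("sc far",s,(219.75,232.5)),("sc near",s,(220.5,242.9)),("top",t,(280,195))):
    d=(px2w(f,uv,z)[0]-p)[:2];print(z,n,np.round([d@ex*1000,d@ey*1000],1))
E
```

```text
[0.67012775 0.20914592 0.21510604]
-16.503507665226188
0.0554 sc far [15.2 17.5]
0.0554 sc near [-28.   17.8]
0.0554 top [ 18.6 -26.8]
0.0534 sc far [17.9 17.6]
0.0534 sc near [-25.4  18. ]
0.0534 top [ 19.2 -26.5]
```

```bash
python3 go.py .6735 .2138 .2 -17
```

```text
t 45.4 pos [0.6701 0.2091 0.2151] az -16.5 grip 0.0595 F [-0.2 -0.2 -1.2] j1,7 [-0.69 -0.35]
dp [ 0.017 -0.046  0.126] rows>= 0.3 twist [0.002 0.003 0.004] rows>= 0.1
```

Request:
{"op": "apply_moves", "data": {"dp": [[0.017,-0.046,0.05],[0,0,0],[0,0,0.055],[0,0,0],[0,0,0]], "twist": [[0.002,0.003,0.004],[0,0,0],[0,0,0],[0,0,0],[0,0,0]], "jaw": [255,255,255,255,255]}}

```text
clock: 45.9
tcp_pos: [0.6741, 0.2147, 0.2018]
orientation: [3.107, -0.464, 0.003]
contact_force: [-0.3, 0.2, -2.5]
grip_width: 0.0599
```

```bash
python3 go.py .6735 .2138 .19 -17; python3 - <<'E'
from h import *
s=grab("scene");t=grab("top")
save("n6",cv2.resize(s["color"][205:280,185:285],(800,600),interpolation=cv2.INTER_CUBIC))
save("n7",cv2.resize(t["color"][180:225,250:310],(800,600),interpolation=cv2.INTER_CUBIC))
E
```

```text
t 45.9 pos [0.6741 0.2147 0.2018] az -16.98 grip 0.0599 F [-0.3  0.2 -2.5] j1,7 [-0.69 -0.35]
dp [-0.002  0.009  0.098] rows>= 0.2 twist [-0.    -0.001  0.   ] rows>= 0.0
```

View pics/n6.png

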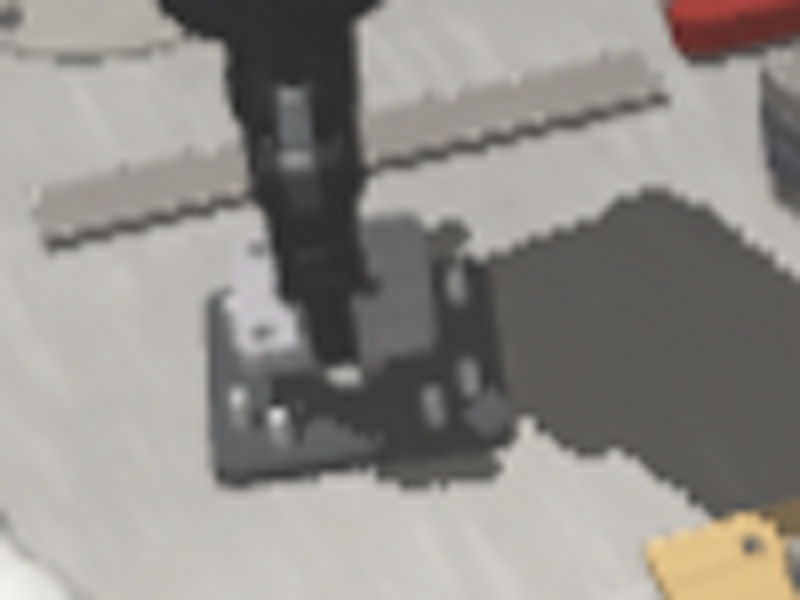

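View pics/n7.png

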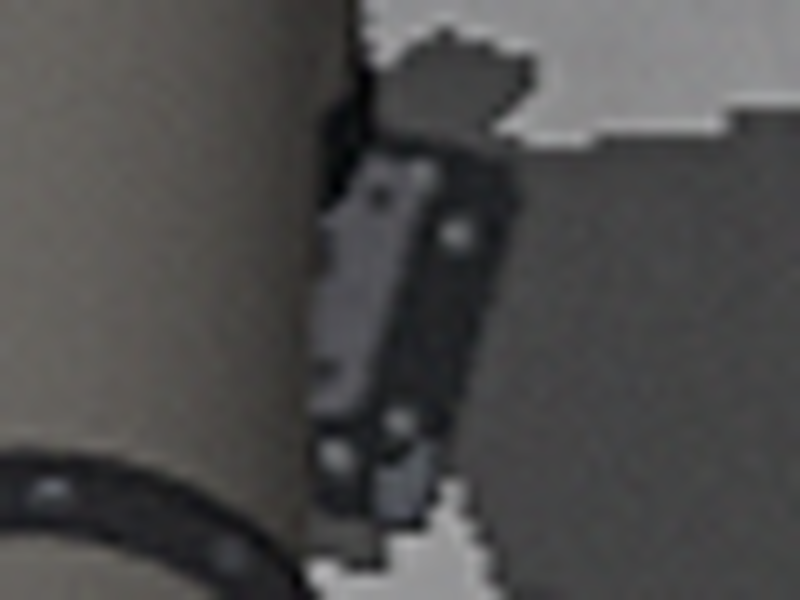

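```bash
cat > fit.py <<'E'
from h import *
from scipy.optimize import least_squares
def fit(obs,az,x0):
    a=np.radians(az);ex=np.array([np.cos(a),np.sin(a),0]);ey=np.array([-ex[1],ex[0],0])
    def res(q): return np.concatenate([w2px(f,q+ex*l[0]+ey*l[1])[0]-np.array(uv) for f,uv,l in obs])
    s=least_squares(res,x0); return s.x,np.round(s.fun,2)
E
python3 - <<'E'
from fit import *
s=grab("scene");t=grab("top");o=r.get_obs();p=o["tcp_pos"];print(p)
b=.022
obs=[(s,(217.25,235.9),(b,b)),(s,(217.9,246.5),(-b,b)),(t,(278.5,194.63),(b,-b)),(t,(274.4,207.75),(-b,-b))]
q,f=fit(obs,-17,p-[0,0,.16]);print(q,q-p,f)
# nest pins fit: top z .0205, pins at (±.036? side distance 31+2+3=36, ±24)
obs=[(t,(250+455/13.33,180+230/13.33),(.024,-.036)),(t,(250+400/13.33,180+420/13.33),(-.024,-.036)),(t,(250+337/13.33,180+455/13.33),(-.036,-.024)),
(s,(185+237/8,205+400/8),(-.024,.036)),(s,(185+277/8,205+417/8),(-.036,.024)),(s,(185+433/8,205+395/8),(-.036,-.024)),(s,(185+470/8,205+370/8),(-.024,-.036)),(s,(185+457/8,205+275/8),(.024,-.036)),(s,(185+231/8,205+298/8),(.024,.036))]
q2,f=fit(obs,-17,np.array([.6718,.2097,.02]));print(q2,f)
print("flange-nest",(q-q2))
a=np.radians(-17);d=(q-q2)[:2];print("in tool x,y(ey)",d@[np.cos(a),np.sin(a)],d@[-np.sin(a),np.cos(a)])
E
```

```text
[0.67404202 0.21472817 0.20198088]
[0.67208342 0.21226179 0.03967655] [-0.0019586  -0.00246639 -0.16230432] [ 0.15  0.02  0.15 -0.01 -0.27 -0.03 -0.08 -0.1 ]
[0.67177745 0.20970324 0.01596298] [-0.09  0.12 -0.15 -0.05 -0.13 -0.09  0.25 -0.25  0.24 -0.03 -0.07 -0.01
 -0.33 -0.53 -0.19 -0.08  0.39  0.85]
flange-nest [0.00030597 0.00255855 0.02371357]
in tool x,y(ey) -0.00045544805284217015 0.002536206284429893
```

Request:
{"op": "apply_moves", "data": {"dp": [[0.003,0.02,0.02],[0,0,0.03],[0,0,0],[0,0,0]], "twist": [[0,0,0],[0,0,0],[0,0,0],[0,0,0]], "jaw": [255,255,255,255]}}

```text
clock: 46.5
tcp_pos: [0.6738, 0.2118, 0.1958]
orientation: [-3.107, 0.464, -0.004]
contact_force: [0.2, 0.6, -1.3]
grip_width: 0.0591
```

```bash
python3 go.py .6737 .2125 .182 -17; python3 - <<'E'
from h import *
s=grab("scene");t=grab("top")
save("n8",cv2.resize(s["color"][205:280,185:285],(800,600),interpolation=cv2.INTER_CUBIC))
save("n9",cv2.resize(t["color"][180:225,250:310],(800,600),interpolation=cv2.INTER_CUBIC))
E
```

```text
t 46.5 pos [0.6738 0.2118 0.1958] az -17.0 grip 0.0591 F [ 0.2  0.6 -1.3] j1,7 [-0.69 -0.35]
dp [-0.002 -0.005  0.115] rows>= 0.3 twist [-0.    -0.001 -0.   ] rows>= 0.0
```

View pics/n8.png

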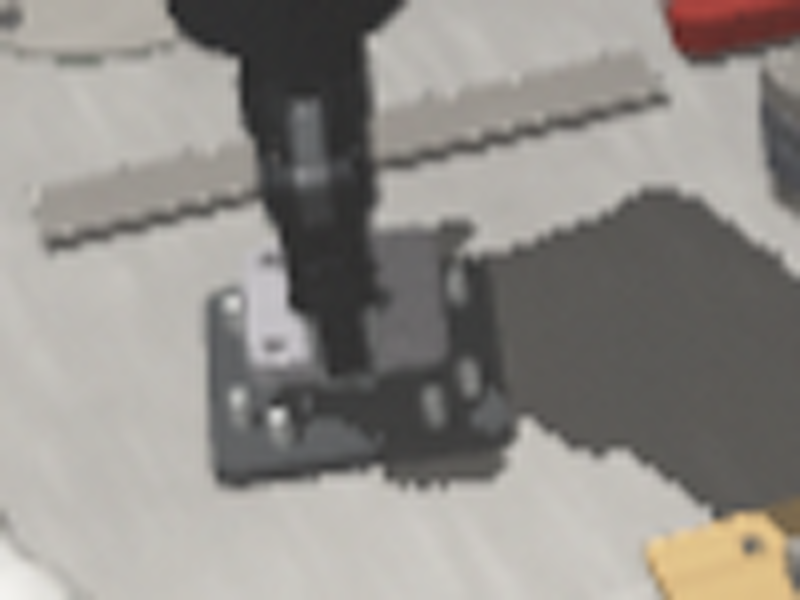

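View pics/n9.png

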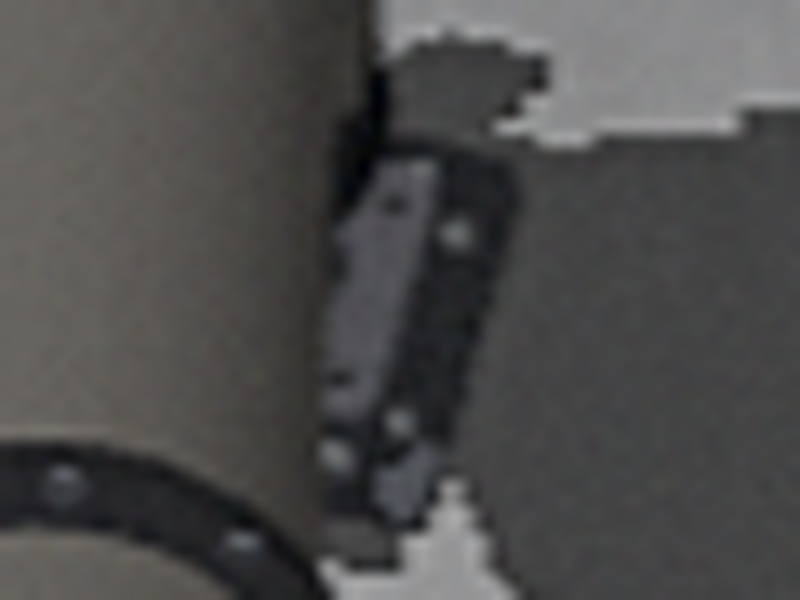

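```bash
python3 - <<'E'
from fit import *
s=grab("scene");t=grab("top");p=r.get_obs()["tcp_pos"];print(p)
b=.022
obs=[(s,(185+268/8,205+260/8),(b,b)),(s,(185+275/8,205+345/8),(-b,b)),(t,(250+396/13.33,180+203/13.33),(b,-b)),(t,(250+341/13.33,180+380/13.33),(-b,-b))]
q,f=fit(obs,-17,p-[0,0,.16]);print(q,q-p,f)
a=np.radians(-17);d=(q-[.6718,.2097,0])[:2];print("x,ey",d@[np.cos(a),np.sin(a)],d@[-np.sin(a),np.cos(a)])
E
```

```text
[0.67377173 0.21203083 0.19591858]
[0.67173024 0.2094175  0.03350549] [-0.00204149 -0.00261333 -0.16241309] [ 0.35  0.03  0.17 -0.01 -0.42  0.02 -0.18 -0.24]
x,ey 1.5886872140965526e-05 -0.00029055182000255783
```

Request:
{"op": "apply_moves", "data": {"dp": [[0,-0.002,0.05],[0,0,0.04],[0,0,0.02],[0,0,0],[0,0,0]], "twist": [[0,0,0],[0,0,0],[0,0,0],[0,0,0],[0,0,0]], "jaw": [255,255,255,255,255]}}

```text
clock: 47.2
tcp_pos: [0.6738, 0.2124, 0.1812]
orientation: [-3.107, 0.464, -0.003]
contact_force: [-0.5, -0.8, -0.6]
grip_width: 0.0594
```

```bash
python3 go.py .6738 .212 .1803 -17
```

```text
t 47.2 pos [0.6738 0.2124 0.1812] az -16.98 grip 0.0594 F [-0.5 -0.8 -0.6] j1,7 [-0.68 -0.34]
dp [0.001 0.003 0.007] rows>= 0.0 twist [-0.    -0.001  0.   ] rows>= 0.0
```

Request:
{"op": "apply_moves", "data": {"dp": [[0,0,0.008],[0,0,0],[0,0,0],[0,0,0],[0,0,0],[0,0,-0.1],[0,0,-0.3],[0,0,-0.4],[0,0,-0.3],[0,0,0]], "twist": [[0,0,0],[0,0,0],[0,0,0],[0,0,0],[0,0,0],[0,0,0],[0,0,0],[0,0,0],[0,0,0],[0,0,0]], "jaw": [255,35,35,35,35,35,30,20,15,15]}}

```text
clock: 48.2
tcp_pos: [0.6743, 0.2119, 0.3212]
orientation: [-3.106, 0.465, -0.007]
contact_force: [1.3, 0.6, 0.6]
grip_width: 0.08
```

```bash
python3 go.py .4524 -.0562 .27 -3.2; python3 - <<'E'
from h import *
s=grab("scene");t=grab("top")
save("o1",cv2.resize(s["color"][190:310,185:345],(800,600),interpolation=cv2.INTER_CUBIC))
big("o2",[t,s],(.4623,.095),.06,.036)
big("o3",[t,s],(.672,.0043),.06,.056)
E
```

```text
t 48.2 pos [0.6743 0.2119 0.3212] az -17.04 grip 0.08 F [1.3 0.6 0.6] j1,7 [-0.74 -0.4 ]
dp [-1.115  2.678  0.417] rows>= 7.0 twist [-0.001 -0.002 -0.115] rows>= 1.6
```

View pics/o1.png

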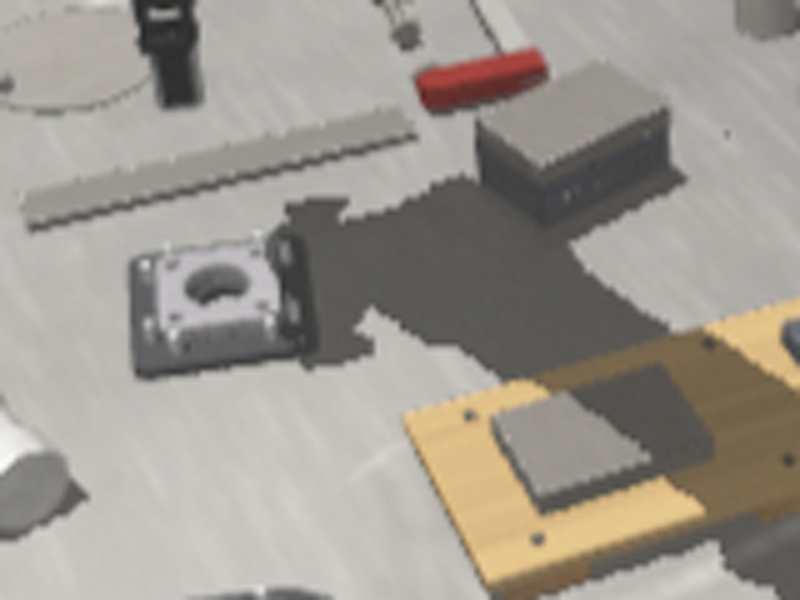

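View pics/o2.png

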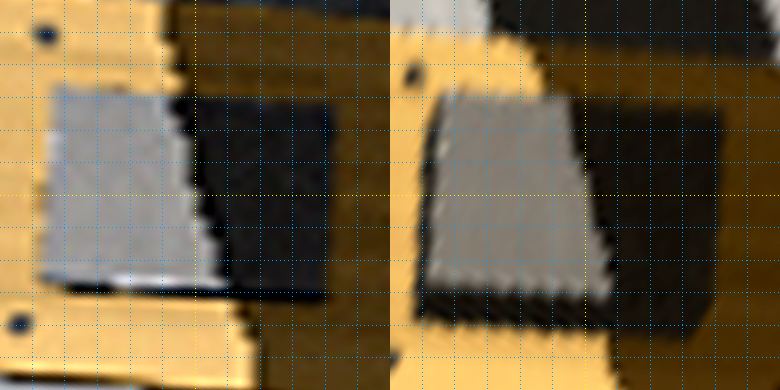

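View pics/o3.png

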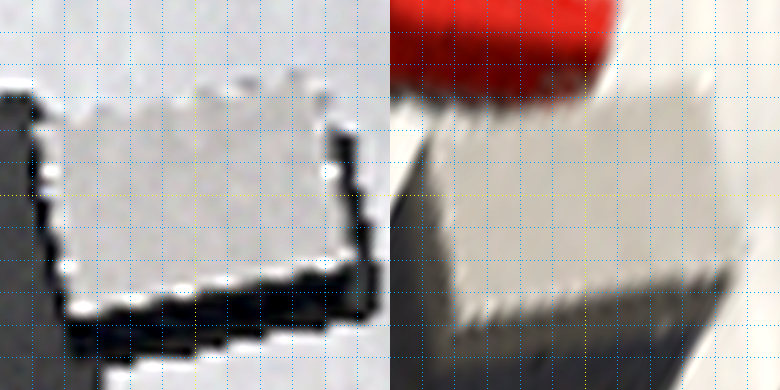

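Request:
{"op": "apply_moves", "data": {"dp": [[-0.06,0.15,0],[-0.12,0.29,0],[-0.14,0.335,0],[-0.14,0.335,0],[-0.14,0.335,0],[-0.14,0.335,0],[-0.14,0.335,0],[-0.12,0.29,0],[-0.06,0.15,0.06],[0,0,0.15],[0,0,0.15],[0,0,0]], "twist": [[0,0,0],[0,0,0],[0,0,0],[0,0,0],[0,0,0],[0,0,0],[0,0,0],[0,0,0],[0,0,0],[0,0,-0.057],[0,0,-0.057],[0,0,0]], "jaw": [15,15,15,15,15,15,15,15,15,15,15,15]}}

```text
clock: 49.5
tcp_pos: [0.4427, -0.0518, 0.2604]
orientation: [3.135, -0.074, -0.044]
contact_force: [-0.3, 0.4, 0.0]
grip_width: 0.0802
```

```bash
python3 go.py .4524 -.0562 .225 -3.2
```

```text
t 49.5 pos [ 0.4427 -0.0518  0.2604] az -2.72 grip 0.0802 F [-0.3  0.4  0. ] j1,7 [-0.45  0.22]
dp [0.09  0.031 0.293] rows>= 0.7 twist [0.003 0.013 0.004] rows>= 0.2
```

Request:
{"op": "apply_moves", "data": {"dp": [[0.09,0.031,0.12],[0,0,0],[0,0,0.17],[0,0,0]], "twist": [[0.003,0.013,0.004],[0,0,0],[0,0,0],[0,0,0]], "jaw": [15,15,15,15]}}

```text
clock: 49.9
tcp_pos: [0.4523, -0.0556, 0.225]
orientation: [3.14, -0.103, -0.008]
contact_force: [-0.7, -0.7, 0.5]
grip_width: 0.0805
```

```bash
python3 go.py .4524 -.0562 .192 -3.2
```

```text
t 49.9 pos [ 0.4523 -0.0556  0.225 ] az -3.76 grip 0.0805 F [-0.7 -0.7  0.5] j1,7 [-0.39  0.28]
dp [0.003 0.005 0.275] rows>= 0.7 twist [ 0.     0.003 -0.005] rows>= 0.1
```

Request:
{"op": "apply_moves", "data": {"dp": [[0.003,0.005,0.14],[0,0,0.11],[0,0,0],[0,0,0]], "twist": [[0,0.003,-0.005],[0,0,0],[0,0,0],[0,0,0]], "jaw": [15,15,15,15]}}

```text
clock: 50.3
tcp_pos: [0.4533, -0.0554, 0.1971]
orientation: [-3.14, 0.091, -0.002]
contact_force: [-0.1, -0.8, -0.3]
grip_width: 0.0807
```

```bash
python3 go.py .4524 -.0562 .192 -3.2
```

```text
t 50.3 pos [ 0.4533 -0.0554  0.1971] az -3.33 grip 0.0807 F [-0.1 -0.8 -0.3] j1,7 [-0.34  0.33]
dp [-0.008  0.007  0.043] rows>= 0.1 twist [-0.    -0.001 -0.001] rows>= 0.0
```

Request:
{"op": "apply_moves", "data": {"dp": [[-0.008,0.007,0.036],[0,0,0],[0,0,0]], "twist": [[0,0,0],[0,0,0],[0,0,0]], "jaw": [15,15,15]}}

```text
clock: 50.6
tcp_pos: [0.4528, -0.0562, 0.194]
orientation: [-3.14, 0.092, -0.005]
contact_force: [0.4, 0.7, 0.0]
grip_width: 0.0805
```

Request:
{"op": "apply_moves", "data": {"dp": [[0,0,0],[0,0,0],[0,0,0],[0,0,0],[0,0,0]], "twist": [[0,0,0],[0,0,0],[0,0,0],[0,0,0],[0,0,0]], "jaw": [255,255,255,255,255], "grip_force": 100}}

```text
clock: 51.1
tcp_pos: [0.4526, -0.0563, 0.1952]
orientation: [-3.138, 0.093, -0.004]
contact_force: [0.4, 0.1, -0.1]
grip_width: 0.0569
```

Request:
{"op": "apply_moves", "data": {"dp": [[0,0,-0.1],[0,0,-0.25],[0,0,-0.35],[0,0,-0.35],[0,0,-0.15],[0,0,0]], "twist": [[0,0,0],[0,0,0],[0,0,0],[0,0,0],[0,0,0],[0,0,0]], "jaw": [255,255,255,255,255,255]}}

```text
clock: 51.7
tcp_pos: [0.4504, -0.0573, 0.3449]
orientation: [-3.139, 0.097, 0.008]
contact_force: [0.1, 0.5, -4.1]
grip_width: 0.0572
```

```bash
python3 go.py .672 .0043 .26 11; python3 - <<'E'
from h import *
s=grab("scene")
save("p1",cv2.resize(s["color"][150:300,260:460],(800,600),interpolation=cv2.INTER_CUBIC))
E
```

```text
t 51.7 pos [ 0.4504 -0.0573  0.3449] az -3.53 grip 0.0572 F [ 0.1  0.5 -4.1] j1,7 [-0.54  0.11]
dp [ 1.815 -0.625  0.699] rows>= 4.9 twist [-0.001  0.002 -0.121] rows>= 1.7
```

View pics/p1.png

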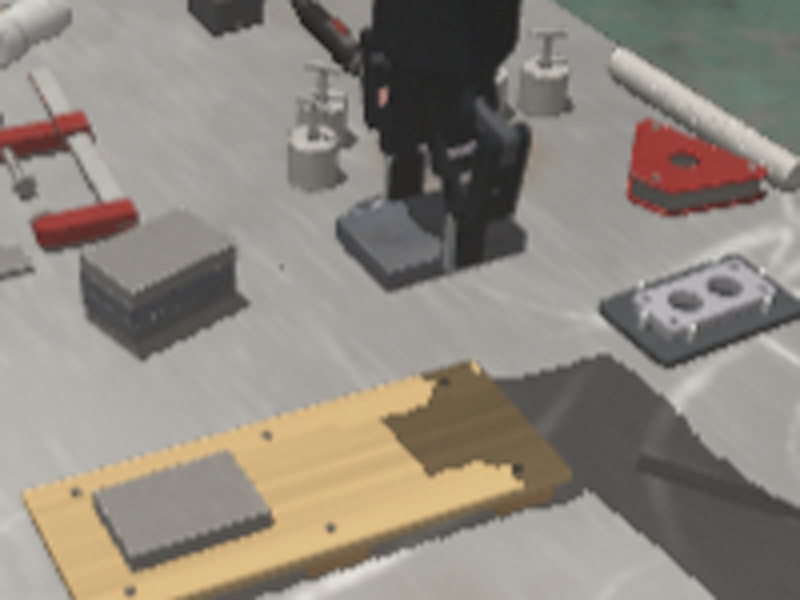

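Request:
{"op": "apply_moves", "data": {"dp": [[0.15,-0.052,0],[0.3,-0.103,0],[0.3,-0.103,0],[0.3,-0.103,0],[0.3,-0.103,0],[0.29,-0.1,0],[0.14,-0.045,0.06],[0,0,0.2],[0,0,0.2],[0,0,0.12],[0,0,0]], "twist": [[0,0,0],[0,0,0],[0,0,0],[0,0,0],[0,0,0],[0,0,0],[0,0,0],[0,0,-0.06],[0,0,-0.06],[0,0,0],[0,0,0]], "jaw": [255,255,255,255,255,255,255,255,255,255,255]}}

```text
clock: 52.85
tcp_pos: [0.665, 0.0056, 0.2425]
orientation: [-3.12, -0.304, 0.068]
contact_force: [-0.4, 0.2, -3.2]
grip_width: 0.0571
```

```bash
python3 go.py .672 .0043 .247 11
```

```text
t 52.85 pos [0.665  0.0056 0.2425] az 11.14 grip 0.0571 F [-0.4  0.2 -3.2] j1,7 [-0.39  0.38]
dp [ 0.053  0.021 -0.04 ] rows>= 0.2 twist [-0.005  0.02   0.001] rows>= 0.3
```

Request:
{"op": "apply_moves", "data": {"dp": [[0.053,0.021,-0.03],[0,0,0],[0,0,0]], "twist": [[-0.005,0.02,0.001],[0,0,0],[0,0,0]], "jaw": [255,255,255]}}

```text
clock: 53.15
tcp_pos: [0.6707, 0.0037, 0.2442]
orientation: [3.128, 0.288, -0.008]
contact_force: [0.5, 0.1, -3.8]
grip_width: 0.0572
```

```bash
python3 go.py .672 .0043 .2292 11; python3 - <<'E'
from h import *
s=grab("scene")
save("p2",cv2.resize(s["color"][140:260,220:380],(800,600),interpolation=cv2.INTER_CUBIC))
E
```

```text
t 53.15 pos [0.6707 0.0037 0.2442] az 10.53 grip 0.0572 F [ 0.5  0.1 -3.8] j1,7 [-0.39  0.37]
dp [ 0.012 -0.003  0.125] rows>= 0.3 twist [ 0.     0.002 -0.004] rows>= 0.1
```

View pics/p2.png

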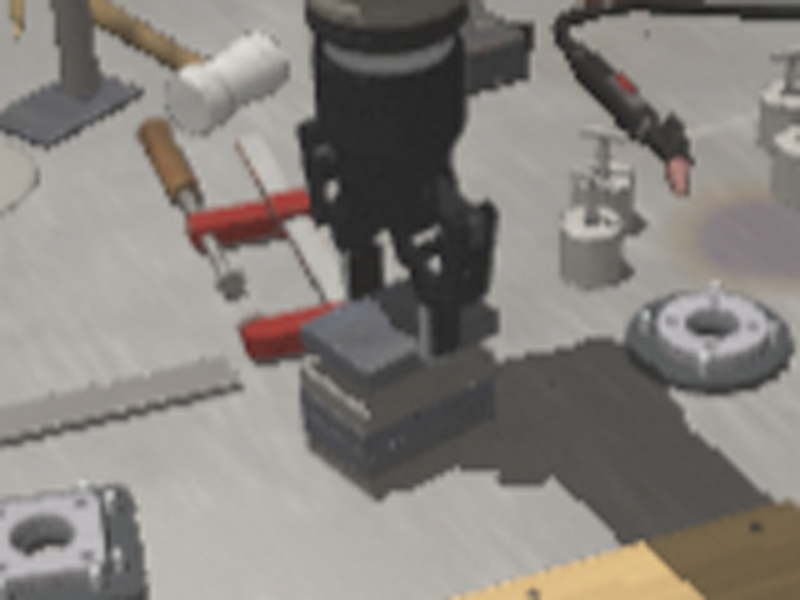

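Request:
{"op": "apply_moves", "data": {"dp": [[0.01,-0.003,0.07],[0,0,0.045],[0,0,0],[0,0,0]], "twist": [[0,0.002,-0.004],[0,0,0],[0,0,0],[0,0,0]], "jaw": [255,255,255,255]}}

```text
clock: 53.6
tcp_pos: [0.6719, 0.0045, 0.2302]
orientation: [-3.127, -0.301, 0.0]
contact_force: [-0.1, 0.2, -0.2]
grip_width: 0.057
```

```bash
python3 go.py .672 .0043 .2292 11; python3 - <<'E'
from h import *
s=grab("scene")
save("p3",cv2.resize(s["color"][140:260,220:380],(800,600),interpolation=cv2.INTER_CUBIC))
E
```

```text
t 53.6 pos [0.6719 0.0045 0.2302] az 11.01 grip 0.057 F [-0.1  0.2 -0.2] j1,7 [-0.38  0.39]
dp [0.001 0.002 0.008] rows>= 0.0 twist [-0.  0.  0.] rows>= 0.0
```

View pics/p3.png

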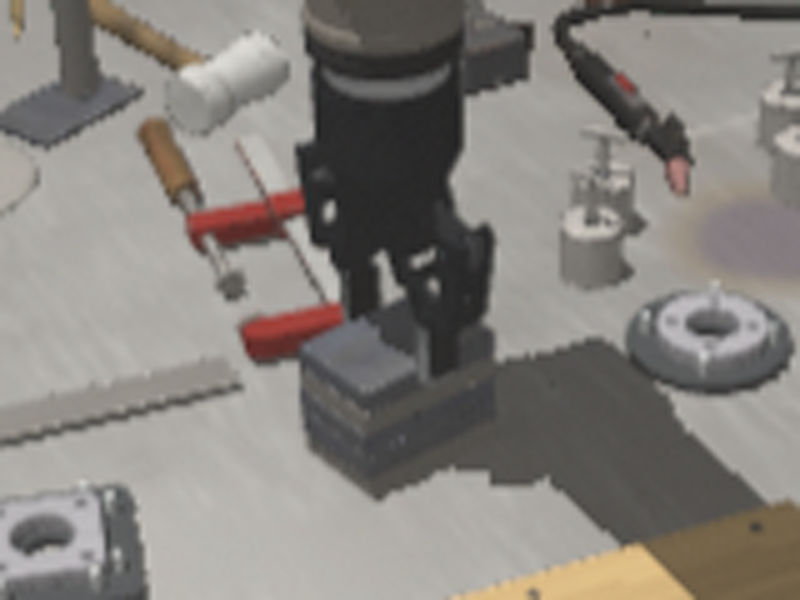

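Well aligned and already touching. Release and rise.

Request:
{"op": "apply_moves", "data": {"dp": [[0,0,0],[0,0,0],[0,0,0],[0,0,0],[0,0,-0.1],[0,0,-0.3],[0,0,-0.3],[0,0,0]], "twist": [[0,0,0],[0,0,0],[0,0,0],[0,0,0],[0,0,0],[0,0,0],[0,0,0],[0,0,0]], "jaw": [40,40,40,40,40,40,30,15]}}

```text
clock: 54.45
tcp_pos: [0.6732, 0.0037, 0.322]
orientation: [3.127, 0.3, 0.008]
contact_force: [-0.1, -0.4, 1.1]
grip_width: 0.0804
```

```bash
python3 go.py .462 .0975 .27 -3; python3 - <<'E'
from h import *
s=grab("scene")
big("p4",[s,s],(.672,.0043),.06,.07)
E
```

```text
t 54.45 pos [0.6732 0.0037 0.322 ] az 10.95 grip 0.0804 F [-0.1 -0.4  1.1] j1,7 [-0.42  0.35]
dp [-1.582 -1.102  0.424] rows>= 4.7 twist [ 0.    -0.002  0.116] rows>= 1.6
```

View pics/p4.png

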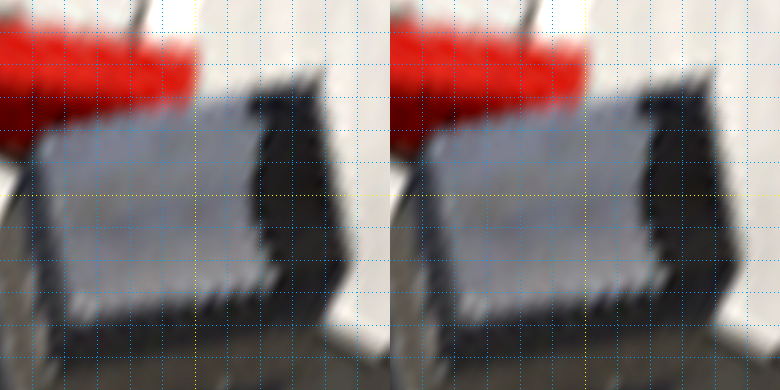

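Good. Last spacer at left.

Request:
{"op": "apply_moves", "data": {"dp": [[-0.13,-0.09,0],[-0.255,-0.177,0],[-0.255,-0.177,0],[-0.255,-0.177,0],[-0.255,-0.177,0],[-0.255,-0.177,0],[-0.13,-0.09,0],[0,0,0.16],[0,0,0.16],[0,0,0.1],[0,0,0]], "twist": [[0,0,0],[0,0,0],[0,0,0],[0,0,0],[0,0,0],[0,0,0],[0,0,0],[0,0,0.058],[0,0,0.058],[0,0,0],[0,0,0]], "jaw": [15,15,15,15,15,15,15,15,15,15,15]}}

```text
clock: 55.6
tcp_pos: [0.455, 0.0972, 0.2638]
orientation: [3.139, -0.085, -0.006]
contact_force: [-0.2, -0.0, 0.6]
grip_width: 0.0804
```

```bash
python3 go.py .462 .0975 .225 -3;python3 - <<'E'
from h import *
t=grab("top")
big("p5",[t,t],(.672,.0043),.06,.07)
E
```

```text
t 55.6 pos [0.455  0.0972 0.2638] az -3.1 grip 0.0804 F [-0.2 -0.   0.6] j1,7 [-0.76 -0.1 ]
dp [ 0.059 -0.006  0.323] rows>= 0.8 twist [ 0.001  0.002 -0.001] rows>= 0.0
```

View pics/p5.png

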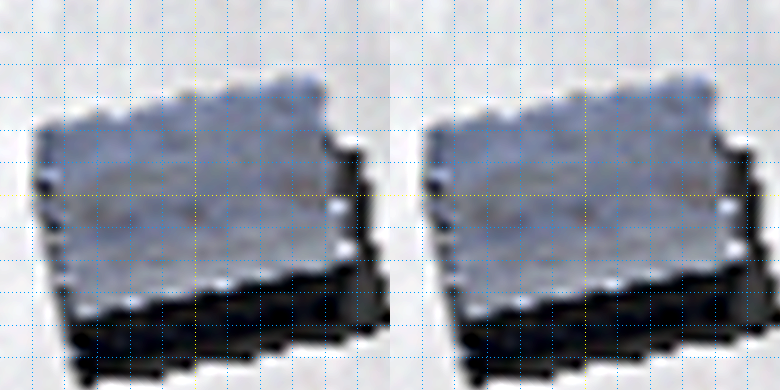

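Request:
{"op": "apply_moves", "data": {"dp": [[0.059,-0.006,0.12],[0,0,0.05],[0,0,0.14],[0,0,0],[0,0,0]], "twist": [[0.001,0.002,-0.001],[0,0,0],[0,0,0],[0,0,0],[0,0,0]], "jaw": [15,15,15,15,15]}}

```text
clock: 56.15
tcp_pos: [0.4646, 0.0968, 0.229]
orientation: [-3.138, 0.074, -0.007]
contact_force: [-0.3, -0.1, 0.7]
grip_width: 0.0803
```

```bash
python3 go.py .462 .0975 .194 -3
```

```text
t 56.15 pos [0.4646 0.0968 0.229 ] az -2.7 grip 0.0803 F [-0.3 -0.1  0.7] j1,7 [-0.7  -0.04]
dp [-0.023 -0.004  0.292] rows>= 0.7 twist [-0.001 -0.002  0.002] rows>= 0.0
```

Request:
{"op": "apply_moves", "data": {"dp": [[-0.023,-0.004,0.14],[0,0,0.12],[0,0,0],[0,0,0]], "twist": [[-0.001,-0.002,0.002],[0,0,0],[0,0,0],[0,0,0]], "jaw": [15,15,15,15]}}

```text
clock: 56.55
tcp_pos: [0.4635, 0.0975, 0.201]
orientation: [-3.137, 0.079, -0.007]
contact_force: [-0.2, -0.7, 0.2]
grip_width: 0.0805
```

```bash
python3 go.py .462 .0975 .194 -3
```

```text
t 56.55 pos [0.4635 0.0975 0.201 ] az -2.89 grip 0.0805 F [-0.2 -0.7  0.2] j1,7 [-0.66 -0.  ]
dp [-0.013  0.001  0.058] rows>= 0.1 twist [-0.002 -0.002  0.001] rows>= 0.0
```

Request:
{"op": "apply_moves", "data": {"dp": [[-0.013,0.001,0.055],[0,0,0],[0,0,0]], "twist": [[-0.002,-0.002,0.001],[0,0,0],[0,0,0]], "jaw": [15,15,15]}}

```text
clock: 56.85
tcp_pos: [0.4626, 0.0977, 0.1959]
orientation: [-3.14, 0.082, -0.004]
contact_force: [0.0, -1.2, 0.4]
grip_width: 0.0805
```

Request:
{"op": "apply_moves", "data": {"dp": [[0,0,0],[0,0,0],[0,0,0],[0,0,0],[0,0,0]], "twist": [[0,0,0],[0,0,0],[0,0,0],[0,0,0],[0,0,0]], "jaw": [255,255,255,255,255], "grip_force": 100}}

```text
clock: 57.35
tcp_pos: [0.4627, 0.0976, 0.1972]
orientation: [-3.139, 0.083, -0.004]
contact_force: [0.3, 0.3, 0.7]
grip_width: 0.0565
```

Request:
{"op": "apply_moves", "data": {"dp": [[0,0,-0.1],[0,0,-0.25],[0,0,-0.35],[0,0,-0.35],[0,0,-0.15],[0,0,0]], "twist": [[0,0,0],[0,0,0],[0,0,0],[0,0,0],[0,0,0],[0,0,0]], "jaw": [255,255,255,255,255,255]}}

```text
clock: 57.95
tcp_pos: [0.4607, 0.0962, 0.3468]
orientation: [3.138, -0.086, -0.007]
contact_force: [0.1, -0.1, -4.1]
grip_width: 0.0568
```

```bash
python3 go.py .672 .0043 .27 11; python3 - <<'E'
from h import *
s=grab("scene")
save("q1",cv2.resize(s["color"][150:300,220:420],(800,600),interpolation=cv2.INTER_CUBIC))
E
```

```text
t 57.95 pos [0.4607 0.0962 0.3468] az -3.14 grip 0.0568 F [ 0.1 -0.1 -4.1] j1,7 [-0.85 -0.21]
dp [1.803 0.667 0.634] rows>= 4.9 twist [ 0.001  0.002 -0.118] rows>= 1.6
```

View pics/q1.png

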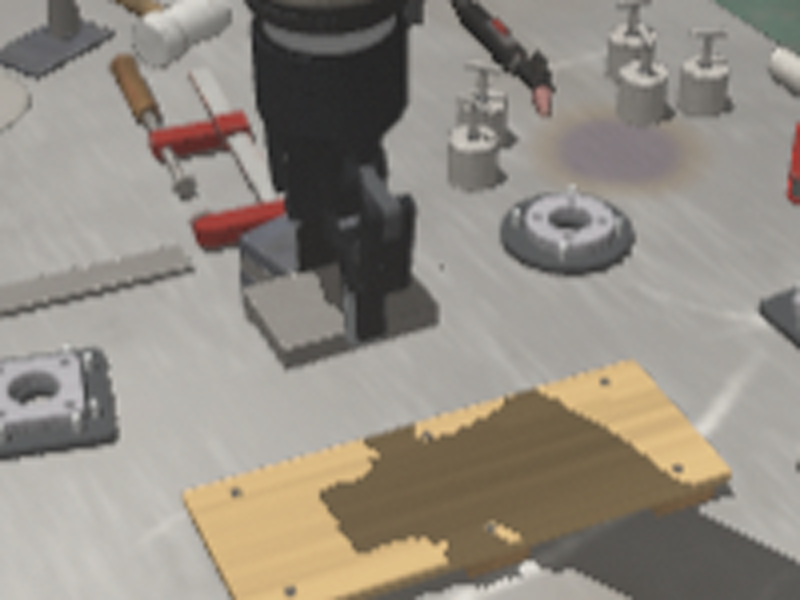

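Request:
{"op": "apply_moves", "data": {"dp": [[0.15,0.055,0],[0.295,0.11,0],[0.295,0.11,0],[0.295,0.11,0],[0.295,0.11,0],[0.29,0.108,0],[0.14,0.05,0],[0,0,0.18],[0,0,0.18],[0,0,0.1],[0,0,0]], "twist": [[0,0,0],[0,0,0],[0,0,0],[0,0,0],[0,0,0],[0,0,0],[0,0,0],[0,0,-0.058],[0,0,-0.058],[0,0,0],[0,0,0]], "jaw": [255,255,255,255,255,255,255,255,255,255,255]}}

```text
clock: 59.1
tcp_pos: [0.6647, 0.0028, 0.26]
orientation: [3.123, 0.307, -0.069]
contact_force: [0.0, -0.0, -5.0]
grip_width: 0.0565
```

```bash
python3 go.py .672 .0043 .26 11
```

```text
t 59.1 pos [0.6647 0.0028 0.26  ] az 11.24 grip 0.0565 F [ 0. -0. -5.] j1,7 [-0.41  0.38]
dp [ 0.062 -0.001 -0.003] rows>= 0.2 twist [-0.001  0.021  0.002] rows>= 0.3
```

Request:
{"op": "apply_moves", "data": {"dp": [[0.062,-0.001,0],[0,0,0],[0,0,0]], "twist": [[-0.001,0.021,0.002],[0,0,0],[0,0,0]], "jaw": [255,255,255]}}

```text
clock: 59.4
tcp_pos: [0.6708, 0.0045, 0.258]
orientation: [3.128, 0.29, -0.007]
contact_force: [0.1, 0.0, -4.4]
grip_width: 0.0571
```

```bash
python3 go.py .672 .0043 .2452 11
```

```text
t 59.4 pos [0.6708 0.0045 0.258 ] az 10.61 grip 0.0571 F [ 0.1  0.  -4.4] j1,7 [-0.41  0.38]
dp [0.01  0.004 0.107] rows>= 0.3 twist [-0.     0.002 -0.003] rows>= 0.1
```

Request:
{"op": "apply_moves", "data": {"dp": [[0.009,0.004,0.06],[0,0,0.038],[0,0,0],[0,0,0]], "twist": [[0,0.002,-0.003],[0,0,0],[0,0,0],[0,0,0]], "jaw": [255,255,255,255]}}

```text
clock: 59.8
tcp_pos: [0.6719, 0.0046, 0.2464]
orientation: [-3.127, -0.299, 0.001]
contact_force: [0.1, 0.4, -3.8]
grip_width: 0.0568
```

```bash
python3 go.py .672 .0043 .2452 11; python3 - <<'E'
from h import *
s=grab("scene")
save("q2",cv2.resize(s["color"][140:260,220:380],(800,600),interpolation=cv2.INTER_CUBIC))
E
```

```text
t 59.8 pos [0.6719 0.0046 0.2464] az 10.94 grip 0.0568 F [ 0.1  0.4 -3.8] j1,7 [-0.4   0.39]
dp [0.001 0.002 0.01 ] rows>= 0.0 twist [-0.  0. -0.] rows>= 0.0
```

View pics/q2.png

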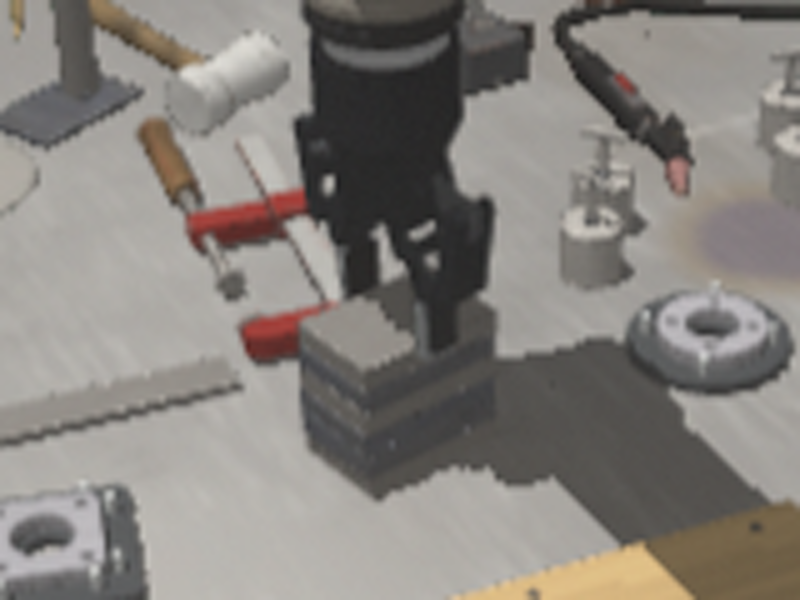

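Request:
{"op": "apply_moves", "data": {"dp": [[0,0,0.009],[0,0,0],[0,0,0],[0,0,0],[0,0,0],[0,0,-0.1],[0,0,-0.3],[0,0,-0.3],[0,0,-0.1],[-0.15,0,0],[-0.3,0,0],[-0.3,0,0],[-0.3,0,0],[-0.3,0,0],[-0.15,0,0],[0,0,0]], "twist": [[0,0,0],[0,0,0],[0,0,0],[0,0,0],[0,0,0],[0,0,0],[0,0,0],[0,0,0],[0,0,0],[0,0,0],[0,0,0],[0,0,0],[0,0,0],[0,0,0],[0,0,0],[0,0,0]], "jaw": [255,40,40,40,40,40,40,30,20,20,20,20,20,20,20,20]}}

```text
clock: 61.45
tcp_pos: [0.4895, -0.0317, 0.3499]
orientation: [-3.126, -0.299, -0.014]
contact_force: [1.4, 0.5, 0.2]
grip_width: 0.0782
```

```bash
python3 - <<'E'
from h import *
s=grab("scene");t=grab("top");print(r.get_obs()["clock"],r.get_obs()["tcp_pos"])
save("r1",cv2.resize(t["color"][170:310,215:475],(780,420),interpolation=cv2.INTER_CUBIC))
save("r2",cv2.resize(s["color"][180:360,180:480],(800,480),interpolation=cv2.INTER_CUBIC))
big("r3",[t,s],(.672,.0043),.06,.084)
E
```

```text
61.55 [ 0.49199127 -0.03083964  0.35028339]
```

View pics/r1.png

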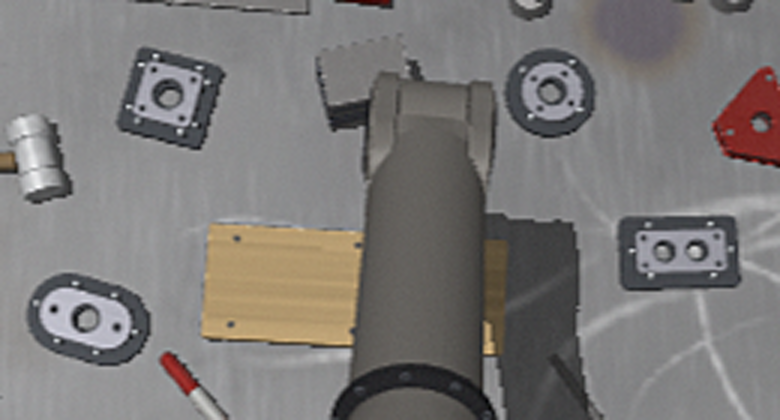

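View pics/r2.png

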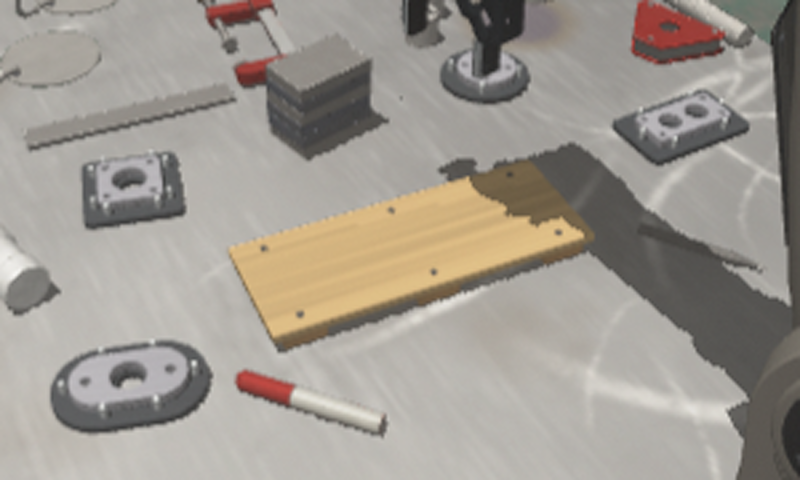

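View pics/r3.png

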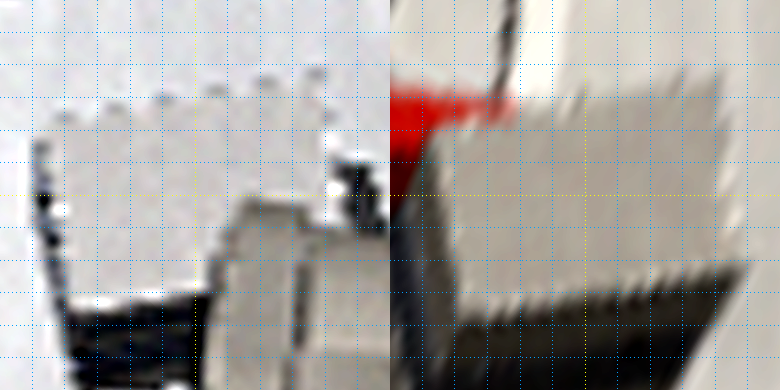

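```bash
python3 - <<'E'
from h import *
s=grab("scene");t=grab("top")
rows=[]
cs=[(.4366,.2974),(.6718,.2097),(.664,-.194),(.484,-.316)]
for f in (t,s):
    rows.append(np.hstack([cv2.resize(rect(f,c,.075,.018,.5)[0],(195,195),interpolation=cv2.INTER_AREA) for c in cs]))
save("s1",np.vstack(rows))
big("s2",[t,s],(.484,-.316),.075,.018)
E
```

```text
(no output)
```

View pics/s1.png

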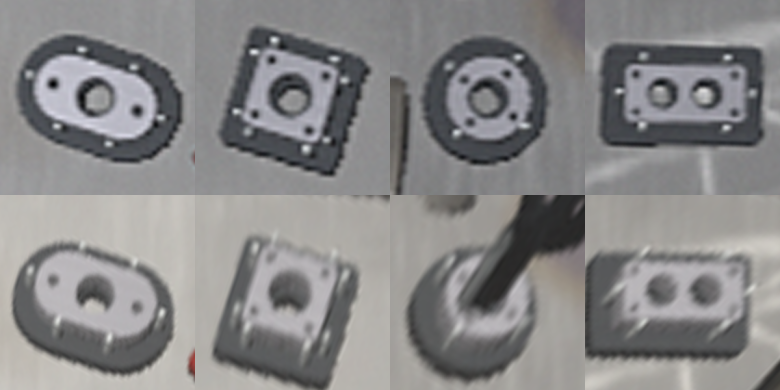

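View pics/s2.png

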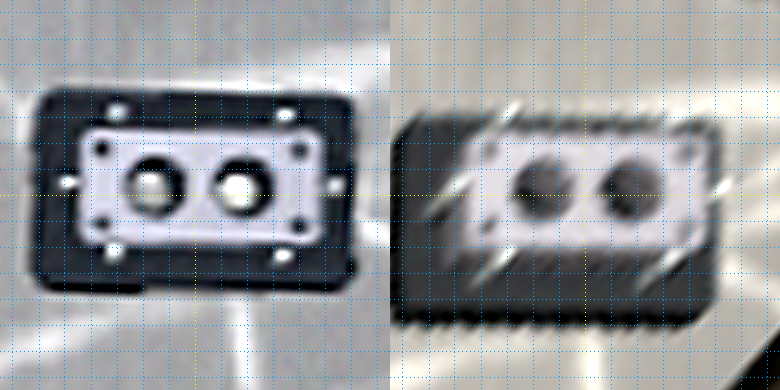

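Request:
{"op": "apply_moves", "data": {"dp": [[0,-0.2,-0.1],[0,-0.35,0],[0,-0.35,0],[0,-0.35,0],[0,-0.2,0],[0,0,0],[0,0,0]], "twist": [[0,0,0],[0,0,0],[0,0,0],[0,0,0],[0,0,0],[0,0,0],[0,0,0]], "jaw": [20,20,20,20,20,20,20]}}

```text
clock: 62.35
tcp_pos: [0.4665, 0.1499, 0.363]
orientation: [3.123, 0.302, 0.031]
contact_force: [0.8, -0.1, -0.5]
grip_width: 0.0789
```

```bash
python3 - <<'E'
from h import *
s=grab("scene");t=grab("top");print(r.get_obs()["clock"],r.get_obs()["tcp_pos"])
big("u1",[t,s],(.672,.0043),.06,.084)
save("u2",cv2.resize(s["color"][130:250,230:390],(800,600),interpolation=cv2.INTER_CUBIC))
save("u3",cv2.resize(t["color"][165:240,300:400],(800,600),interpolation=cv2.INTER_CUBIC))
E
```

```text
62.45 [0.4664557  0.14888773 0.36298273]
```

View pics/u1.png

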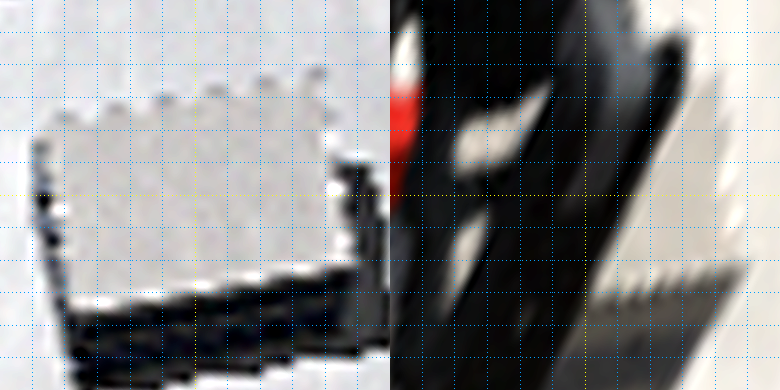

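View pics/u2.png

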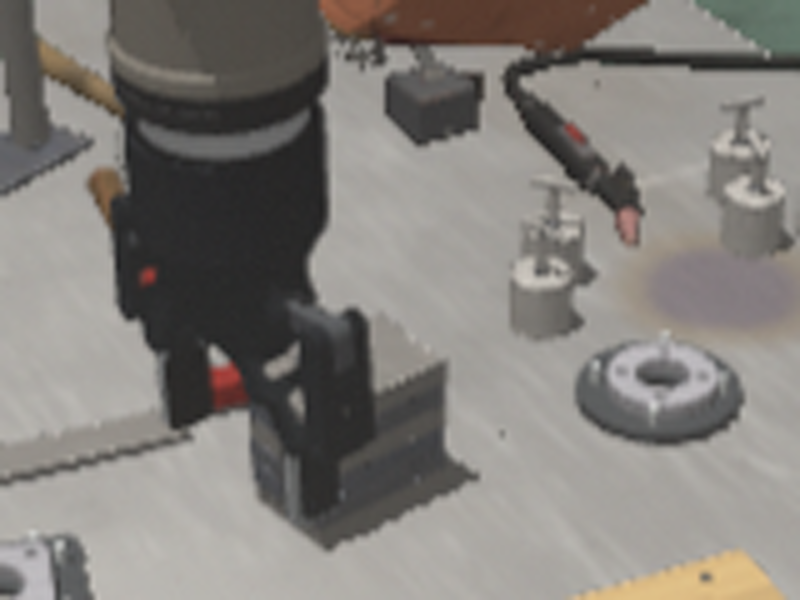

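View pics/u3.png

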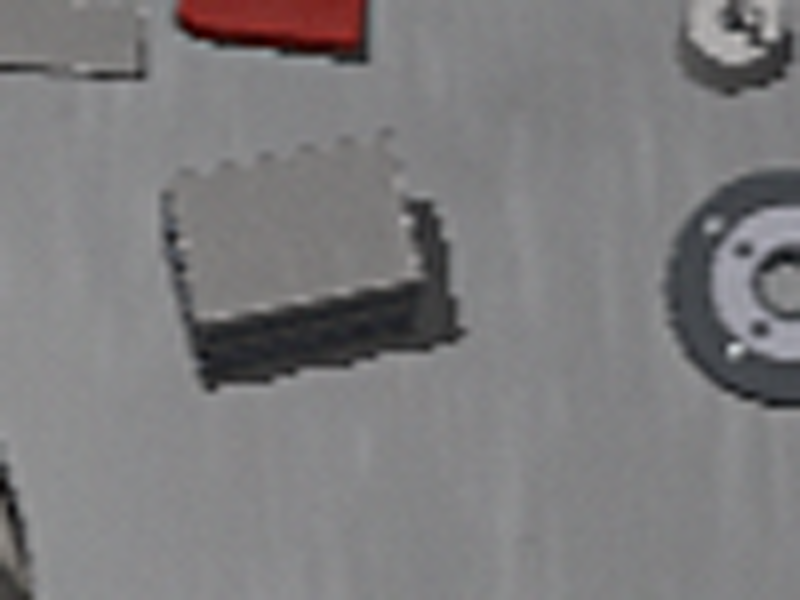

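```bash
python3 - <<'E'
from bench import r
print(r.hand_in())
E
```

```text
the job is handed in; nothing more can be done
None
```

The job is done and handed in at about 62 s of the 210 s allowed. All four flanges are in their own nests. All five spacers from the skid are on the base spacer, making one pile of six. One top spacer was missing from the delivery, and no flange was.

**Flanges:** In the last pictures the oval, square, round and rectangular flanges lie flat between their pins. I aligned the oval and square by two-camera measurement before lowering, because each sat about 3 mm off-centre in the grip.

**Nest knocked:** The rectangular nest was pushed about 2 cm aside after I had filled it. Its flange moved with it and still lies inside all six pins.

**Spacer pile:** In the top view the upper face matches the base outline to about 2 mm. The scene view read the top spacer's centre about 2–3 mm further towards -y than the lower ones. Shading had blurred that edge in the earlier pictures, so I left it.

**Rest of the scene:** The skid is empty. The magnet, marker and hammer head look unmoved. Wrist force readings stayed at about 5 N or less, and the gripper was clear of everything at hand-in.

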